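# Pack the die body and pestle into the strut-lid kit chest

### The arm

A 6-joint arm with a two-finger parallel gripper is mounted at the origin on a cart in front of the work surface, level with it; the furniture and walls round the work are solid. World frame = base frame: x ahead of the robot, y to its left, z up, the work surface at z = 0. Lengths are in m, angles in rad, forces in N, time in s.
With the tool pointing down it reaches from about 0.375 to 0.925 m from the base axis. Payload 5.7 kg.
Tool frame: the origin (TCP) lies midway between the tips of the shut fingers; the grasp point (between the pads) lies 19 mm behind it; x points along the fingers, y is the direction in which the jaws open and shut, and the axes are right-handed (so a half turn about x gives the same grasp; the last joint's range is limited). The gripper opens to 88 mm and grips with 3 to 60 N. Pads are 20 mm wide; open, the fingers measure 115 mm over their backs; the gripper's body (75 mm by 178 mm) begins 61 mm behind the grasp point.
Start: joints at [-0.115, 0.359, 1.51, -0, 1.272, -0.115], TCP at [0.6, -0, 0.223] pointing down, gripper open.
Joint ranges: [-2.97, 2.97], [-1.01, 2.36], [0.21, 2.38], [-0.96, 4.11], [0.2, 2.71], [-2.98, 2.98]. Speed limits (rad/s): [2.39, 2.39, 3.14, 3.14, 3.14, 3.14].

### API

Orientations are given as a unit quaternion [x, y, z, w].
In Python, from cell import read_state, get_image, camera_model, job_done gives the robot as it stands.
- The arm moves only by the shell command python3 -m jog 'ROWS'. ROWS is JSON, a list of rows, each an object of numbers: "x", "y", "z": the shift along the tool's x, y, z in cm; "ax", "ay", "az": the turn, a rotation vector about the tool's x, y, z in degrees; "grip": the gripper's target within -1 to 1 (shut at 1, half-way at 0, fully open at -1). A call has exactly 10 rows; each row shifts and turns the pose as measured when the row begins, along the tool's axes as they then stand; what a row does not reach is not made up. A row lasts 1/10 s, in which the tool goes at most 50 mm and 8.59 degrees, less where a joint would pass 70% of its speed; a pose out of reach is approached as far as the arm can. A call is refused whole if a number of a shift passes 5 or a number of a turn 8.59, either way. A call with a gripper value outside its range is refused whole. The fingers move at their own pace and stop on an object; the grip force is fixed at half the most. Time passes only in rows, so rows that do not move let the fingers close, or fill a call up. It gives the time, the measured TCP pose, the force and the opening at its end, in the units of the state.
- read_state(): the state, without advancing time (a new reading comes with each control period).
- get_image(name): name is "scene" or "side" or "wrist"; returns (picture, depth): 480x640x3 uint8, red, green, blue; 480x640 float32, m along the optical axis (not along the pixel's ray), 0 where there is no reading.
- camera_model(name): a dict with "fx", "fy", "cx", "cy" (pixels), "D" ([k1, k2, p1, p2, k3] as OpenCV has them; the pictures are not rectified), "view" (4x4, takes a point from world to camera coordinates). Camera axes: x right, y down, z forward; pixel columns grow to the right and rows downward; lengths in m; the calibration is good to about 2 mm. A picture is of the moment at which its call begins: read the wrist's pose just before it. camera_model takes no time and is no camera call; for the wrist camera it gives the pose at the moment of the call.
- job_done(): hands the job in, once; it reports no verdict.
The state is a dict: "clock": time; "qpos": joint angles; "joint_velocities": joint speeds; "joint_torque": joint torques, N m; "ee_pos": TCP position; "tcp_rot": TCP orientation; "wrist_force": force on the tool from outside, world axes, zero at the start; "moment": the same for the moment, N m; "opening": finger opening in m.
Only numpy, scipy, OpenCV 4.12 (cv2) and the standard library are available. Lean on these libraries where they do the work, as an engineer would, in place of code of your own. Each camera call takes 0.05 s, during which the arm holds its last target.

### The job

Put the pellet-pressing kit away: first lift the lid of the small grey chest (it has a bow handle) until its gas struts take over and hold it wide open by themselves, then stand the heavy steel die body down in the deep well in the middle of the foam. After that take the white pestle out of the blue rack, lay it down gently on the steel tray and let go of it, take it again across its middle, and lay it in the two foam cradles that bridge the well, above the die body. Leave the lid open, let nothing drop, and leave the beaker, the mortar and the vials where they are.

Things in the scene. Friction and masses are not known exactly. Their poses are not given: they have to be found in the camera images.
- chest_lid (a joint): Lid of the small grey metal chest (190 mm deep, 210 mm wide, 108 mm high), hinged at the far edge. 0 = shut, 1.75 rad = fully open (stop). Shut, lifting takes about 3 N at the handle, less and less up to the balance point near 0.65 rad (37 degrees). Let go below that it falls shut; past it two gas struts push it fully open in about 2 s (1 to 4 N at the handle).
- lid_handle (a point): Middle of the round steel bar of the bow handle on the lid's front: bar 10 mm thick, 80 mm straight, parallel to the hinge, 42 mm before the lid's face (37 mm clear behind the bar), nothing above or below it. Turns with the lid, 233 mm from the hinge line. y axis along the bar; when shut x points to the hinge, z up.
- lid_hinge (a point): Middle of the lid's hinge line, at the chest's far upper edge, 68 mm above the worktop; fixed. y axis along the hinge, x axis horizontal, pointing away from the handle. The shut handle bar lies 232 mm in front of it and 18 mm above it. A balance (100 mm high, its frame 350 mm) stands to the left of the chest and a stirrer (110 mm) to its right.
- well (a point): Centre of the floor of the deep well in the chest's dark grey foam (blue floor), 15 mm above the worktop. Chest axes: x horizontal from handle side to hinge side, y along the hinge, z up. The well is 80 mm along x (between two cradle blocks, tops at 82 mm) and 150 mm along y (between bolsters, tops at 60 mm); metal rim at 66 mm.
- cradle (a point): Where the pestle's centre lies when packed: 78 mm above the worktop, over the well's centre, axes as at the well point. The cradles are two rounded V troughs in line along x, in the blocks before and behind the well, 40 to 66 mm off its centre, outer ends closed, mouth 50 mm wide at 82 mm; they centre the pestle. Between them its middle is free for fingers.
- die_center (a point): Centre (half-way up) of the steel die: a grey cylinder standing upright, 53 mm in diameter, 41 mm high, about 0.46 kg, with a black band and a small bore on top. z axis up.
- pestle_center (a point): Centre of the white pestle: 116 mm long with rounded ends, 24 mm in diameter (take it as 24 mm all along), about 0.12 kg. z axis = long axis. At first it stands in a hole of the low blue rack (36 mm high, 80 x 160 mm), foot 6 mm and top 122 mm above the worktop, leaning up to 10 degrees; it lifts out straight up.
- rack: Blue vial rack, 80 x 160 mm, 36 mm high, fixed; origin at the centre of its underside, y axis along its length. It stands between two heating stirrers (to its left and right, up to 110 mm high, each with a tall rod at the back), so carry the pestle at least 110 mm clear of the worktop or straight towards the robot.
- tray_floor (a point): Centre of the floor of the shallow stainless tray, 2 mm above the worktop; fixed. Inner floor 126 mm along its x axis by 196 mm along its y axis, rim 16 mm above the worktop.
- beaker: Empty glass beaker standing on the worktop, 73 mm in diameter, 94 mm high; origin at the centre of its underside. Leave it.
- mortar: White mortar, 98 mm in diameter, 45 mm high; origin at the centre of its underside. Leave it.
- vial_1: Sample vial, black cap, 23 mm in diameter, 62 mm high, standing in the blue rack with its foot 6 mm above the worktop; origin at the centre of its underside. Leave it.
- vial_3: Sample vial, black cap, light blue contents, size and place as vial_1. Leave it.
- vial_5: Sample vial, blue cap, size and place as vial_1. Leave it.
Things that resemble listed ones, but are neither listed nor needed, are in the scene too. Of the things like the part that bears die_center, leave any that is green; of the rest the larger one is meant.

How it is judged:
On the way, in this order (a step that is already met when the one before it is completed fails the run):
1. the lid stands open by itself, at least 1.5 rad, with the fingers touching nothing (value of joint chest_lid above 1.5 rad and velocity of joint chest_lid below 0.2 rad/s and contact force between the fingers and anything else below 0.1 N), for 0.2 s.
2. the die body stands upright on the floor of the well, let go (value of joint chest_lid above 1.5 rad and x of die_center in the frame of well between -0.02 and 0.02 m and y of die_center in the frame of well between -0.055 and 0.055 m and z of die_center in the frame of well between 0.014 and 0.027 m and angle between die_center's own z axis and vertical below 0.12 rad and contact force between the fingers and anything else below 0.1 N), for 0.2 s.
3. the pestle lies on the steel tray, let go (x of pestle_center in the frame of tray_floor between -0.07 and 0.07 m and y of pestle_center in the frame of tray_floor between -0.105 and 0.105 m and z of pestle_center in the frame of tray_floor between 0 and 0.04 m and angle between pestle_center's own z axis and vertical between 1.2 and 1.94 rad and contact force between the fingers and anything else below 0.1 N), for 0.2 s.
At the end, for the whole second after the job is handed in: Lid open at least 1.5 rad; die body upright on the well floor (within 20 mm of its centre in x, 55 mm in y); pestle level in both cradles, centre within 20, 14 and 8 mm (x, y, z) of the cradle point, long axis within 0.2 rad of the chest's x; both let go and at rest (value of joint chest_lid above 1.5 rad and x of die_center in the frame of well between -0.02 and 0.02 m and y of die_center in the frame of well between -0.055 and 0.055 m and z of die_center in the frame of well between 0.014 and 0.027 m and angle between die_center's own z axis and vertical below 0.12 rad and x of pestle_center in the frame of cradle between -0.02 and 0.02 m and y of pestle_center in the frame of cradle between -0.014 and 0.014 m and z of pestle_center in the frame of cradle between -0.008 and 0.008 m and angle between pestle_center's own z axis and vertical between 1.42 and 1.72 rad and angle between the z axis of pestle_center and the x axis of cradle, either way round below 0.2 rad and linear speed of each of pestle, die_body below 0.03 m/s); the robot touches nothing.
It fails at once if the beaker, the mortar or a vial is moved more than 30 mm or tipped over (distance of any of beaker, mortar, vial_1, vial_3, vial_5 from where it was at the start of the episode above 0.03 m or angle between any of beaker, mortar, vial_1, vial_3, vial_5's own z axis and vertical above 0.7 rad).
It fails at once if the die body or the pestle is dropped or toppled: it moves faster than 0.8 m/s while no finger touches it ((linear speed of die_body above 0.8 m/s and contact force between the fingers and die_body below 0.05 N) or (linear speed of pestle above 0.8 m/s and contact force between the fingers and pestle below 0.05 N)).
It also fails if it takes over 72 s, if anything falls off the work surface, if the arm or the gripper's body presses on something with over 40 N, if the wrist force passes 120 N, or if a joint passes its speed limit or range.

## Working session

There is one attempt and no reset: what is moved stays moved. The work goes in short steps, Python scripts to look and compute and a shell command to move; the robot and the scene stay as the last step left them, time stands still between calls to the robot, and variables do not carry over. Pictures are saved under pics/ and viewed, and the job is handed in when it is done.

```bash
ls; mkdir -p pics
python3 - <<'E'
from cell import *
import cv2,numpy as np
print(read_state())
for n in ["scene","side","wrist"]:
    m=camera_model(n);print(n,m)
    p,d=get_image(n);cv2.imwrite(f"pics/{n}0.png",p[:,:,::-1]);np.savez(f"pics/{n}0.npz",p=p,d=d,view=m["view"])
E
```

```text
pics
{'clock': 0.0, 'qpos': array([-1.15097346e-01,  3.59436875e-01,  1.51143129e+00, -2.87004721e-05,
        1.27252315e+00, -1.15086761e-01]), 'joint_velocities': array([ 0.00018143, -0.00106733,  0.00043022,  0.00038933,  0.00160628,
       -0.00168816]), 'joint_torque': array([-2.01257943e-03, -5.15376234e+01, -2.70722097e+01,  6.73234044e-02,
        3.48843460e-02, -1.61260368e-04]), 'ee_pos': array([5.99299004e-01, 6.44354157e-05, 2.21850613e-01]), 'tcp_rot': array([ 0.49959768,  0.50049157, -0.50040298,  0.49950696]), 'wrist_force': array([ 0.44086184, -0.12435502,  1.15247728]), 'moment': array([ 0.02075069, -0.00929636,  0.01553228]), 'opening': 0.08755738635383575}
scene {'fx': 585.1667784720489, 'fy': 585.1667784720489, 'cx': 315.0236700485848, 'cy': 234.4826252937839, 'D': array([-0.07233328,  0.        ,  0.        ,  0.        ,  0.        ]), 'view': array([[ 0.79957995, -0.60039887,  0.0138965 , -0.445035  ],
       [-0.24643935, -0.34912071, -0.90409202,  0.20984291],
       [ 0.54766738,  0.7194692 , -0.42711182,  1.26464704],
       [ 0.        ,  0.        ,  0.
[... 204 characters left out ...]
     ]), 'view': array([[-0.89792298, -0.43970367, -0.01987456,  0.48070586],
       [-0.13914444,  0.32640699, -0.93493171,  0.17337817],
       [ 0.4175801 , -0.83673123, -0.35427066,  1.10276848],
       [ 0.        ,  0.        ,  0.        ,  1.        ]])}
wrist {'fx': 364.25001357819787, 'fy': 364.25001357819787, 'cx': 315.8532575668229, 'cy': 243.01620918772556, 'D': array([0.01936185, 0.        , 0.        , 0.        , 0.        ]), 'view': array([[ 0.99999727,  0.00126199, -0.00196438, -0.59840836],
       [ 0.0017106 , -0.96862479,  0.24852181, -0.0308368 ],
       [-0.00158912, -0.24852449, -0.96862431,  0.38922906],
       [ 0.        ,  0.        ,  0.        ,  1.        ]])}
```

View pics/scene0.png

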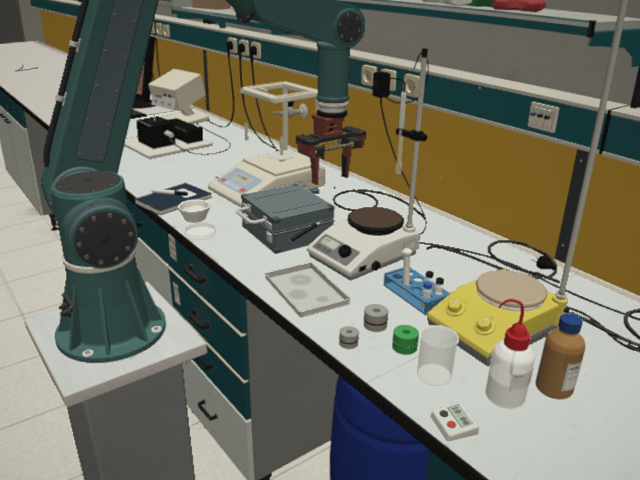

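View pics/side0.png

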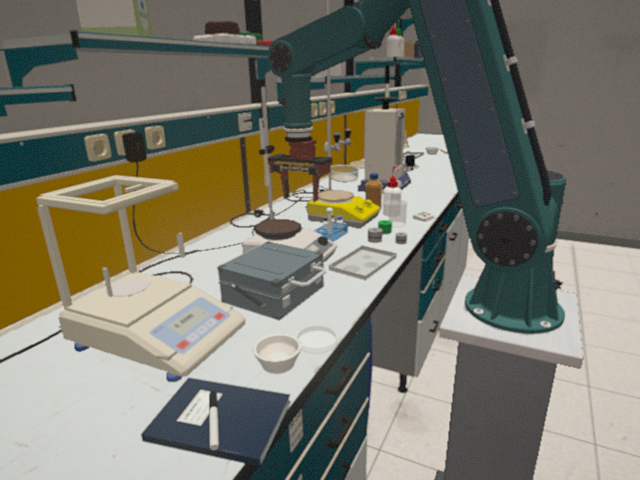

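View pics/wrist0.png

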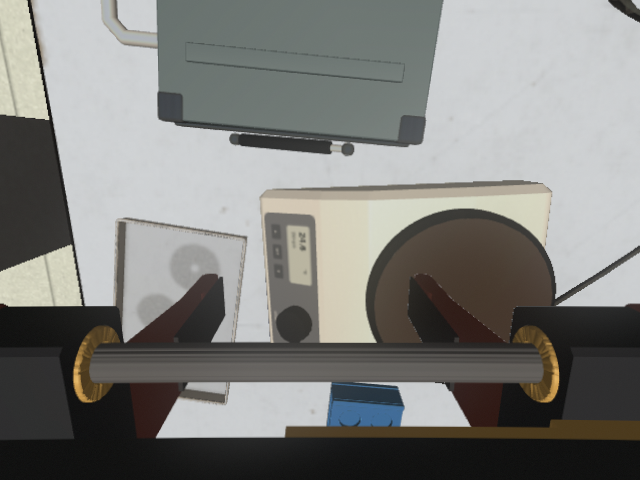

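The scene shows the chest (handle side at (248,218), facing the robot), the tray at (306,288), grey cylinders at (349,336) and (376,316), a green one at (405,338), the beaker at (437,355), and the rack with the pestle at (415,285). The mortar is at (195,210). A pen at (175,192) is a pestle lookalike, and so is the white rod behind the stirrer. Next I'll take close crops.

```bash
cat > h.py <<'E'
from cell import *
import cv2,numpy as np
from scipy.spatial.transform import Rotation as R
def snap(n,tag):
    m=camera_model(n);p,d=get_image(n);cv2.imwrite(f"pics/{tag}.png",p[:,:,::-1]);np.savez(f"pics/{tag}.npz",p=p,d=d,view=m["view"]);return m,p,d
def load(n,tag):
    z=np.load(f"pics/{tag}.npz");m=camera_model(n);m["view"]=z["view"];return m,z["p"],z["d"]
def rays(m,px):
    K=np.array([[m["fx"],0,m["cx"]],[0,m["fy"],m["cy"]],[0,0,1]])
    u=cv2.undistortPoints(np.asarray(px,float).reshape(-1,1,2),K,m["D"]).reshape(-1,2)
    return np.c_[u,np.ones(len(u))]
def cam2w(m,P):
    V=m["view"];return (P-V[:3,3])@V[:3,:3]
def dep(m,d,px):
    px=np.asarray(px);z=d[px[:,1].astype(int),px[:,0].astype(int)]
    return cam2w(m,rays(m,px)*z[:,None])
def plane(m,px,h):
    r=rays(m,px)@m["view"][:3,:3];c=cam2w(m,np.zeros((1,3)))[0]
    return c+r*((h-c[2])/r[:,2])[:,None]
def proj(m,P):
    K=np.array([[m["fx"],0,m["cx"]],[0,m["fy"],m["cy"]],[0,0,1]])
    return cv2.projectPoints(np.asarray(P,float).reshape(-1,3),cv2.Rodrigues(m["view"][:3,:3])[0],m["view"][:3,3],K,m["D"])[0].reshape(-1,2)
def cloud(m,d):
    v,u=np.mgrid[0:480,0:640];px=np.c_[u.ravel(),v.ravel()]
    W=cam2w(m,rays(m,px)*d.reshape(-1,1));W[d.ravel()==0]=np.nan;return W.reshape(480,640,3)
def crop(tag,x0,y0,x1,y1,s):
    i=cv2.imread(f"pics/{tag}.png")[y0:y1,x0:x1];cv2.imwrite(f"pics/{tag}_c{x0}_{y0}.png",cv2.resize(i,None,fx=s,fy=s,interpolation=cv2.INTER_CUBIC))
E
python3 - <<'E'
from h import *
crop("scene0",310,230,510,380,4)
crop("scene0",170,160,350,295,4)
m,p,d=load("scene","scene0")
W=cloud(m,d)
for u,v in [(349,336),(376,316),(405,338),(349,328),(375,309),(404,330),(437,355),(405,258),(250,215),(240,212),(266,221),(330,215),(275,190),(267,274),(348,298),(315,312),(285,264),(195,205)]: print((u,v),W[v,u].round(3))
m,p,d=load("wrist","wrist0");W=cloud(m,d)
print("wrist")
for u,v in [(108,10),(130,38),(150,40),(165,100),(415,130),(440,10),(118,220),(244,238),(330,405),(402,405),(290,60),(350,148)]: print((u,v),W[v,u].round(3))
E
```

```text
(349, 336) [ 0.379 -0.353  0.034]
(376, 316) [ 0.468 -0.337  0.04 ]
(405, 338) [ 0.459 -0.434  0.041]
(349, 328) [ 0.399 -0.329  0.032]
(375, 309) [ 0.489 -0.311  0.036]
(404, 330) [ 0.479 -0.411  0.041]
(437, 355) [ 0.433 -0.54   0.075]
(405, 258) [ 0.624 -0.261  0.101]
(250, 215) [0.499 0.237 0.067]
(240, 212) [0.459 0.222 0.091]
(266, 221) [0.495 0.144 0.083]
(330, 215) [0.661 0.071 0.085]
(275, 190) [0.61  0.273 0.108]
(267, 274) [ 0.401 -0.004  0.014]
(348, 298) [ 0.49  -0.216  0.017]
(315, 312) [ 0.401 -0.207  0.008]
(285, 264) [0.481 0.032 0.002]
(195, 205) [0.439 0.471 0.033]
wrist
(108, 10) [0.452 0.162 0.091]
(130, 38) [0.465 0.144 0.091]
(150, 40) [0.478 0.144 0.089]
(165, 100) [0.492 0.101 0.108]
(415, 130) [0.67  0.081 0.108]
(440, 10) [0.681 0.157 0.107]
(118, 220) [ 0.397 -0.003  0.016]
(244, 238) [ 0.522 -0.023  0.008]
(330, 405) [ 0.616 -0.23   0.006]
(402, 405) [ 0.694 -0.207  0.034]
(290, 60) [0.581 0.126 0.111]
(350, 148) [0.626 0.069 0.078]
```

View pics/scene0_c310_230.png

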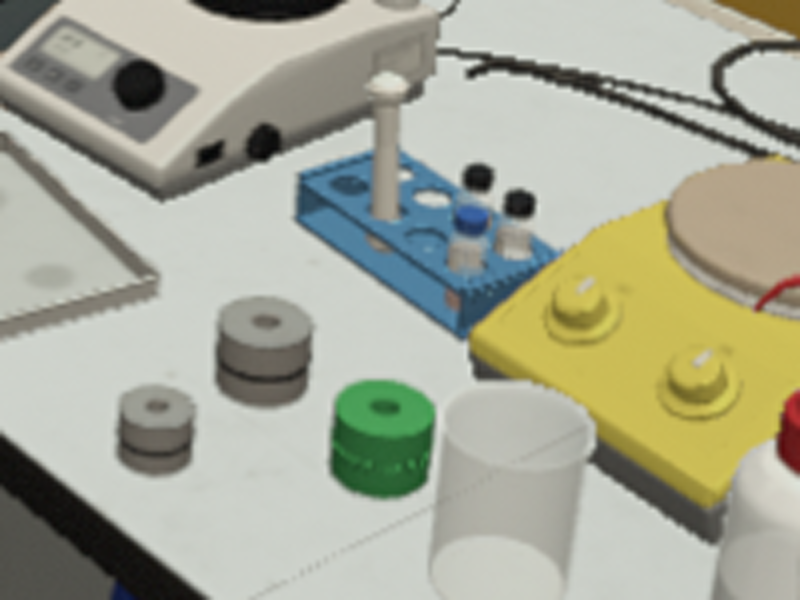

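View pics/scene0_c170_160.png

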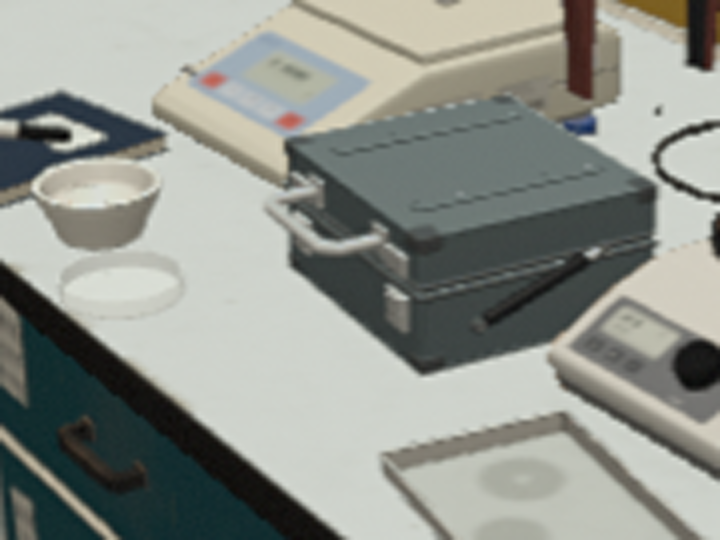

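Run:
```python
from h import *
crop("side0",200,180,430,330,3)
s=read_state();print(R.from_quat(s["tcp_rot"]).as_matrix().round(3))
# chest lid rectangle from depth z~.108
for n in ["scene","wrist"]:
    m,p,d=load(n,n+"0");W=cloud(m,d)
    k=(abs(W[...,2]-.108)<.006)&(W[...,0]>.45)&(W[...,0]<.72)&(W[...,1]>.0)&(W[...,1]<.35)
    q=W[k][:,:2].astype(np.float32);r=cv2.minAreaRect(q);print(n,k.sum(),r,cv2.boxPoints(r).round(3).tolist())
m,p,d=load("scene","scene0");W=cloud(m,d)
# handle bar points
k=(W[...,2]>.06)&(W[...,2]<.12)&(W[...,0]>.42)&(W[...,0]<.478)&(W[...,1]>.1)&(W[...,1]<.33)
v,u=np.nonzero(k);print("handle",k.sum());P=W[k];print(P[P[:,0]<.465].mean(0),P[:,1].min(),P[:,1].max(), np.c_[u,v][::15].tolist(),P[::15].round(3).tolist())
m,p,d=load("side","side0");W=cloud(m,d)
k=(W[...,2]>.06)&(W[...,2]<.12)&(W[...,0]>.42)&(W[...,0]<.478)&(W[...,1]>.1)&(W[...,1]<.33)
print("side handle",k.sum());P=W[k];print(P[::12].round(3).tolist())
```

```text
[[-0.001  1.     0.   ]
 [ 0.     0.    -1.   ]
 [-1.    -0.001 -0.   ]]
scene 2071 ((0.6098997592926025, 0.1513994336128235), (0.2881124019622803, 0.23969018459320068), 85.1902847290039) [[0.4779999852180481, 0.017999999225139618], [0.7170000076293945, -0.0020000000949949026], [0.7409999966621399, 0.2849999964237213], [0.503000020980835, 0.3050000071525574]]
wrist 37958 ((0.602528989315033, 0.08200718462467194), (0.16343382000923157, 0.23538777232170105), 89.78660583496094) [[0.48500001430511475, 0.0010000000474974513], [0.7200000286102295, -0.0], [0.7210000157356262, 0.16300000250339508], [0.48500001430511475, 0.164000004529953]]
handle 121
[0.45402458 0.181004   0.09018338] 0.13462292192005265 0.24555978087609842 [[239, 208], [241, 210], [240, 213], [242, 216], [247, 218], [254, 220], [254, 221], [255, 222], [258, 223]] [[0.469, 0.244, 0.093], [0.474, 0.243, 0.086], [0.453, 0.213, 0.093], [0.451, 0.197, 0.09], [0.455, 0.177, 0.09], [0.46, 0.149, 0.093], [0.46, 0.149, 0.09], [0.457, 0.138, 0.091], [0.47, 0.144, 0.083]]
side handle 155
[[0.478, 0.149, 0.089], [0.458, 0.148, 0.089], [0.469, 0.149, 0.082], [0.453, 0.171, 0.089], [0.453, 0.187, 0.09], [0.459, 0.198, 0.088], [0.45, 0.193, 0.085], [0.454, 0.208, 0.085], [0.456, 0.229, 0.089], [0.455, 0.232, 0.088], [0.459, 0.24, 0.088], [0.462, 0.25, 0.089], [0.462, 0.25, 0.086]]
```

The two grey look-alikes are at (349,336), which is small, and (376,316), which is larger. The green one is at (405,338). In the crop, (376,316) is clearly the larger grey one with the black band and bore, so that is the die. Next come precise measurements: chest yaw, die, pestle, rack and tray.

Run:
```python
from h import *
m,p,d=load("wrist","wrist0");W=cloud(m,d)
# lid top in wrist: front edge and right edge via mask of z>.1
k=((W[...,2]>.1)&(W[...,2]<.116)).astype(np.uint8)
L=W[...,2]
fe=[];re=[]
for v in range(5,85,3):
    u=np.nonzero(k[v,100:300])[0]
    if len(u): fe.append(plane(m,[(u[0]+100,v)],.108)[0])
for u in range(200,400,5):
    v=np.nonzero(k[:200,u])[0]
    re.append(plane(m,[(u,v[-1])],.108)[0])
be=[]
for v in range(5,110,3):
    u=np.nonzero(k[v,300:500])[0]
    be.append(plane(m,[(u[-1]+300,v)],.108)[0])
def fit(P,n):
    P=np.array(P)[:,:2].astype(np.float32);l=cv2.fitLine(P,cv2.DIST_HUBER,0,.01,.01).ravel();print(n,l.round(4),np.degrees(np.arctan2(l[1],l[0])),P[0],P[-1])
fit(fe,"front");fit(re,"right");fit(be,"back")
# die, top plane in scene
m,p,d=load("scene","scene0");W=cloud(m,d)
for n,(x,y,r,h) in {"die":(.48,-.325,.05,.041),"green":(.47,-.42,.05,.041)}.items():
    k=(abs(W[...,2]-h)<.004)&(np.hypot(W[...,0]-x,W[...,1]-y)<r)
    P=W[k];print(n,k.sum(),cv2.minEnclosingCircle(P[:,:2].astype(np.float32)),P.mean(0))
# tray: rim
k=(W[...,2]>.010)&(W[...,2]<.02)&(W[...,0]>.36)&(W[...,0]<.56)&(W[...,1]>-.26)&(W[...,1]<.06)
print("tray",cv2.minAreaRect(W[k][:,:2].astype(np.float32)))
hsv=cv2.cvtColor(p,cv2.COLOR_RGB2HSV)
k=(hsv[...,0]>95)&(hsv[...,0]<115)&(hsv[...,1]>130)
k[:240]=0;k[:, :380]=0;k[:,460:]=0
P=W[k];P=P[(abs(P[:,2]-.036)<.005)];r=cv2.minAreaRect(P[:,:2].astype(np.float32));print("rack",len(P),r,cv2.boxPoints(r).round(3).tolist())
# pestle
k=(W[...,2]>.045)&(W[...,2]<.13)&(W[...,0]>.55)&(W[...,0]<.7)&(W[...,1]>-.32)&(W[...,1]<-.2)
v,u=np.nonzero(k);P=W[k];s=(u>398)&(u<416);print(u[s].min(),u[s].max(),v[s].min(),v[s].max())
for z0 in np.arange(.045,.13,.01):
    t=s&(P[:,2]>z0)&(P[:,2]<z0+.01);print(z0.round(3),t.sum(),P[t].mean(0).round(4) if t.sum() else None)
```

```text
front [0.0951 0.9955 0.4912 0.14  ] 84.54389 [0.4931611  0.15956798] [0.48833707 0.11200576]
right [ 0.9963 -0.0865  0.5854  0.0803] -4.9599214 [0.5154149  0.08639716] [0.6560353  0.07355575]
back [0.0874 0.9962 0.679  0.1301] 84.98619 [0.6819878  0.15986216] [0.67592347 0.096676  ]
die 274 ((0.48133260011672974, -0.32145237922668457), 0.02848864160478115) [ 0.47933358 -0.32240614  0.04085523]
green 310 ((0.47652649879455566, -0.41854098439216614), 0.02816201187670231) [ 0.47508688 -0.419004    0.04045038]
tray ((0.47197699546813965, -0.09577834606170654), (0.24943014979362488, 0.18795278668403625), 81.80414581298828)
rack 29 ((0.6460722088813782, -0.2849953770637512), (0.1596749722957611, 0.07676009088754654), 82.38922119140625) [[0.597000002861023, -0.35899999737739563], [0.6740000247955322, -0.36899998784065247], [0.6949999928474426, -0.210999995470047], [0.6190000176429749, -0.20100000500679016]]
401 411 248 280
0.045 27 [ 0.6271 -0.2655  0.0502]
0.055 20 [ 0.6251 -0.2648  0.0612]
0.065 24 [ 0.6266 -0.2638  0.0702]
0.075 22 [ 0.6266 -0.2615  0.0797]
0.085 26 [ 0.6271 -0.2626  0.0899]
0.095 25 [ 0.6264 -0.2624  0.0998]
0.105 28 [ 0.6239 -0.2628  0.1107]
0.115 46 [ 0.6261 -0.2597  0.1195]
0.125 0 None
```

```bash
python3 -m jog '[{"y":-1.8,"z":-2.5,"grip":0.2},{"y":-1.8,"z":-2.5,"grip":0.2},{"y":-1.8,"z":-2.5,"grip":0.2},{"y":-1.8,"z":-2.5,"grip":0.2},{"y":-1.8,"z":-2.5,"grip":0.2},{"y":-1.8,"z":-2.5,"grip":0.2},{"y":-1.8,"z":-2.5,"grip":0.2},{"y":-1.8,"z":-2.2,"grip":0.2},{"ax":5.2,"grip":0.2},{"grip":0.2}]'
python3 - <<'E'
from h import *
snap("wrist","w1");s=read_state();print(s["ee_pos"],s["opening"],R.from_quat(s["tcp_rot"]).as_matrix().round(3).tolist(),s["clock"])
E
```

```text
[5.99558652e-01 2.68079670e-05 2.22102596e-01] 0.08768855254784112 [[-0.001, 1.0, 0.0], [0.0, 0.0, -1.0], [-1.0, -0.001, -0.0]] 0.2invalid input
```

View pics/w1.png

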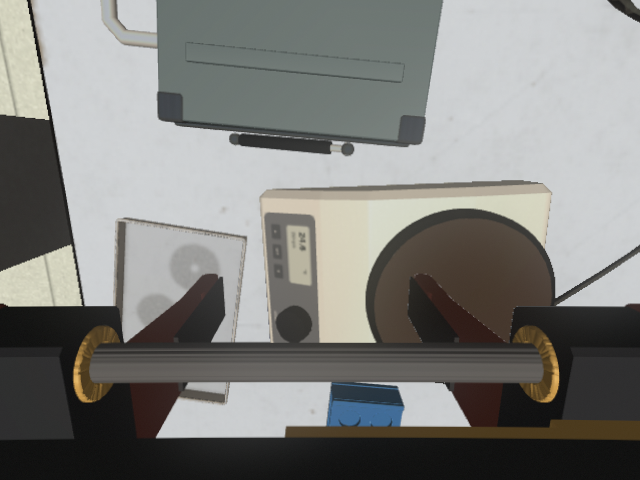

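The call was refused, probably because every row needs all seven keys.

```bash
python3 -m jog '[{"x":0,"y":-1.8,"z":-2.5,"ax":0,"ay":0,"az":0,"grip":0.2},{"x":0,"y":-1.8,"z":-2.5,"ax":0,"ay":0,"az":0,"grip":0.2},{"x":0,"y":-1.8,"z":-2.5,"ax":0,"ay":0,"az":0,"grip":0.2},{"x":0,"y":-1.8,"z":-2.5,"ax":0,"ay":0,"az":0,"grip":0.2},{"x":0,"y":-1.8,"z":-2.5,"ax":0,"ay":0,"az":0,"grip":0.2},{"x":0,"y":-1.8,"z":-2.5,"ax":0,"ay":0,"az":0,"grip":0.2},{"x":0,"y":-1.8,"z":-2.5,"ax":0,"ay":0,"az":0,"grip":0.2},{"x":0,"y":-1.8,"z":-2.2,"ax":0,"ay":0,"az":0,"grip":0.2},{"x":0,"y":0,"z":0,"ax":5.2,"ay":0,"az":0,"grip":0.2},{"x":0,"y":0,"z":0,"ax":0,"ay":0,"az":0,"grip":0.2}]'
python3 - <<'E'
from h import *
snap("wrist","w1b");s=read_state();print(s["ee_pos"],s["opening"],R.from_quat(s["tcp_rot"]).as_matrix().round(3).tolist(),s["clock"])
E
```

```text
clock: 1.2
ee_pos: [0.4494, 0.2033, 0.2202]
tcp_rot: [-0.522, -0.476, 0.524, -0.475]
wrist_force: [-0.6, 0.2, 0.3]
opening: 0.0349
[0.44922625 0.20313409 0.2201696 ] 0.03499663387289001 [[-0.004, 0.996, -0.093], [0.0, -0.093, -0.996], [-1.0, -0.004, 0.0]] 1.25
```

View pics/w1b.png

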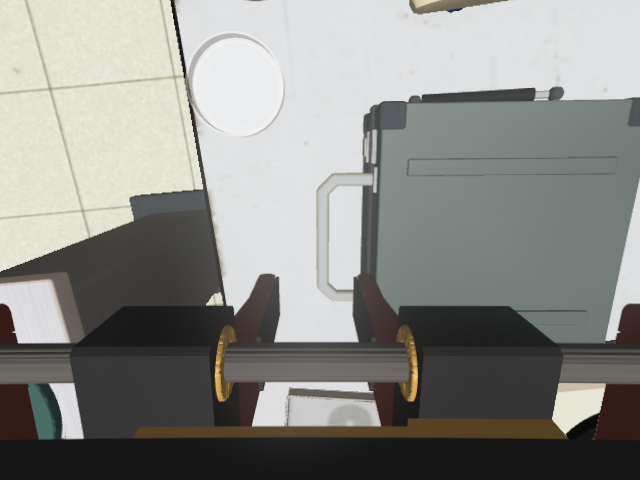

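The wrist view shows the bar running from (323,185) to (323,290) beside the lid, so I measure it on the bar-top plane.

Run:
```python
from h import *
m,p,d=load("wrist","w1b");W=cloud(m,d)
for v in range(170,305,8):
    u=np.nonzero((W[v,310:345,2]>.07)&(W[v,310:345,2]<.1))[0]
    if len(u): print(v,u[0]+310,u[-1]+310,W[v,310+(u[0]+u[-1])//2].round(4),plane(m,[(310+(u[0]+u[-1])/2,v)],.088)[0].round(4))
print(plane(m,[(345,173),(345,300),(345,184),(345,290)],.086).round(4))
```

```text
178 327 344 [0.4677 0.2474 0.0902] [0.4682 0.2471 0.088 ]
186 319 335 [0.4608 0.2419 0.092 ] [0.4609 0.2415 0.088 ]
194 316 327 [0.4556 0.2359 0.091 ] [0.456  0.2355 0.088 ]
202 316 327 [0.455  0.2296 0.0913] [0.4554 0.2291 0.088 ]
210 316 327 [0.4544 0.223  0.0901] [0.4548 0.2226 0.088 ]
218 316 327 [0.4538 0.2164 0.0899] [0.4542 0.216  0.088 ]
226 316 327 [0.4532 0.21   0.0908] [0.4536 0.2094 0.088 ]
234 316 327 [0.4526 0.2033 0.0906] [0.453  0.2027 0.088 ]
242 316 327 [0.452  0.1962 0.0894] [0.4524 0.1958 0.088 ]
250 317 327 [0.4522 0.1897 0.0907] [0.4522 0.1889 0.088 ]
258 317 327 [0.4516 0.1825 0.0899] [0.4515 0.182  0.088 ]
266 317 327 [0.451  0.1759 0.0909] [0.4509 0.1749 0.088 ]
274 317 327 [0.4503 0.1688 0.0909] [0.4503 0.1678 0.088 ]
282 317 327 [0.4497 0.1617 0.0908] [0.4496 0.1606 0.088 ]
290 319 344 [0.4567 0.1532 0.0894] [0.4571 0.1526 0.088 ]
298 328 344 [0.4603 0.1456 0.0898] [0.4604 0.1448 0.088 ]
[[0.4761 0.2502 0.086 ]
 [0.4681 0.1414 0.086 ]
 [0.4755 0.2415 0.086 ]
 [0.4688 0.1507 0.086 ]]
```

```bash
python3 -m jog '[{"x":2,"y":0.38,"z":0.57,"ax":0,"ay":0,"az":0,"grip":0.2},{"x":3,"y":0,"z":0,"ax":0,"ay":0,"az":0,"grip":0.2},{"x":3,"y":0,"z":0,"ax":0,"ay":0,"az":0,"grip":0.2},{"x":3,"y":0,"z":0,"ax":0,"ay":0,"az":0,"grip":0.2},{"x":2,"y":0,"z":0,"ax":0,"ay":0,"az":0,"grip":0.2},{"x":1.4,"y":0,"z":0,"ax":0,"ay":0,"az":0,"grip":0.2},{"x":0,"y":0,"z":0,"ax":0,"ay":0,"az":0,"grip":0.2},{"x":0,"y":0,"z":0,"ax":0,"ay":0,"az":0,"grip":1},{"x":0,"y":0,"z":0,"ax":0,"ay":0,"az":0,"grip":1},{"x":0,"y":0,"z":0,"ax":0,"ay":0,"az":0,"grip":1}]'
python3 - <<'E'
from h import *
import numpy as np
ex=np.array([.996,-.0906]);h0=np.array([.4525,.197]);hg=h0+.232*ex
print(hg)
prev=.077
for th in np.arange(0,1.15,.1):
    a=th+.0775; print(round(th,2),(-.233*np.cos(a)+.232).round(4),(.233*np.sin(a)-.018).round(4))
E
```

```text
clock: 2.25
ee_pos: [0.4561, 0.1939, 0.073]
tcp_rot: [-0.52, -0.48, 0.521, -0.478]
wrist_force: [-12.3, 6.7, 1.2]
opening: 0.0144
[0.683572  0.1759808]
0.0 -0.0003 0.0
0.1 0.0027 0.0231
0.2 0.0079 0.0458
0.3 0.0154 0.0679
0.4 0.0251 0.0891
0.5 0.0368 0.1092
0.6 0.0505 0.1281
0.7 0.0659 0.1454
0.8 0.0831 0.1612
0.9 0.1017 0.1752
1.0 0.1217 0.1872
1.1 0.1427 0.1972
```

```bash
python3 -m jog '[{"x":0,"y":-0.25,"z":0,"ax":0,"ay":0,"az":0,"grip":1},{"x":0,"y":0,"z":0,"ax":0,"ay":0,"az":0,"grip":1},{"x":-1.15,"y":0.1,"z":0,"ax":0,"ay":0,"az":0,"grip":1},{"x":-1.15,"y":0.17,"z":0,"ax":0,"ay":0,"az":0,"grip":1},{"x":-1.15,"y":0.25,"z":0,"ax":0,"ay":0,"az":0,"grip":1},{"x":-1.15,"y":0.3,"z":0,"ax":0,"ay":0,"az":0,"grip":1},{"x":-1.1,"y":0.35,"z":0,"ax":0,"ay":0,"az":0,"grip":1},{"x":-1.1,"y":0.4,"z":0,"ax":0,"ay":0,"az":0,"grip":1},{"x":-1.05,"y":0.47,"z":0,"ax":0,"ay":0,"az":0,"grip":1},{"x":0,"y":0,"z":0,"ax":0,"ay":0,"az":0,"grip":1}]'
```

```text
clock: 3.25
ee_pos: [0.4789, 0.1919, 0.164]
tcp_rot: [0.522, 0.478, -0.517, 0.48]
wrist_force: [0.9, -0.4, -3.4]
opening: 0.0091
```

```bash
python3 -m jog '[{"x":-1.05,"y":0.54,"z":0,"ax":0,"ay":0,"az":0,"grip":1},{"x":-1.0,"y":0.58,"z":0,"ax":0,"ay":0,"az":0,"grip":1},{"x":-0.96,"y":0.64,"z":0,"ax":0,"ay":0,"az":0,"grip":1},{"x":-0.92,"y":0.7,"z":0,"ax":0,"ay":0,"az":0,"grip":1},{"x":-0.88,"y":0.75,"z":0,"ax":0,"ay":0,"az":0,"grip":1},{"x":-0.84,"y":0.79,"z":0,"ax":0,"ay":0,"az":0,"grip":1},{"x":-0.8,"y":0.84,"z":0,"ax":0,"ay":0,"az":0,"grip":1},{"x":-0.74,"y":0.9,"z":0,"ax":0,"ay":0,"az":0,"grip":1},{"x":-0.7,"y":0.93,"z":0,"ax":0,"ay":0,"az":0,"grip":1},{"x":0,"y":0,"z":0,"ax":0,"ay":0,"az":0,"grip":1}]'
```

```text
clock: 4.25
ee_pos: [0.5523, 0.1853, 0.2501]
tcp_rot: [0.524, 0.477, -0.516, 0.482]
wrist_force: [4.0, -1.0, -2.7]
opening: 0.0089
```

```bash
python3 -m jog '[{"x":0,"y":0,"z":0,"ax":0,"ay":0,"az":0,"grip":0.4},{"x":-1,"y":0.3,"z":0,"ax":0,"ay":0,"az":0,"grip":0.4},{"x":-4,"y":0.5,"z":0,"ax":0,"ay":0,"az":0,"grip":0.4},{"x":-5,"y":0,"z":0,"ax":0,"ay":0,"az":0,"grip":0.4},{"x":-2,"y":-4,"z":0,"ax":0,"ay":0,"az":0,"grip":-1},{"x":0,"y":-4,"z":2,"ax":0,"ay":0,"az":0,"grip":-1},{"x":0,"y":-1,"z":4.5,"ax":0,"ay":0,"az":0,"grip":-1},{"x":0,"y":-1,"z":4.5,"ax":0,"ay":0,"az":0,"grip":-1},{"x":0,"y":0,"z":4.8,"ax":0,"ay":0,"az":0,"grip":-1},{"x":0,"y":0,"z":4.8,"ax":0,"ay":0,"az":0,"grip":-1}]'
python3 - <<'E'
from h import *
snap("scene","s2");crop("s2",120,120,480,390,2)
E
```

```text
clock: 5.25
ee_pos: [0.4339, -0.01, 0.3796]
tcp_rot: [0.521, 0.482, -0.511, 0.484]
wrist_force: [0.4, -0.3, -0.8]
opening: 0.0709
```

View pics/s2_c120_120.png

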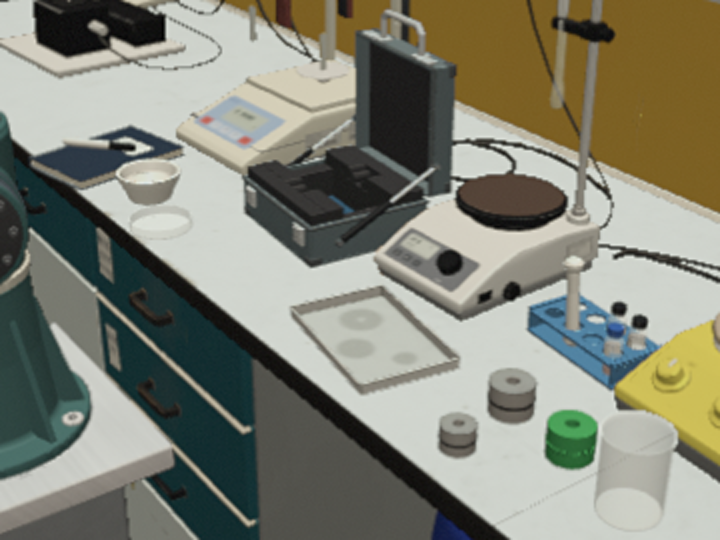

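The lid stands wide open and past vertical (handle at (401,20) in the crop). Now I turn the tool 90° so the jaws lie along chest y, descending on the way.

```bash
python3 -m jog '[{"x":1.5,"y":0,"z":0,"ax":-8.5,"ay":0,"az":0,"grip":-0.6},{"x":1.5,"y":0,"z":0,"ax":-8.5,"ay":0,"az":0,"grip":-0.6},{"x":1.5,"y":0,"z":0,"ax":-8.5,"ay":0,"az":0,"grip":-0.6},{"x":1.5,"y":0,"z":0,"ax":-8.5,"ay":0,"az":0,"grip":-0.6},{"x":1.5,"y":0,"z":0,"ax":-8.5,"ay":0,"az":0,"grip":-0.6},{"x":1.5,"y":0,"z":0,"ax":-8.5,"ay":0,"az":0,"grip":-0.6},{"x":1.5,"y":0,"z":0,"ax":-8.5,"ay":0,"az":0,"grip":-0.6},{"x":1.5,"y":0,"z":0,"ax":-8.5,"ay":0,"az":0,"grip":-0.6},{"x":1.5,"y":0,"z":0,"ax":-8.5,"ay":0,"az":0,"grip":-0.6},{"x":1.5,"y":0,"z":0,"ax":-8.5,"ay":0,"az":0,"grip":-0.6}]'
cat >> h.py <<'E'
def st():
    s=read_state();M=R.from_quat(s["tcp_rot"]).as_matrix()
    print("t",round(s["clock"],2),"p",s["ee_pos"].round(4),"open",round(s["opening"],4),"F",s["wrist_force"].round(1),"q",s["qpos"].round(2),"\n",M.round(3).tolist());return s,M
def to(x,y,z):
    s,M=st();print("shift cm tool:",(M.T@(np.array([x,y,z])-s["ee_pos"])*100).round(2))
    # turn to chest-aligned: tool x down, tool y along chest y
    g=np.array([[0,.0906,.996],[0,.996,-.0906],[-1,0,0]]).T if 0 else np.c_[[0,0,-1],[.0906,.996,0],[.996,-.0906,0]]
    print("turn deg to chest align:",np.degrees(R.from_matrix(M.T@g).as_rotvec()).round(2))
E
python3 -c "
from h import *
to(.480,-.322,.16)"
```

```text
clock: 6.3
ee_pos: [0.4322, -0.016, 0.2337]
tcp_rot: [0.053, 0.7, -0.048, 0.711]
wrist_force: [-0.5, 0.9, -0.1]
opening: 0.0703
t 6.3 p [ 0.4322 -0.016   0.2337] open 0.0703 F [-0.5  0.9 -0.1] q [-0.2   0.09  1.84  0.01  1.19 -1.64] 
 [[0.016, 0.142, 0.99], [0.006, 0.99, -0.143], [-1.0, 0.008, 0.015]]
shift cm tool: [  7.28 -29.67   8.98]
turn deg to chest align: [-3.    0.88 -0.42]
```

```bash
python3 -m jog '[{"x":0,"y":-2,"z":0.5,"ax":-3,"ay":0.9,"az":-0.4,"grip":-0.6},{"x":1,"y":-4.3,"z":1.1,"ax":0,"ay":0,"az":0,"grip":-0.6},{"x":1,"y":-4.3,"z":1.1,"ax":0,"ay":0,"az":0,"grip":-0.6},{"x":1,"y":-4.3,"z":1.1,"ax":0,"ay":0,"az":0,"grip":-0.6},{"x":1,"y":-4.3,"z":1.1,"ax":0,"ay":0,"az":0,"grip":-0.6},{"x":1,"y":-4.3,"z":1.1,"ax":0,"ay":0,"az":0,"grip":-0.6},{"x":1,"y":-4.3,"z":1.1,"ax":0,"ay":0,"az":0,"grip":-0.6},{"x":1,"y":-1,"z":0.2,"ax":0,"ay":0,"az":0,"grip":-0.6},{"x":0,"y":0,"z":0,"ax":0,"ay":0,"az":0,"grip":-0.6},{"x":0,"y":0,"z":0,"ax":0,"ay":0,"az":0,"grip":-0.6}]'
python3 -c "
from h import *
to(.480,-.322,.016)
snap('wrist','w3');snap('scene','s3')
m,p,d=load('scene','s2');W=cloud(m,d)
k=(abs(W[...,2]-.041)<.004)&(np.hypot(W[...,0]-.48,W[...,1]+.322)<.05)
P=W[k];print(k.sum(),cv2.minEnclosingCircle(P[:,:2].astype(np.float32)),P.mean(0))
"
```

```text
clock: 7.3
ee_pos: [0.4807, -0.3123, 0.1636]
tcp_rot: [0.03, 0.707, -0.025, 0.706]
wrist_force: [1.0, 0.2, 0.2]
opening: 0.0701
t 7.3 p [ 0.4807 -0.3123  0.1636] open 0.0701 F [1.  0.2 0.2] q [-0.7   0.38  1.63  0.    1.13 -2.19] 
 [[-0.002, 0.078, 0.997], [0.007, 0.997, -0.078], [-1.0, 0.007, -0.003]]
shift cm tool: [14.76 -1.08  0.04]
turn deg to chest align: [ 0.72 -0.15 -0.41]
273 ((0.4812578558921814, -0.3189670443534851), 0.029661070555448532) [ 0.47970337 -0.32229664  0.04093154]
```

View pics/w3.png

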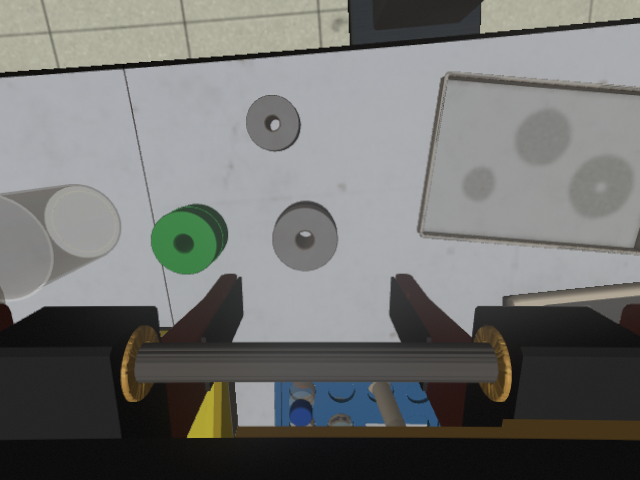

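The wrist view shows the larger grey die at (305,236), the smaller one at (272,123) and the green one at (187,240). I ray-cast the die's top onto z=0.041.

```bash
python3 -c "
from h import *
m,p,d=load('wrist','w3');W=cloud(m,d)
for c in [(.48,-.32),(.475,-.419),(.39,-.33)]:
  k=(abs(W[...,2]-.041)<.005)&(np.hypot(W[...,0]-c[0],W[...,1]-c[1])<.045)
  P=W[k][:,:2]
  if len(P)>50:
    print(k.sum(),cv2.minEnclosingCircle(P.astype(np.float32)))
print(plane(m,[(305,232),(187,240)],.041))
"
```

```text
3104 ((0.4820915460586548, -0.3209387958049774), 0.026686575263738632)
3219 ((0.47721055150032043, -0.41728100180625916), 0.027168642729520798)
[[ 0.47542478 -0.31976188  0.041     ]
 [ 0.47456913 -0.4143669   0.041     ]]
```

```bash
python3 -m jog '[{"x":2,"y":-0.9,"z":0.2,"ax":0.7,"ay":0,"az":-0.4,"grip":-0.6},{"x":3.5,"y":0,"z":0,"ax":0,"ay":0,"az":0,"grip":-0.6},{"x":3.5,"y":0,"z":0,"ax":0,"ay":0,"az":0,"grip":-0.6},{"x":3,"y":0,"z":0,"ax":0,"ay":0,"az":0,"grip":-0.6},{"x":2,"y":0,"z":0,"ax":0,"ay":0,"az":0,"grip":-0.6},{"x":0.8,"y":0,"z":0,"ax":0,"ay":0,"az":0,"grip":-0.6},{"x":0,"y":0,"z":0,"ax":0,"ay":0,"az":0,"grip":1},{"x":0,"y":0,"z":0,"ax":0,"ay":0,"az":0,"grip":1},{"x":0,"y":0,"z":0,"ax":0,"ay":0,"az":0,"grip":1},{"x":0,"y":0,"z":0,"ax":0,"ay":0,"az":0,"grip":1}]'
python3 -c "
from h import *
to(.480,-.322,.016)"
```

```text
clock: 8.4
ee_pos: [0.4876, -0.3127, 0.0222]
tcp_rot: [0.025, 0.704, -0.03, 0.71]
wrist_force: [-0.2, -0.3, -4.4]
opening: 0.0528
t 8.4 p [ 0.4876 -0.3127  0.0222] open 0.0528 F [-0.2 -0.3 -4.4] q [-0.69  0.57  1.75 -0.    0.81 -2.18] 
 [[0.008, 0.077, 0.997], [-0.007, 0.997, -0.077], [-1.0, -0.006, 0.009]]
shift cm tool: [ 0.62 -0.98 -0.69]
turn deg to chest align: [0.77 0.49 0.37]
```

The fingers hold the die (opening 52.8 mm) but sit high and about 5 mm off in x. I'll regrasp lower.

```bash
python3 -m jog '[{"x":0,"y":0,"z":0,"ax":0,"ay":0,"az":0,"grip":-0.5},{"x":0,"y":0,"z":0,"ax":0,"ay":0,"az":0,"grip":-0.5},{"x":0.3,"y":0,"z":-0.5,"ax":0.7,"ay":0.4,"az":0.3,"grip":-0.5},{"x":0.5,"y":0,"z":0,"ax":0,"ay":0,"az":0,"grip":-0.5},{"x":0.2,"y":0,"z":0,"ax":0,"ay":0,"az":0,"grip":-0.5},{"x":0,"y":0,"z":0,"ax":0,"ay":0,"az":0,"grip":-0.5},{"x":0,"y":0,"z":0,"ax":0,"ay":0,"az":0,"grip":1},{"x":0,"y":0,"z":0,"ax":0,"ay":0,"az":0,"grip":1},{"x":0,"y":0,"z":0,"ax":0,"ay":0,"az":0,"grip":1},{"x":0,"y":0,"z":0,"ax":0,"ay":0,"az":0,"grip":1}]'
python3 -c "
from h import *
to(.480,-.322,.22)
m,p,d=load('scene','s2');W=cloud(m,d)
# well: foam/blocks heights around chest
c=np.array([.589,.1846]);ex=np.array([.996,-.0906]);ey=np.array([.0906,.996])
X=(W[...,:2]-c)@ex;Y=(W[...,:2]-c)@ey;Z=W[...,2]
k=(abs(X)<.09)&(abs(Y)<.1)
for n,(a,b) in dict(top=(.076,.088),rim=(.062,.072),bol=(.055,.0615),floor=(.005,.025)).items():
    q=k&(Z>a)&(Z<b);print(n,q.sum(),np.percentile(X[q],[0,5,50,95,100]).round(3) if q.sum() else '',np.percentile(Y[q],[0,5,50,95,100]).round(3) if q.sum() else '')
"
```

```text
clock: 9.4
ee_pos: [0.4833, -0.3131, 0.0134]
tcp_rot: [0.032, 0.705, -0.033, 0.708]
wrist_force: [0.8, 0.3, -0.8]
opening: 0.0524
t 9.4 p [ 0.4833 -0.3131  0.0134] open 0.0524 F [ 0.8  0.3 -0.8] q [-0.7   0.58  1.76  0.    0.8  -2.18] 
 [[0.004, 0.092, 0.996], [-0.002, 0.996, -0.092], [-1.0, -0.002, 0.004]]
shift cm tool: [-20.65  -0.96  -0.17]
turn deg to chest align: [-0.05  0.22  0.11]
top 1008 [-0.09  -0.088 -0.043  0.084  0.09 ] [-0.1   -0.095 -0.004  0.087  0.1  ]
rim 268 [-0.09  -0.089  0.033  0.066  0.088] [-0.1   -0.099  0.005  0.096  0.1  ]
bol 143 [-0.09  -0.015  0.03   0.046  0.061] [-0.099 -0.086  0.027  0.096  0.099]
floor 103 [-0.09  -0.09   0.036  0.045  0.046] [-0.1   -0.1    0.022  0.077  0.089]
```

```bash
python3 -m jog '[{"x":-1,"y":0,"z":0,"ax":0,"ay":0,"az":0,"grip":1},{"x":-2,"y":0,"z":0,"ax":0,"ay":0,"az":0,"grip":1},{"x":-3,"y":0,"z":0,"ax":0,"ay":0,"az":0,"grip":1},{"x":-3,"y":0,"z":0,"ax":0,"ay":0,"az":0,"grip":1},{"x":-3,"y":0,"z":0,"ax":0,"ay":0,"az":0,"grip":1},{"x":-3,"y":0,"z":0,"ax":0,"ay":0,"az":0,"grip":1},{"x":-3,"y":0,"z":0,"ax":0,"ay":0,"az":0,"grip":1},{"x":-2,"y":0,"z":0,"ax":0,"ay":0,"az":0,"grip":1},{"x":0,"y":2,"z":0,"ax":0,"ay":0,"az":0,"grip":1},{"x":0,"y":3,"z":0,"ax":0,"ay":0,"az":0,"grip":1}]'
python3 -c "
from h import *
to(.589,.1846,.2)
c=np.array([.589,.1846]);ex=np.array([.996,-.0906]);ey=np.array([.0906,.996])
snap('side','d3')
def P(a,b,z): return [*(c+a*ex+b*ey),z]
for n,t in (('scene','s2'),('side','d3')):
    m,p,d=load(n,t);i=p[:,:,::-1].copy()
    i=cv2.resize(i,None,fx=4,fy=4,interpolation=cv2.INTER_CUBIC)
    for z,col,a,b in ((.082,(0,0,255),.04,.075),(.015,(0,255,255),.04,.075),(.066,(0,255,0),.095,.105)):
        q=proj(m,[P(-a,-b,z),P(a,-b,z),P(a,b,z),P(-a,b,z)])
        cv2.polylines(i,[(q*4).astype(np.int32)],True,col,1)
    x0,y0=(235,185) if n=='scene' else (200,200)
    cv2.imwrite(f'pics/{t}_ov.png',i[y0*4:y0*4+480,x0*4:x0*4+560])
"
```

```text
clock: 10.4
ee_pos: [0.4823, -0.2603, 0.2209]
tcp_rot: [0.035, 0.708, -0.032, 0.704]
wrist_force: [0.1, 0.7, -5.5]
opening: 0.0522
t 10.4 p [ 0.4823 -0.2603  0.2209] open 0.0522 F [ 0.1  0.7 -5.5] q [-0.62  0.29  1.62 -0.    1.24 -2.1 ] 
 [[-0.005, 0.095, 0.995], [0.004, 0.995, -0.095], [-1.0, 0.003, -0.006]]
shift cm tool: [ 2.19 45.3   6.4 ]
turn deg to chest align: [-0.25 -0.33 -0.18]
```

View pics/s2_ov.png

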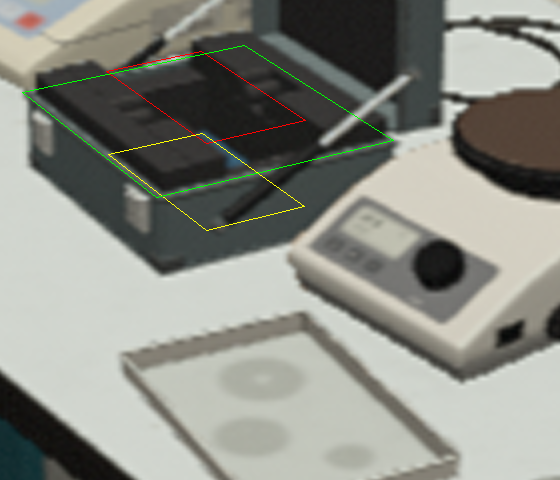

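View pics/d3_ov.png

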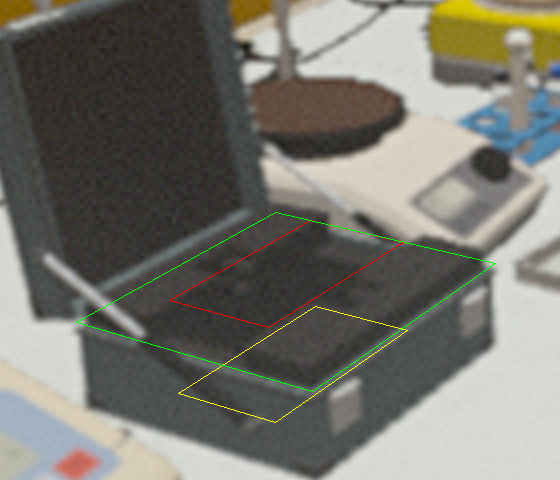

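The rim overlay matches in both views. I'll brighten the foam to check the well's edges.

```bash
python3 -c "
from h import *
c=np.array([.589,.1846]);ex=np.array([.996,-.0906]);ey=np.array([.0906,.996])
P=lambda a,b,z:[*(c+a*ex+b*ey),z]
out=[]
for n,t,x0,y0 in (('scene','s2',238,190),('side','d3',215,250)):
    m,p,d=load(n,t);i=p[:,:,::-1][y0:y0+55,x0:x0+105].astype(float)
    i=np.clip(255*(i/110)**.7,0,255).astype(np.uint8)
    i=cv2.resize(i,None,fx=7,fy=7,interpolation=cv2.INTER_CUBIC)
    for z,col,a,b in ((.082,(0,0,255),.04,.075),):
        q=proj(m,[P(-a,-b,z),P(a,-b,z),P(a,b,z),P(-a,b,z)])
        cv2.polylines(i,[((q-[x0,y0]+.5)*7).astype(np.int32)],True,col,1)
    q=proj(m,[P(-.066,0,.08),P(-.04,0,.08),P(.04,0,.08),P(.066,0,.08)]);q=((q-[x0,y0]+.5)*7).astype(int)
    cv2.line(i,q[0].tolist(),q[1].tolist(),(0,255,255),1);cv2.line(i,q[2].tolist(),q[3].tolist(),(0,255,255),1)
    cv2.imwrite(f'pics/{t}_br.png',i)
"; cd pics; python3 -c "
import cv2,numpy as np
cv2.imwrite('br.png',np.vstack([cv2.resize(cv2.imread(f),(735,295)) if 0 else cv2.imread(f)[:300] for f in ('s2_br.png',)]+[cv2.imread('d3_br.png')[:300]]))"
```

```text
(no output)
```

View pics/s2_br.png

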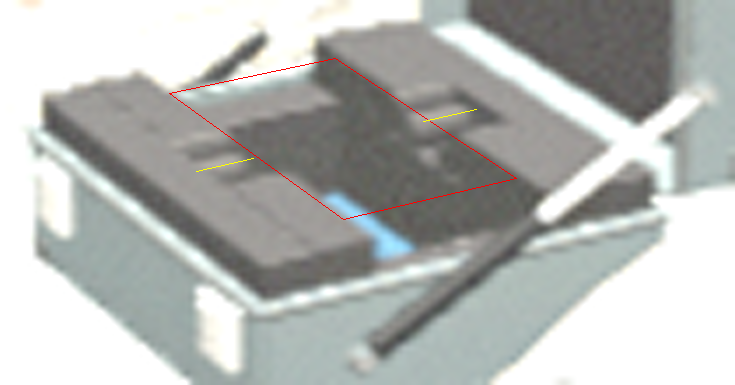

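View pics/d3_br.png

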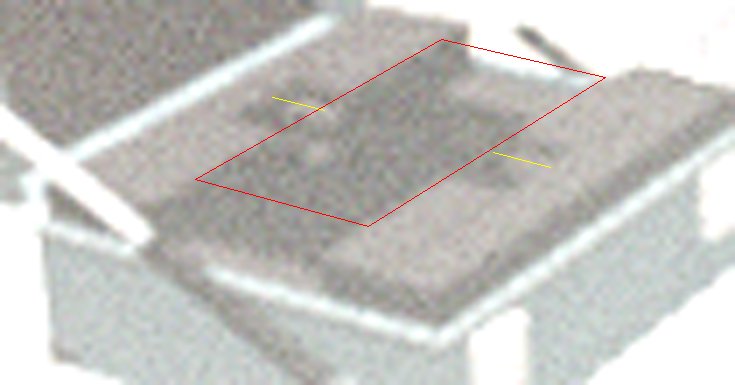

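```bash
python3 -c "
from h import *
c=np.array([.589,.1846]);ex=np.array([.996,-.0906]);ey=np.array([.0906,.996])
for n,t in (('scene','s2'),('side','d3')):
    m,p,d=load(n,t);W=cloud(m,d)
    X=(W[...,:2]-c)@ex;Y=(W[...,:2]-c)@ey;Z=W[...,2]
    k=(Z>.079)&(Z<.087)&(abs(X)<.085)
    for a,b in ((-.07,-.03),(.03,.07)):
        q=k&(Y>a)&(Y<b);x=X[q];f=x[x<0];g=x[x>0];print(n,'Y',a,b,len(f),len(g),'front inner',np.percentile(f,97).round(4) if len(f) else '','back inner',np.percentile(g,3).round(4) if len(g) else '')
    for s in (-1,1):
        xs=s*X
        q=(xs>.044)&(xs<.064)&(abs(Y)<.05)
        for y in np.arange(-.045,.05,.006):
            r=q&(abs(Y-y)<.003);print(n,s,y.round(3),r.sum(),Z[r].mean().round(4) if r.sum() else '')
"
```

```text
scene Y -0.07 -0.03 102 88 front inner -0.0392 back inner 0.0413
scene Y 0.03 0.07 88 85 front inner -0.0384 back inner 0.0428
scene -1 -0.045 14 -0.4772
scene -1 -0.039 16 -0.4053
scene -1 -0.033 10 -0.3106
scene -1 -0.027 13 -0.5219
scene -1 -0.021 2 -0.416
scene -1 -0.015 1 0.0824
scene -1 -0.009 0 
scene -1 -0.003 0 
scene -1 0.003 3 0.0756
scene -1 0.009 6 0.0739
scene -1 0.015 5 0.0761
scene -1 0.021 15 0.0795
scene -1 0.027 12 0.0816
scene -1 0.033 6 0.0844
scene -1 0.039 6 0.0843
scene -1 0.045 6 0.0838
scene 1 -0.045 16 -0.2902
scene 1 -0.039 13 -0.0772
scene 1 -0.033 18 -0.4104
scene 1 -0.027 17 -0.4456
scene 1 -0.021 12 -0.4201
scene 1 -0.015 6 -0.1128
scene 1 -0.009 2 0.0485
scene 1 -0.003 4 0.0511
scene 1 0.003 8 0.0619
scene 1 0.009 26 0.0631
scene 1 0.015 14 0.0503
scene 1 0.021 21 0.068
scene 1 0.027 17 0.0679
scene 1 0.033 15 0.0596
scene 1 0.039 10 0.0684
scene 1 0.045 6 0.0752
side Y -0.07 -0.03 108 82 front inner -0.0385 back inner 0.0415
side Y 0.03 0.07 122 105 front inner -0.0408 back inner 0.0405
side -1 -0.045 7 0.0802
side -1 -0.039 5 0.081
side -1 -0.033 11 0.0803
side -1 -0.027 9 0.0779
side -1 -0.021 15 0.0759
side -1 -0.015 6 0.0716
side -1 -0.009 6 0.0683
side -1 -0.003 0 
side -1 0.003 0 
side -1 0.009 0 
side -1 0.015 0 
side -1 0.021 1 0.079
side -1 0.027 5 0.0796
side -1 0.033 9 0.0805
side -1 0.039 6 0.0809
side -1 0.045 10 0.0802
side 1 -0.045 6 0.0804
side 1 -0.039 6 0.0776
side 1 -0.033 8 0.074
side 1 -0.027 8 0.0789
side 1 -0.021 19 0.0757
side 1 -0.015 10 0.0663
side 1 -0.009 26 0.0656
side 1 -0.003 3 0.0637
side 1 0.003 0 
side 1 0.009 1 0.0487
side 1 0.015 0 
side 1 0.021 2 0.0644
side 1 0.027 3 0.0796
side 1 0.033 8 0.0807
side 1 0.039 7 0.0806
side 1 0.045 5 0.0804
```

```bash
python3 -m jog '[{"x":0.2,"y":4.4,"z":0.65,"ax":0,"ay":0,"az":0,"grip":1},{"x":0,"y":4.6,"z":0.65,"ax":0,"ay":0,"az":0,"grip":1},{"x":0,"y":4.6,"z":0.65,"ax":0,"ay":0,"az":0,"grip":1},{"x":0,"y":4.6,"z":0.65,"ax":0,"ay":0,"az":0,"grip":1},{"x":0,"y":4.6,"z":0.65,"ax":0,"ay":0,"az":0,"grip":1},{"x":0,"y":4.6,"z":0.65,"ax":0,"ay":0,"az":0,"grip":1},{"x":0,"y":4.6,"z":0.65,"ax":0,"ay":0,"az":0,"grip":1},{"x":0,"y":4.6,"z":0.65,"ax":0,"ay":0,"az":0,"grip":1},{"x":0,"y":4.6,"z":0.65,"ax":0,"ay":0,"az":0,"grip":1},{"x":0,"y":2,"z":0.3,"ax":0,"ay":0,"az":0,"grip":1}]'
python3 -c "
from h import *
to(.590,.187,.03)"
```

```text
clock: 11.45
ee_pos: [0.5698, 0.1943, 0.2111]
tcp_rot: [0.038, 0.717, -0.029, 0.695]
wrist_force: [-0.6, -0.4, -5.0]
opening: 0.0525
t 11.45 p [0.5698 0.1943 0.2111] open 0.0525 F [-0.6 -0.4 -5. ] q [ 0.2   0.38  1.5   0.02  1.28 -1.28] 
 [[-0.03, 0.095, 0.995], [0.014, 0.995, -0.095], [-0.999, 0.011, -0.031]]
shift cm tool: [18.03 -0.74  2.65]
turn deg to chest align: [-0.25 -1.78 -0.64]
```

```bash
python3 -m jog '[{"x":0,"y":-0.55,"z":2.0,"ax":-0.2,"ay":-1.8,"az":-0.6,"grip":1},{"x":0,"y":0,"z":0,"ax":0,"ay":0,"az":0,"grip":1},{"x":1.5,"y":0,"z":0,"ax":0,"ay":0,"az":0,"grip":1},{"x":2.5,"y":0,"z":0,"ax":0,"ay":0,"az":0,"grip":1},{"x":2.5,"y":0,"z":0,"ax":0,"ay":0,"az":0,"grip":1},{"x":1.5,"y":0,"z":0,"ax":0,"ay":0,"az":0,"grip":1},{"x":0.5,"y":0,"z":0,"ax":0,"ay":0,"az":0,"grip":1},{"x":0,"y":0,"z":0,"ax":0,"ay":0,"az":0,"grip":1},{"x":0,"y":0,"z":0,"ax":0,"ay":0,"az":0,"grip":1},{"x":0,"y":0,"z":0,"ax":0,"ay":0,"az":0,"grip":1}]'
python3 -c "
from h import *
to(.590,.187,.03);snap('scene','s4');crop('s4',220,100,420,250,4)"
```

```text
clock: 12.45
ee_pos: [0.578, 0.187, 0.1182]
tcp_rot: [0.031, 0.712, -0.033, 0.701]
wrist_force: [-0.2, 0.5, -4.2]
opening: 0.0526
t 12.45 p [0.578  0.187  0.1182] open 0.0526 F [-0.2  0.5 -4.2] q [ 0.2   0.48  1.59  0.    1.08 -1.28] 
 [[-0.015, 0.09, 0.996], [-0.001, 0.996, -0.091], [-1.0, -0.003, -0.015]]
shift cm tool: [8.8  0.13 1.32]
turn deg to chest align: [ 0.01 -0.86  0.15]
```

View pics/s4_c220_100.png

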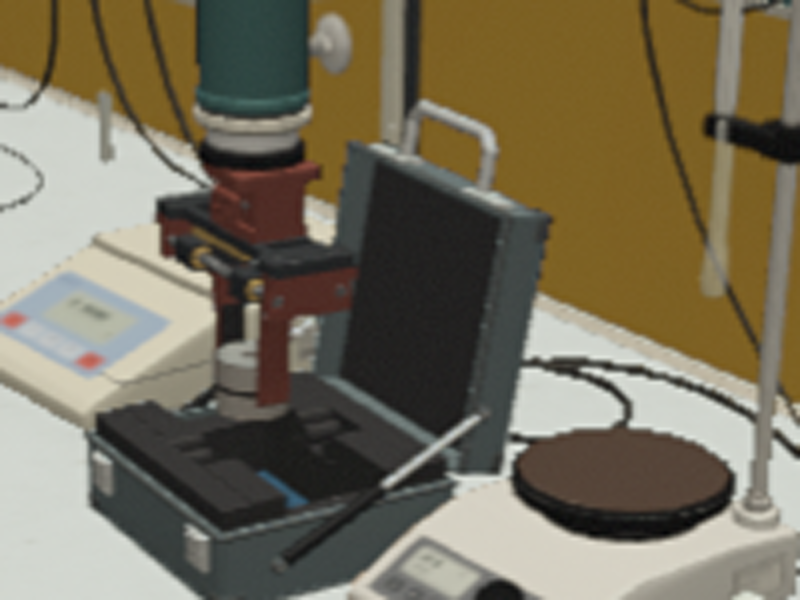

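The die hangs upright above the well, with the gripper body clear of the lid and struts. I correct x and descend.

```bash
python3 -m jog '[{"x":0,"y":0.1,"z":1.15,"ax":0,"ay":-0.85,"az":0.1,"grip":1},{"x":0,"y":0,"z":0,"ax":0,"ay":0,"az":0,"grip":1},{"x":1.2,"y":0,"z":0,"ax":0,"ay":0,"az":0,"grip":1},{"x":1.2,"y":0,"z":0,"ax":0,"ay":0,"az":0,"grip":1},{"x":1,"y":0,"z":0,"ax":0,"ay":0,"az":0,"grip":1},{"x":0,"y":0,"z":0,"ax":0,"ay":0,"az":0,"grip":1},{"x":0,"y":0,"z":0,"ax":0,"ay":0,"az":0,"grip":1},{"x":0,"y":0,"z":0,"ax":0,"ay":0,"az":0,"grip":1},{"x":0,"y":0,"z":0,"ax":0,"ay":0,"az":0,"grip":1},{"x":0,"y":0,"z":0,"ax":0,"ay":0,"az":0,"grip":1}]'
python3 -c "
from h import *
to(.590,.187,.03)"
```

```text
clock: 13.5
ee_pos: [0.5921, 0.1874, 0.0823]
tcp_rot: [0.032, 0.705, -0.032, 0.708]
wrist_force: [0.4, -0.9, -4.2]
opening: 0.0525
t 13.5 p [0.5921 0.1874 0.0823] open 0.0525 F [ 0.4 -0.9 -4.2] q [ 0.2   0.53  1.61 -0.    1.   -1.28] 
 [[0.004, 0.09, 0.996], [-0.0, 0.996, -0.09], [-1.0, 0.0, 0.004]]
shift cm tool: [ 5.23 -0.06 -0.22]
turn deg to chest align: [ 0.02  0.22 -0.01]
```

```bash
python3 -m jog '[{"x":0.8,"y":0,"z":-0.2,"ax":0,"ay":0.2,"az":0,"grip":1},{"x":1,"y":0,"z":0,"ax":0,"ay":0,"az":0,"grip":1},{"x":1,"y":0,"z":0,"ax":0,"ay":0,"az":0,"grip":1},{"x":1,"y":0,"z":0,"ax":0,"ay":0,"az":0,"grip":1},{"x":0.7,"y":0,"z":0,"ax":0,"ay":0,"az":0,"grip":1},{"x":0.3,"y":0,"z":0,"ax":0,"ay":0,"az":0,"grip":1},{"x":0.1,"y":0,"z":0,"ax":0,"ay":0,"az":0,"grip":1},{"x":0,"y":0,"z":0,"ax":0,"ay":0,"az":0,"grip":1},{"x":0,"y":0,"z":0,"ax":0,"ay":0,"az":0,"grip":1},{"x":0,"y":0,"z":0,"ax":0,"ay":0,"az":0,"grip":1}]'
python3 -c "
from h import *
to(.590,.187,.0285)"
```

```text
clock: 14.5
ee_pos: [0.5905, 0.1878, 0.0291]
tcp_rot: [0.032, 0.706, -0.032, 0.707]
wrist_force: [0.2, -0.1, -3.7]
opening: 0.0518
t 14.5 p [0.5905 0.1878 0.0291] open 0.0518 F [ 0.2 -0.1 -3.7] q [ 0.2   0.6   1.64  0.    0.89 -1.28] 
 [[0.001, 0.09, 0.996], [0.0, 0.996, -0.09], [-1.0, 0.0, 0.001]]
shift cm tool: [ 0.06 -0.08 -0.04]
turn deg to chest align: [ 0.02  0.04 -0.02]
```

```bash
python3 -m jog '[{"x":0.1,"y":0,"z":0,"ax":0,"ay":0,"az":0,"grip":1},{"x":0.05,"y":0,"z":0,"ax":0,"ay":0,"az":0,"grip":1},{"x":0,"y":0,"z":0,"ax":0,"ay":0,"az":0,"grip":-0.6},{"x":0,"y":0,"z":0,"ax":0,"ay":0,"az":0,"grip":-0.6},{"x":0,"y":0,"z":0,"ax":0,"ay":0,"az":0,"grip":-0.6},{"x":0,"y":0,"z":0,"ax":0,"ay":0,"az":0,"grip":-0.6},{"x":-2,"y":0,"z":0,"ax":0,"ay":0,"az":0,"grip":-0.6},{"x":-4,"y":0,"z":0,"ax":0,"ay":0,"az":0,"grip":-0.6},{"x":-5,"y":0,"z":0,"ax":0,"ay":0,"az":0,"grip":-0.6},{"x":-5,"y":0,"z":0,"ax":0,"ay":0,"az":0,"grip":-0.6}]'
python3 -c "
from h import *
st()
snap('scene','s5');snap('side','d5');c=np.array([.590,.1865]);ex=np.array([.996,-.0906]);ey=np.array([.0906,.996])
for n,t in (('scene','s5'),('side','d5')):
    m,p,d=load(n,t);W=cloud(m,d)
    k=(abs(W[...,2]-.056)<.004)&(np.hypot(*(W[...,:2]-c).transpose(2,0,1))<.035)
    P=W[k]; print(len(P),P.mean(0) if len(P) else '')
crop('s5',220,130,370,240,5)"
```

```text
clock: 15.5
ee_pos: [0.5874, 0.187, 0.1875]
tcp_rot: [0.031, 0.709, -0.033, 0.704]
wrist_force: [0.9, 0.3, 0.1]
opening: 0.0702
t 15.5 p [0.5874 0.187  0.1875] open 0.0702 F [0.9 0.3 0.1] q [ 0.2   0.42  1.51  0.    1.22 -1.28] 
 [[-0.008, 0.09, 0.996], [-0.002, 0.996, -0.09], [-1.0, -0.002, -0.008]]
85 [0.59781476 0.18291962 0.05662954]
79 [0.5983482  0.18830163 0.05438403]
```

View pics/s5_c220_130.png

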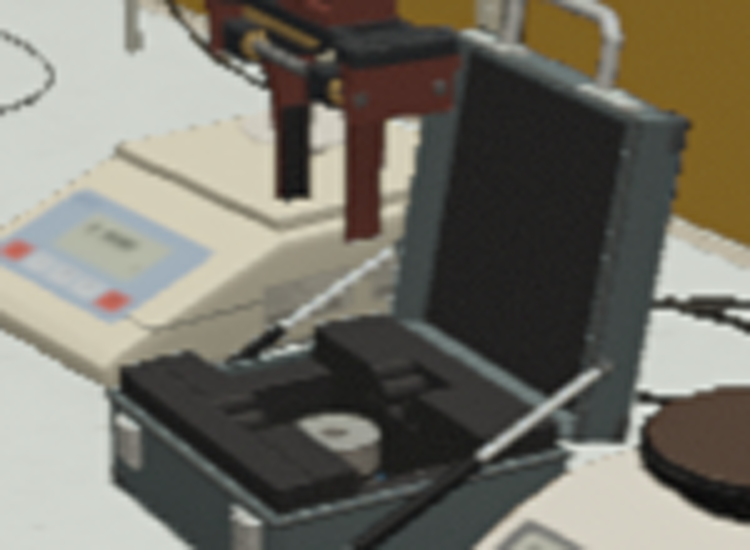

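The die stands upright on the floor of the well, at (340,435) in the crop, with its top at z≈0.055 and x,y near the centre. Next is the pestle: I measure its axis from both views, and fit the arm's planar kinematics to plan the tilts.

```bash
python3 -c "
from h import *
from scipy.optimize import least_squares
D=[(.359,1.511,1.272,.599,0,.2219),(.09,1.84,1.19,.4322,-.016,.2337),(.38,1.63,1.13,.4807,-.3123,.1636),(.58,1.76,.8,.4833,-.3131,.0134),(.29,1.62,1.24,.4823,-.2603,.2209),(.48,1.59,1.08,.578,.187,.1182),(.60,1.64,.89,.5905,.1878,.0291),(.42,1.51,1.22,.5874,.187,.1875)]
D=np.array(D);r=np.hypot(D[:,3],D[:,4]);z=D[:,5]
# atan check
print([(np.arctan2(a[4],a[3]).round(3)) for a in D])
def f(p,q2,q3,s):
    a1,z1,a2,a3,e,L=p
    b=q2+q3
    return a1+a2*np.sin(q2)+a3*np.sin(b)+e*np.cos(b)+L*np.sin(s), z1+a2*np.cos(q2)+a3*np.cos(b)-e*np.sin(b)+L*np.cos(s)
def res(p):
    R_,Z=f(p,D[:,0],D[:,1],D[:,0]+D[:,1]+D[:,2]);return np.r_[R_-r,Z-z,1e-3*(p-p0)/.2]
p0=np.array([.1,.4,.5,.45,0,.25])
s=least_squares(res,p0);print(s.x.round(3),abs(s.fun[:16]).max())
# pestle axis, both views
out={}
for n,t in (('scene','s3'),('side','d3')):
    m,p,d=load(n,t);W=cloud(m,d)
    k=(W[...,2]>.04)&(W[...,2]<.127)&(np.hypot(W[...,0]-.632,W[...,1]+.256)<.03)
    k&=cv2.cvtColor(p,cv2.COLOR_RGB2HSV)[...,1]<60
    v=np.nonzero(k.any(1))[0];L=[]
    for vv in v:
        u=np.nonzero(k[vv])[0];L.append((u.mean(),vv,u[0],u[-1]))
    print(n,np.array(L)[::4].round(1).tolist());out[n]=(m,np.array(L))
pts=[]
for h in (.055,.065,.075,.085,.095,.105,.115):
    A=[];b=[]
    for n,(m,L) in out.items():
        g=plane(m,L[:,:2],h);i=np.arange(len(g));
        # choose row where ray at this height passes near expected: intersect image axis line in plane h
        c=cam2w(m,np.zeros((1,3)))[0]
        l=np.polyfit(L[:,1],L[:,0],1);vv=np.array([0,300.]);G=plane(m,np.c_[np.polyval(l,[L[0,1],L[-1,1]]),[L[0,1],L[-1,1]]],h)[:,:2]
        t=G[1]-G[0];nn=np.array([-t[1],t[0]])/np.hypot(*t);A.append(nn);b.append(nn@G[0])
    q=np.linalg.solve(A,b);pts.append([*q,h]);print(h,q.round(4))
"
```

```text
[np.float64(0.0), np.float64(-0.037), np.float64(-0.576), np.float64(-0.575), np.float64(-0.495), np.float64(0.313), np.float64(0.308), np.float64(0.308)]
[0.002 0.097 0.595 0.434 0.097 0.212] 0.002708239802047041
scene [[406.0, 248.0, 405.0, 407.0], [405.5, 252.0, 401.0, 410.0], [406.0, 256.0, 403.0, 409.0], [406.0, 260.0, 403.0, 409.0], [405.5, 264.0, 403.0, 408.0], [405.5, 268.0, 403.0, 408.0], [405.5, 272.0, 403.0, 408.0], [405.5, 276.0, 403.0, 408.0], [405.0, 280.0, 403.0, 407.0]]
side [[328.5, 208.0, 327.0, 330.0], [329.5, 212.0, 328.0, 331.0], [328.5, 216.0, 327.0, 330.0], [328.5, 220.0, 327.0, 330.0], [329.0, 224.0, 327.0, 331.0], [329.0, 228.0, 327.0, 331.0]]
0.055 [ 0.6334 -0.2584]
0.065 [ 0.633  -0.2579]
0.075 [ 0.6327 -0.2574]
0.085 [ 0.6323 -0.2568]
0.095 [ 0.632  -0.2563]
0.105 [ 0.6316 -0.2558]
0.115 [ 0.6313 -0.2553]
```

The pestle stands at about (0.632,-0.257), leaning roughly 4°. Plan:
- Grasp it with the tool pitched 60° forward.
- Lift, then rotate so it lies level across the jaws.
- Lay it along the tray's long axis.

First I move out of the chest area.

```bash
python3 -m jog '[{"x":-3,"y":-2.5,"z":-0.3,"ax":0,"ay":0,"az":0,"grip":-0.3},{"x":-2,"y":-4.3,"z":-0.3,"ax":0,"ay":0,"az":0,"grip":-0.3},{"x":-1,"y":-4.6,"z":-0.3,"ax":0,"ay":0,"az":0,"grip":-0.3},{"x":-1,"y":-4.6,"z":-0.3,"ax":0,"ay":0,"az":0,"grip":-0.3},{"x":-1,"y":-4.6,"z":-0.3,"ax":0,"ay":0,"az":0,"grip":-0.3},{"x":-1,"y":-4.6,"z":-0.3,"ax":0,"ay":0,"az":0,"grip":-0.3},{"x":0,"y":-4.7,"z":-0.3,"ax":0,"ay":0,"az":0,"grip":-0.3},{"x":0,"y":-4.7,"z":-0.3,"ax":0,"ay":0,"az":0,"grip":-0.3},{"x":0,"y":-4.7,"z":-0.3,"ax":0,"ay":0,"az":0,"grip":-0.3},{"x":0,"y":-2,"z":-0.3,"ax":0,"ay":0,"az":0,"grip":-0.3}]'
cat >> h.py <<'E'
def goto(p,G,n=None):
    """rows to pose: shift in current tool axes, rotvec in tool axes"""
    s,M=st();dv=M.T@(np.array(p)-s["ee_pos"])*100;rv=np.degrees(R.from_matrix(M.T@G).as_rotvec())
    print("shift",dv.round(2),"turn",rv.round(2),"shift in goal axes",(G.T@(np.array(p)-s["ee_pos"])*100).round(2))
    if n:
        # per-row constant rotvec, straight path in world: shifts in the axes as they then stand
        for i in range(n):
            Mi=M@R.from_rotvec(np.radians(rv)*i/n).as_matrix()
            print(i,(Mi.T@(np.array(p)-s["ee_pos"])*100/n).round(2),(rv/n).round(2))
def fwd(az,tilt):
    a=np.radians(az);t=np.radians(tilt);h=np.array([np.cos(a),np.sin(a),0])
    x=h*np.sin(t)+np.array([0,0,-np.cos(t)]);y=np.array([-np.sin(a),np.cos(a),0]);return np.c_[x,y,np.cross(x,y)]
E
python3 -c "
from h import *
G=fwd(-15,60);a=G[:,0];g=np.array([.632,-.2565,.095])+.009*a
print('G',g,'pre',g-.1*a)
goto(g-.1*a,G,8)
snap('scene','s6')"
```

```text
clock: 16.6
ee_pos: [0.5255, -0.2327, 0.2849]
tcp_rot: [0.029, 0.701, -0.029, 0.712]
wrist_force: [-0.4, 0.2, -0.4]
opening: 0.0574
G [ 0.63952865 -0.25851729  0.0905    ] pre [ 0.55587702 -0.23610291  0.1405    ]
t 16.6 p [ 0.5255 -0.2327  0.2849] open 0.0574 F [-0.4  0.2 -0.4] q [-0.54  0.26  1.49  0.01  1.37 -2.03] 
 [[0.014, 0.083, 0.996], [0.0, 0.997, -0.083], [-1.0, 0.001, 0.014]]
shift [14.48 -0.11  2.85] turn [  9.22 -59.02  -5.51] shift in goal axes [  9.84   0.45 -10.99]
0 [ 1.81 -0.01  0.36] [ 1.15 -7.38 -0.69]
1 [1.84 0.01 0.12] [ 1.15 -7.38 -0.69]
2 [ 1.84  0.03 -0.12] [ 1.15 -7.38 -0.69]
3 [ 1.81  0.05 -0.35] [ 1.15 -7.38 -0.69]
4 [ 1.75  0.06 -0.58] [ 1.15 -7.38 -0.69]
5 [ 1.66  0.07 -0.8 ] [ 1.15 -7.38 -0.69]
6 [ 1.54  0.07 -1.01] [ 1.15 -7.38 -0.69]
7 [ 1.4   0.07 -1.2 ] [ 1.15 -7.38 -0.69]
```

```bash
python3 -m jog '[{"x":0,"y":0,"z":0,"ax":1.1,"ay":-7.4,"az":-0.7,"grip":-0.3},{"x":1,"y":0,"z":0,"ax":1.1,"ay":-7.4,"az":-0.7,"grip":-0.3},{"x":1,"y":0,"z":0,"ax":1.1,"ay":-7.4,"az":-0.7,"grip":-0.3},{"x":1,"y":0,"z":-0.2,"ax":1.1,"ay":-7.4,"az":-0.7,"grip":-0.3},{"x":1,"y":0,"z":-0.4,"ax":1.1,"ay":-7.4,"az":-0.7,"grip":-0.3},{"x":0.5,"y":0,"z":-0.5,"ax":1.1,"ay":-7.4,"az":-0.7,"grip":-0.3},{"x":0,"y":0,"z":-0.5,"ax":1.1,"ay":-7.4,"az":-0.7,"grip":-0.3},{"x":0,"y":0,"z":-0.5,"ax":1.1,"ay":-7.4,"az":-0.7,"grip":-0.3},{"x":0,"y":0,"z":0,"ax":0,"ay":0,"az":0,"grip":-0.3},{"x":0,"y":0,"z":0,"ax":0,"ay":0,"az":0,"grip":-0.3}]'
python3 -c "
from h import *
G=fwd(-15,60);a=G[:,0];g=np.array([.632,-.2565,.095])+.009*a
goto(g-.1*a,G)
snap('wrist','w6')"
```

```text
clock: 17.65
ee_pos: [0.5441, -0.21, 0.2922]
tcp_rot: [0.051, 0.341, -0.13, 0.93]
wrist_force: [-0.5, -0.3, -0.0]
opening: 0.0574
t 17.65 p [ 0.5441 -0.21    0.2922] open 0.0574 F [-0.5 -0.3 -0. ] q [-0.7  -0.01  2.18  1.15  0.35 -2.98] 
 [[0.734, 0.276, 0.621], [-0.207, 0.961, -0.184], [-0.647, 0.006, 0.762]]
shift [ 11.22  -2.28 -10.35] turn [ -0.9  -10.33   0.64] shift in goal axes [  9.15  -2.22 -12.23]
```

View pics/w6.png

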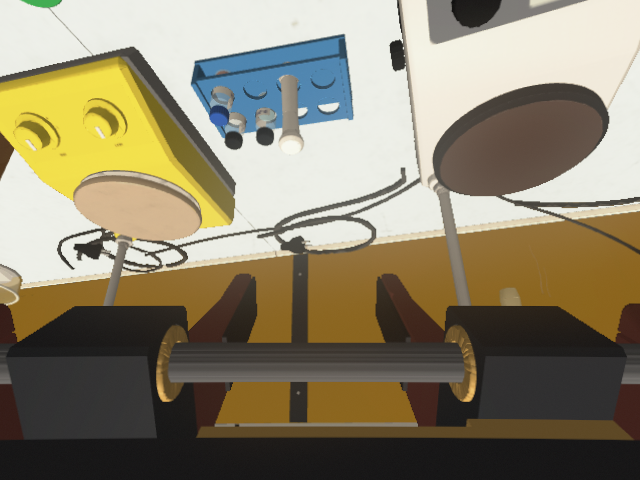

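The wrist runs into its limits on a forward tilt (q5=0.35, q6=-2.98). I'll fit the arm's kinematics from the recorded states and check sideways-tilted postures instead. A 180° roll about a 45°-inclined tool axis would carry the pestle from upright to level.

```bash
cat > kin.py <<'E'
from h import *
from scipy.optimize import least_squares
def Rz(a): return R.from_euler('z',a).as_matrix()
def Ry(a): return R.from_euler('y',a).as_matrix()
def fk(q,p):
    a1,z1,a2,a3,e,L,yo=p;b=q[1]+q[2]
    O=Rz(q[0])@Ry(b)@Rz(q[3])@Ry(q[4])@Rz(q[5]);M=np.c_[O[:,2],-O[:,0],-O[:,1]]
    w=Rz(q[0])@np.array([a1+a2*np.sin(q[1])+a3*np.sin(b)+e*np.cos(b),yo,z1+a2*np.cos(q[1])+a3*np.cos(b)-e*np.sin(b)])
    return w+L*M[:,0],M
D=[([-.1151,.3594,1.5114,0,1.2725,-.1151],(.5993,0,.2219)),([-.2,.09,1.84,.01,1.19,-1.64],(.4322,-.016,.2337)),([-.7,.38,1.63,0,1.13,-2.19],(.4807,-.3123,.1636)),([-.69,.57,1.75,0,.81,-2.18],(.4876,-.3127,.0222)),([-.7,.58,1.76,0,.80,-2.18],(.4833,-.3131,.0134)),([-.62,.29,1.62,0,1.24,-2.10],(.4823,-.2603,.2209)),([.2,.38,1.5,.02,1.28,-1.28],(.5698,.1943,.2111)),([.2,.48,1.59,0,1.08,-1.28],(.578,.187,.1182)),([.2,.53,1.61,0,1.0,-1.28],(.5921,.1874,.0823)),([.2,.6,1.64,0,.89,-1.28],(.5905,.1878,.0291)),([.2,.42,1.51,0,1.22,-1.28],(.5874,.187,.1875)),([-.54,.26,1.49,.01,1.37,-2.03],(.5255,-.2327,.2849)),([-.7,-.01,2.18,1.15,.35,-2.98],(.5441,-.21,.2922))]
p0=np.array([0,.3,.5,.45,0,.25,.07])
S=least_squares(lambda p:np.r_[np.concatenate([fk(q,p)[0]-np.array(x) for q,x in D])/.003,(p-p0)/.3],p0);p=S.x
lo=np.array([-2.97,-1.01,.21,-.96,.2,-2.98]);hi=np.array([2.97,2.36,2.38,4.11,2.71,2.98])
def ik(x,G,q0):
    f=lambda q:(lambda a:np.r_[(a[0]-x)*10,(a[1]-G).ravel()])(fk(q,p))
    s=least_squares(f,np.clip(q0,lo+.01,hi-.01),bounds=(lo,hi));return s.x.round(2),np.abs(s.fun).max().round(3)
if __name__=="__main__":
    print(p.round(3),abs(S.fun[:39]*.003).max());s,M=st();print(fk(s["qpos"],p))
    def G(az,tilt,flip):
        g=fwd(az,tilt);return g if not flip else g@np.diag([1,-1,-1])
    q0=s["qpos"]
    for az in (60,75,90,105,-60,-75,-90):
      for flip in (0,1):
        for til in (45,):
          g=G(az,til,flip);c=np.array([.632,-.2565,.095])
          b=min((ik(c+.009*g[:,0],g,np.array([-.6,.5,1.6,q4,.9,q6])) for q4 in (-.5,.8) for q6 in (-2,0,2)),key=lambda t:t[1])
          c=np.array([.455,-.12,.016])
          # tray, same azimuth
          b2=min((ik(c+.009*g[:,0],g,np.array([-.5,.3,2,q4,.9,q6])) for q4 in (-.5,.8) for q6 in (-2,0,2)),key=lambda t:t[1])
          print(az,flip,til,"rack",b,"tray",b2)
E
python3 kin.py
```

```text
[-0.001  0.261  0.616  0.432  0.113  0.381  0.069] 0.0040383484000849346
t 17.7 p [ 0.5443 -0.2101  0.2921] open 0.0572 F [-0.1  0.5 -0.8] q [-0.7  -0.01  2.18  1.15  0.35 -2.98] 
 [[0.734, 0.276, 0.621], [-0.206, 0.961, -0.184], [-0.647, 0.006, 0.762]]
(array([ 0.54200657, -0.2086686 ,  0.29115306]), array([[ 0.73368319,  0.2761885 ,  0.6208292 ],
       [-0.20646971,  0.96108158, -0.18355503],
       [-0.6473633 ,  0.00648882,  0.76215396]]))
60 0 45 rack (array([-0.87,  0.75,  1.47,  0.76,  1.33,  2.45]), np.float64(0.0)) tray (array([-0.97,  0.73,  2.02,  0.86,  1.01,  2.  ]), np.float64(0.0))
60 1 45 rack (array([-0.87,  0.75,  1.47,  0.76,  1.33, -0.69]), np.float64(0.0)) tray (array([-0.97,  0.73,  2.02,  0.86,  1.01, -1.14]), np.float64(0.0))
75 0 45 rack (array([-0.83,  0.82,  1.3 ,  0.64,  1.52,  2.38]), np.float64(0.0)) tray (array([-0.9 ,  0.75,  1.87,  0.67,  1.15,  2.02]), np.float64(0.0))
75 1 45 rack (array([-0.83,  0.82,  1.3 ,  0.64,  1.52, -0.77]), np.float64(0.0)) tray (array([-0.9 ,  0.75,  1.87,  0.67,  1.15, -1.12]), np.float64(0.0))
90 0 45 rack (array([-0.77,
[... 855 characters left out ...]
2,  0.73,  2.38,  4.11,  0.72, -1.52]), np.float64(0.076))
-75 0 45 rack (array([-0.16,  0.61,  1.72, -0.96,  0.82,  0.29]), np.float64(0.075)) tray (array([ 0.1 ,  0.66,  2.  , -0.96,  0.85,  0.7 ]), np.float64(0.198))
-75 1 45 rack (array([-0.16,  0.61,  1.72, -0.96,  0.82, -2.85]), np.float64(0.075)) tray (array([ 0.1 ,  0.66,  2.  , -0.96,  0.85, -2.45]), np.float64(0.198))
-90 0 45 rack (array([-0.1 ,  0.69,  1.62, -0.96,  1.01,  0.51]), np.float64(0.01)) tray (array([ 0.14,  0.72,  1.96, -0.96,  0.95,  0.94]), np.float64(0.066))
-90 1 45 rack (array([-0.1 ,  0.69,  1.62, -0.96,  1.01, -2.63]), np.float64(0.01)) tray (array([ 0.14,  0.72,  1.96, -0.96,  0.95, -2.2 ]), np.float64(0.066))
```

Sideways tilt (azimuth 60°, pointing left and down) is reachable at both the rack and the tray with wide margins. I check the path from here to the pre-grasp.

```bash
cat > plan.py <<'E'
from kin import *
def path(x,G,n,q0=None,show=True):
    s,M=st();rv=R.from_matrix(M.T@G).as_rotvec();print("rv",np.degrees(rv).round(1));q=s["qpos"]
    x=np.array(x)
    for i in range(1,n+1):
        Mi=M@R.from_rotvec(rv*i/n).as_matrix();Mp=M@R.from_rotvec(rv*(i-1)/n).as_matrix()
        xi=s["ee_pos"]+(x-s["ee_pos"])*i/n
        qn,e=ik(xi,Mi,q);print(i,"sh",(Mp.T@(x-s["ee_pos"])/n*100).round(2),"turn",np.degrees(rv/n).round(2),qn,e,"dq",np.abs(qn-q).max().round(2));q=qn
def GG(az,t,flip): 
    g=fwd(az,t);return g@np.diag([1,-1,-1]) if flip else g
E
python3 -c "
from plan import *
g=GG(60,50,1);c=np.array([.632,-.2562,.10])+.008*g[:,0]
print('grasp',c,'pre',c-.09*g[:,0],ik(c,g,np.array([-.9,.7,1.5,.7,1.3,-.7])),ik(c-.09*g[:,0],g,np.array([-.9,.7,1.5,.7,1.3,-.7])))
path(c-.09*g[:,0]+[0,0,.06],g,18)
"
```

```text
grasp [ 0.63506418 -0.25089269  0.0948577 ] pre [ 0.60059218 -0.31059994  0.15270858] (array([-0.9 ,  0.78,  1.47,  0.81,  1.39, -0.74]), np.float64(0.0)) (array([-0.99,  0.73,  1.39,  0.76,  1.53, -0.7 ]), np.float64(0.0))
t 17.7 p [ 0.5443 -0.2101  0.2921] open 0.0572 F [-0.1  0.5 -0.8] q [-0.7  -0.01  2.18  1.15  0.35 -2.98] 
 [[0.734, 0.276, 0.621], [-0.206, 0.961, -0.184], [-0.647, 0.006, 0.762]]
rv [1.142e+02 6.800e+01 1.000e-01]
1 sh [ 0.63 -0.45 -0.04] turn [6.35 3.78 0.  ] [-0.69  0.    2.12  0.87  0.39 -2.57] 0.0 dq 0.41
2 sh [ 0.63 -0.45  0.05] turn [6.35 3.78 0.  ] [-0.68  0.02  2.06  0.68  0.46 -2.28] 0.0 dq 0.29
3 sh [ 0.62 -0.44  0.14] turn [6.35 3.78 0.  ] [-0.69  0.05  2.    0.57  0.55 -2.07] 0.0 dq 0.21
4 sh [ 0.61 -0.42  0.23] turn [6.35 3.78 0.  ] [-0.7   0.07  1.94  0.51  0.64 -1.9 ] 0.0 dq 0.17
5 sh [ 0.59 -0.39  0.32] turn [6.35 3.78 0.  ] [-0.71  0.11  1.88  0.47  0.73 -1.77] 0.0 dq 0.13
6 sh [ 0.57 -0.35  0.4 ] turn [6.35 3.78 0.  ] [-0.73  0.14  1.83  0.46  0.82 -1.65] 0.0 dq 0.12
7 sh [ 0.54 -0.3   0.47] turn [6.35 3.78 0.  ] [-0.74  0.18  1.77  0.45  0.91 
[... 372 characters left out ...]
1.57  0.51  1.23 -1.2 ] 0.0 dq 0.08
12 sh [0.34 0.03 0.7 ] turn [6.35 3.78 0.  ] [-0.85  0.4   1.53  0.54  1.3  -1.12] 0.0 dq 0.08
13 sh [0.3  0.11 0.71] turn [6.35 3.78 0.  ] [-0.88  0.45  1.49  0.57  1.36 -1.04] 0.0 dq 0.08
14 sh [0.25 0.19 0.71] turn [6.35 3.78 0.  ] [-0.9   0.49  1.45  0.6   1.42 -0.96] 0.0 dq 0.08
15 sh [0.2  0.27 0.7 ] turn [6.35 3.78 0.  ] [-0.92  0.54  1.42  0.63  1.48 -0.87] 0.0 dq 0.09
16 sh [0.16 0.34 0.68] turn [6.35 3.78 0.  ] [-0.94  0.58  1.39  0.67  1.53 -0.79] 0.0 dq 0.08
17 sh [0.11 0.42 0.65] turn [6.35 3.78 0.  ] [-0.97  0.62  1.37  0.71  1.57 -0.71] 0.0 dq 0.08
18 sh [0.07 0.49 0.6 ] turn [6.35 3.78 0.  ] [-0.99  0.66  1.35  0.76  1.6  -0.63] 0.0 dq 0.08
```

```bash
python3 -m jog '[{"x":0,"y":0,"z":0,"ax":3.5,"ay":2,"az":0,"grip":-0.3},{"x":0,"y":0,"z":0,"ax":4.5,"ay":2.7,"az":0,"grip":-0.3},{"x":0.6,"y":-0.4,"z":0.1,"ax":6.5,"ay":3.9,"az":0,"grip":-0.3},{"x":0.6,"y":-0.4,"z":0.2,"ax":7,"ay":4.2,"az":0,"grip":-0.3},{"x":0.6,"y":-0.4,"z":0.3,"ax":7,"ay":4.2,"az":0,"grip":-0.3},{"x":0.6,"y":-0.4,"z":0.4,"ax":7,"ay":4.2,"az":0,"grip":-0.3},{"x":0.5,"y":-0.3,"z":0.5,"ax":7,"ay":4.2,"az":0,"grip":-0.3},{"x":0.5,"y":-0.2,"z":0.5,"ax":7,"ay":4.2,"az":0,"grip":-0.3},{"x":0.5,"y":-0.2,"z":0.6,"ax":7,"ay":4.2,"az":0,"grip":-0.3},{"x":0.4,"y":-0.1,"z":0.6,"ax":7,"ay":4.2,"az":0,"grip":-0.3}]'
python3 -c "
from plan import *
g=GG(60,50,1);c=np.array([.632,-.2562,.10])+.008*g[:,0]
path(c-.09*g[:,0]+[0,0,.05],g,9)
"
```

```text
clock: 18.7
ee_pos: [0.5716, -0.2577, 0.2552]
tcp_rot: [0.542, 0.499, -0.263, 0.622]
wrist_force: [0.4, -0.5, 0.3]
opening: 0.0568
t 18.7 p [ 0.5716 -0.2577  0.2552] open 0.0568 F [ 0.4 -0.5  0.3] q [-0.79  0.29  1.62  0.46  1.16 -1.29] 
 [[0.363, 0.869, 0.336], [0.214, 0.273, -0.938], [-0.907, 0.412, -0.087]]
rv [52.7 31.3  1.5]
1 sh [ 0.52 -0.12  0.71] turn [5.85 3.48 0.16] [-0.81  0.33  1.58  0.49  1.23 -1.21] 0.0 dq 0.08
2 sh [ 0.48 -0.05  0.75] turn [5.85 3.48 0.16] [-0.84  0.38  1.54  0.51  1.29 -1.14] 0.0 dq 0.07
3 sh [0.43 0.03 0.78] turn [5.85 3.48 0.16] [-0.86  0.42  1.5   0.54  1.34 -1.07] 0.0 dq 0.07
4 sh [0.38 0.11 0.8 ] turn [5.85 3.48 0.16] [-0.88  0.47  1.47  0.57  1.4  -1.  ] 0.0 dq 0.07
5 sh [0.33 0.19 0.8 ] turn [5.85 3.48 0.16] [-0.9   0.51  1.44  0.6   1.44 -0.93] 0.0 dq 0.07
6 sh [0.29 0.27 0.8 ] turn [5.85 3.48 0.16] [-0.92  0.55  1.41  0.64  1.49 -0.86] 0.0 dq 0.07
7 sh [0.24 0.35 0.78] turn [5.85 3.48 0.16] [-0.95  0.6   1.39  0.68  1.53 -0.79] 0.0 dq 0.07
8 sh [0.19 0.43 0.76] turn [5.85 3.48 0.16] [-0.97  0.64  1.37  0.71  1.56 -0.71] 0.0 dq 0.08
9 sh [0.15 0.5  0.72] turn [5.85 3.48 0.16] [-0.99  0.68  1.36  0.76  1.59 -0.64] 0.0 dq 0.07
```

```bash
python3 -m jog '[{"x":0.52,"y":-0.12,"z":0.71,"ax":5.8,"ay":3.5,"az":0.2,"grip":-0.3},{"x":0.48,"y":-0.05,"z":0.75,"ax":5.8,"ay":3.5,"az":0.2,"grip":-0.3},{"x":0.43,"y":0,"z":0.78,"ax":5.8,"ay":3.5,"az":0.2,"grip":-0.3},{"x":0.38,"y":0.1,"z":0.8,"ax":5.8,"ay":3.5,"az":0.2,"grip":-0.3},{"x":0.33,"y":0.2,"z":0.8,"ax":5.8,"ay":3.5,"az":0.2,"grip":-0.3},{"x":0.3,"y":0.27,"z":0.8,"ax":5.8,"ay":3.5,"az":0.2,"grip":-0.3},{"x":0.24,"y":0.35,"z":0.78,"ax":5.8,"ay":3.5,"az":0.2,"grip":-0.3},{"x":0.2,"y":0.43,"z":0.76,"ax":5.8,"ay":3.5,"az":0.2,"grip":-0.3},{"x":0.15,"y":0.5,"z":0.72,"ax":5.8,"ay":3.5,"az":0.2,"grip":-0.3},{"x":0,"y":0,"z":0,"ax":0,"ay":0,"az":0,"grip":-0.3}]'
python3 -c "
from plan import *
g=GG(60,50,1);c=np.array([.632,-.2562,.10])+.008*g[:,0]
goto(c-.09*g[:,0],g)
snap('scene','s7');snap('wrist','w7');crop('s7',300,150,540,330,3)
"
```

```text
clock: 19.7
ee_pos: [0.5985, -0.3276, 0.1839]
tcp_rot: [0.817, 0.469, -0.301, 0.148]
wrist_force: [-0.9, 0.1, -0.5]
opening: 0.0571
t 19.7 p [ 0.5985 -0.3276  0.1839] open 0.0571 F [-0.9  0.1 -0.5] q [-1.    0.72  1.33  0.75  1.61 -0.62] 
 [[0.38, 0.855, -0.353], [0.677, -0.517, -0.525], [-0.631, -0.04, -0.775]]
shift [ 3.2  -0.58  1.45] turn [-2.48 -0.87  0.57] shift in goal axes [ 3.21 -0.67  1.38]
```

View pics/s7_c300_150.png

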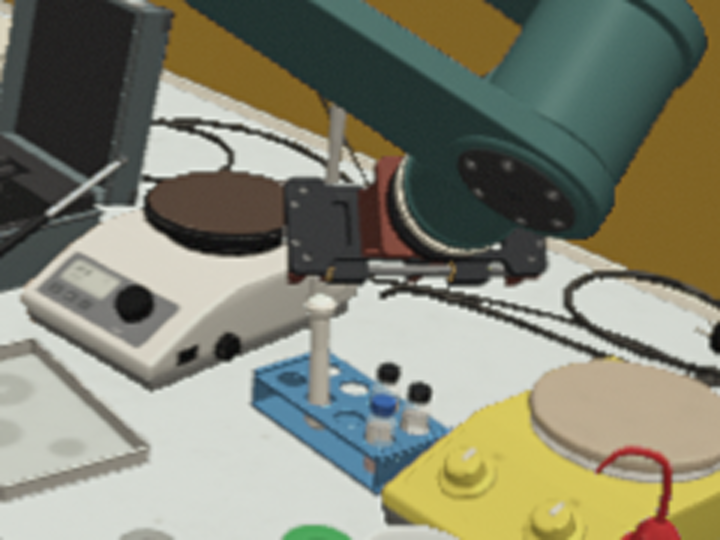

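View pics/w7.png

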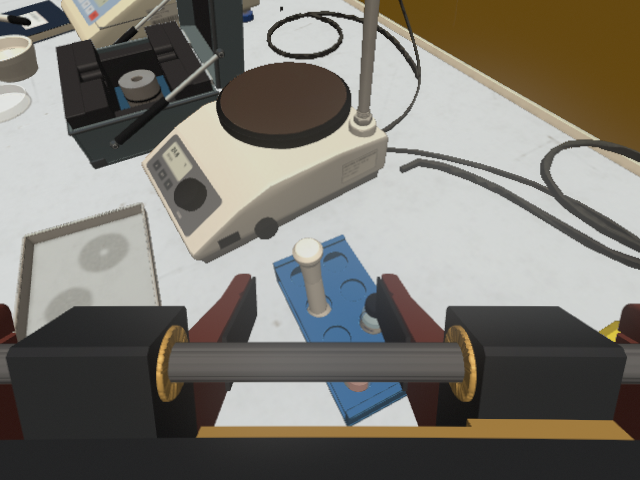

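The wrist view shows the pestle between the finger directions, with its knob at (307,247), and the tray at left. I refine the pestle axis from this view.

```bash
python3 -c "
from plan import *
m,p,d=load('wrist','w7');W=cloud(m,d)
C=cam2w(m,np.zeros((1,3)))[0]
k=(W[...,2]>.045)&(np.hypot(W[...,0]-.632,W[...,1]+.257)<.035)&(W[...,2]<.13)
for z in np.arange(.045,.125,.01):
    r=k&(W[...,2]>z)&(W[...,2]<z+.01);P=W[r]
    if len(P)<5: continue
    c,rr=cv2.minEnclosingCircle(P[:,:2].astype(np.float32));dirv=(P.mean(0)-C)[:2];dirv/=np.hypot(*dirv);n=np.array([-dirv[1],dirv[0]]);w=P[:,:2]@n
    print(z.round(3),len(P),P.mean(0).round(4),'half width',((w.max()-w.min())/2).round(4),'axis est',((w.max()+w.min())/2*n+dirv*((P[:,:2]@dirv).min()+(w.max()-w.min())/2)).round(4))
print('tray')
k=(W[...,2]>.009)&(W[...,2]<.022)&(W[...,0]<.56)&(W[...,1]>-.25)&(W[...,1]<.05)&(W[...,0]>.36)
r=cv2.minAreaRect(W[k][:,:2].astype(np.float32));print(k.sum(),r)
m,p,d=load('wrist','w3');print(plane(m,[(447,74),(420,236),(639,252),(639,95)],.016).round(4))
m,p,d=load('scene','s6');print(plane(m,[(266,274),(308,316),(349,298),(307,264)],.016).round(4))
m,p,d=load('wrist','wrist0');print(plane(m,[(118,219),(245,237)],.016).round(4))
"; python3 -c "
import sys;sys.path.insert(0,'.')
from h import *
crop('s6',240,240,380,330,5)"
```

```text
0.045 108 [ 0.6285 -0.2676  0.0503] half width 0.008 axis est [ 0.6304 -0.2624]
0.055 111 [ 0.6282 -0.2667  0.0602] half width 0.0078 axis est [ 0.6303 -0.2616]
0.065 115 [ 0.6279 -0.2659  0.0699] half width 0.0076 axis est [ 0.6301 -0.2609]
0.075 114 [ 0.628  -0.2655  0.0796] half width 0.0075 axis est [ 0.6297 -0.2607]
0.085 123 [ 0.6274 -0.2651  0.0899] half width 0.008 axis est [ 0.6293 -0.2595]
0.095 132 [ 0.6268 -0.2649  0.0999] half width 0.0078 axis est [ 0.6288 -0.2594]
0.105 101 [ 0.6253 -0.2662  0.1116] half width 0.0111 axis est [ 0.6285 -0.2585]
0.115 622 [ 0.6278 -0.26    0.1187] half width 0.0114 axis est [ 0.6287 -0.2582]
tray
1947 ((0.47344985604286194, -0.08983626216650009), (0.15311650931835175, 0.18781442940235138), 80.42156982421875)
[[ 0.3638 -0.1995  0.016 ]
 [ 0.4924 -0.2211  0.016 ]
 [ 0.5218 -0.0311  0.016 ]
 [ 0.3918 -0.0496  0.016 ]]
[[ 0.3976 -0.0059  0.016 ]
 [ 0.3703 -0.2217  0.016 ]
 [ 0.4938 -0.2162  0.016 ]
 [ 0.5132 -0.0227  0.016 ]]
[[ 0.3967 -0.0017  0.016 ]
 [ 0.525  -0.0204  0.016 ]]
```

View pics/s6_c240_240.png

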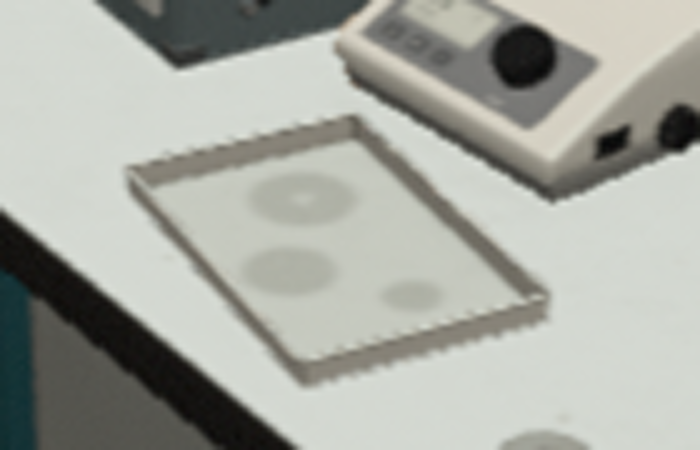

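```bash
python3 -c "
from plan import *
g=GG(60,50,1);c=np.array([.6305,-.2577,.10])+.008*g[:,0]
goto(c,g)
"
```

```text
t 19.8 p [ 0.5994 -0.3264  0.1866] open 0.0571 F [0.2 0.5 0.1] q [-1.    0.72  1.33  0.75  1.61 -0.63] 
 [[0.38, 0.857, -0.348], [0.675, -0.514, -0.529], [-0.632, -0.034, -0.774]]
shift [12.1  -0.56  1.99] turn [-2.08 -0.76  0.52] shift in goal axes [12.12 -0.74  1.81]
```

```bash
python3 -m jog '[{"x":0,"y":-0.6,"z":1.8,"ax":-2.1,"ay":-0.8,"az":0.5,"grip":-0.3},{"x":0,"y":0,"z":0,"ax":0,"ay":0,"az":0,"grip":-0.3},{"x":2,"y":0,"z":0,"ax":0,"ay":0,"az":0,"grip":-0.3},{"x":3,"y":0,"z":0,"ax":0,"ay":0,"az":0,"grip":-0.3},{"x":2,"y":0,"z":0,"ax":0,"ay":0,"az":0,"grip":-0.3},{"x":1,"y":0,"z":0,"ax":0,"ay":0,"az":0,"grip":-0.3},{"x":0,"y":0,"z":0,"ax":0,"ay":0,"az":0,"grip":-0.3},{"x":0,"y":0,"z":0,"ax":0,"ay":0,"az":0,"grip":-0.3},{"x":0,"y":0,"z":0,"ax":0,"ay":0,"az":0,"grip":-0.3},{"x":0,"y":0,"z":0,"ax":0,"ay":0,"az":0,"grip":-0.3}]'
python3 -c "
from plan import *
g=GG(60,50,1);c=np.array([.6305,-.2577,.10])+.008*g[:,0]
goto(c,g);snap('wrist','w8');snap('side','d8')
"
```

```text
clock: 20.8
ee_pos: [0.6244, -0.2792, 0.1312]
tcp_rot: [0.811, 0.471, -0.295, 0.185]
wrist_force: [-0.3, 0.3, -0.2]
opening: 0.057
t 20.8 p [ 0.6244 -0.2792  0.1312] open 0.057 F [-0.3  0.3 -0.2] q [-0.93  0.74  1.42  0.78  1.45 -0.73] 
 [[0.383, 0.872, -0.304], [0.654, -0.489, -0.578], [-0.652, 0.023, -0.758]]
shift [ 4.48 -0.59  0.93] turn [ 1.48  0.73 -0.28] shift in goal axes [ 4.47 -0.54  1.  ]
```

View pics/w8.png

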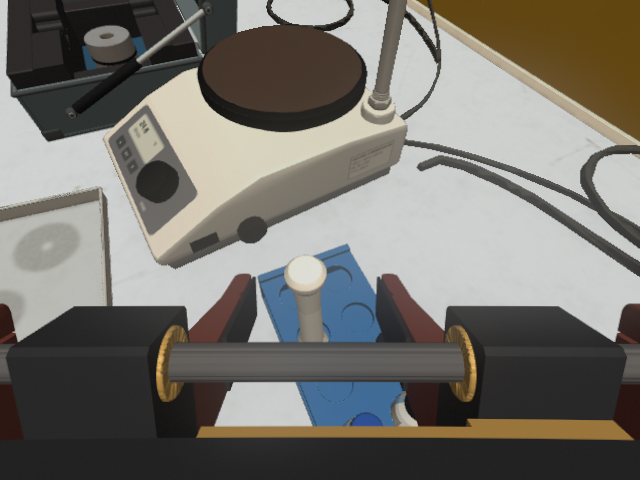

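```bash
python3 -m jog '[{"x":0,"y":-0.5,"z":1,"ax":1.4,"ay":0.7,"az":-0.3,"grip":-0.3},{"x":0,"y":0,"z":0,"ax":0,"ay":0,"az":0,"grip":-0.3},{"x":1.5,"y":0,"z":0,"ax":0,"ay":0,"az":0,"grip":-0.3},{"x":1.6,"y":0,"z":0,"ax":0,"ay":0,"az":0,"grip":-0.3},{"x":1,"y":0,"z":0,"ax":0,"ay":0,"az":0,"grip":-0.3},{"x":0.2,"y":0,"z":0,"ax":0,"ay":0,"az":0,"grip":-0.3},{"x":0,"y":0,"z":0,"ax":0,"ay":0,"az":0,"grip":-0.3},{"x":0,"y":0,"z":0,"ax":0,"ay":0,"az":0,"grip":-0.3},{"x":0,"y":0,"z":0,"ax":0,"ay":0,"az":0,"grip":-0.3},{"x":0,"y":0,"z":0,"ax":0,"ay":0,"az":0,"grip":-0.3}]'
python3 -c "
from plan import *
g=GG(60,50,1);c=np.array([.6305,-.2577,.10])+.008*g[:,0]
goto(c,g);snap('wrist','w9');snap('side','d9');crop('d9',260,150,400,255,5)
"
```

```text
clock: 21.9
ee_pos: [0.6337, -0.2516, 0.0917]
tcp_rot: [0.814, 0.47, -0.297, 0.169]
wrist_force: [0.2, -0.1, 0.5]
opening: 0.0572
t 21.9 p [ 0.6337 -0.2516  0.0917] open 0.0572 F [ 0.2 -0.1  0.5] q [-0.9   0.79  1.47  0.81  1.38 -0.74] 
 [[0.382, 0.866, -0.323], [0.665, -0.5, -0.555], [-0.642, -0.003, -0.767]]
shift [-0.26  0.02 -0.19] turn [-0.15 -0.06  0.09] shift in goal axes [-0.26  0.02 -0.19]
```

View pics/w9.png

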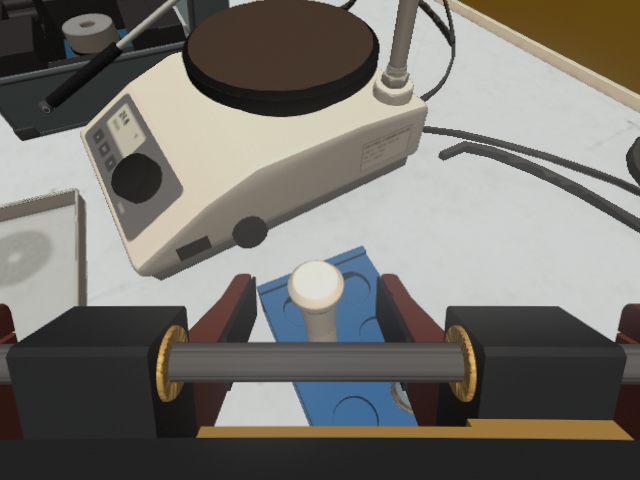

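View pics/d9_c260_150.png

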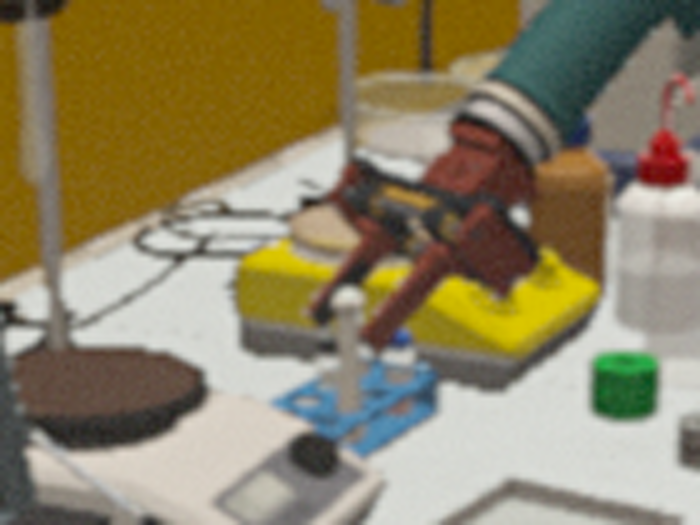

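The fingers straddle the pestle centrally (knob at (316,284) in the wrist view). I close and start lifting straight up.

```bash
python3 -m jog '[{"x":-0.2,"y":0,"z":0,"ax":0,"ay":0,"az":0,"grip":1},{"x":0,"y":0,"z":0,"ax":0,"ay":0,"az":0,"grip":1},{"x":0,"y":0,"z":0,"ax":0,"ay":0,"az":0,"grip":1},{"x":0,"y":0,"z":0,"ax":0,"ay":0,"az":0,"grip":1},{"x":0,"y":0,"z":0,"ax":0,"ay":0,"az":0,"grip":1},{"x":0,"y":0,"z":0,"ax":0,"ay":0,"az":0,"grip":1},{"x":-0.64,"y":0,"z":-0.77,"ax":0,"ay":0,"az":0,"grip":1},{"x":-0.64,"y":0,"z":-0.77,"ax":0,"ay":0,"az":0,"grip":1},{"x":-0.96,"y":0,"z":-1.15,"ax":0,"ay":0,"az":0,"grip":1},{"x":-0.96,"y":0,"z":-1.15,"ax":0,"ay":0,"az":0,"grip":1}]'
python3 -c "
from plan import *
s,M=st();snap('side','d10');crop('d10',240,130,400,250,5);print(M.T@[0,0,1])
"
```

```text
clock: 23.0
ee_pos: [0.6326, -0.2538, 0.145]
tcp_rot: [0.814, 0.47, -0.297, 0.169]
wrist_force: [0.2, -0.4, 0.1]
opening: 0.0224
t 23.0 p [ 0.6326 -0.2538  0.145 ] open 0.0224 F [ 0.2 -0.4  0.1] q [-0.9   0.72  1.44  0.8   1.45 -0.68] 
 [[0.382, 0.865, -0.326], [0.664, -0.502, -0.554], [-0.643, -0.005, -0.766]]
[-0.64269467 -0.0045173  -0.7661091 ]
```

View pics/d10_c240_130.png

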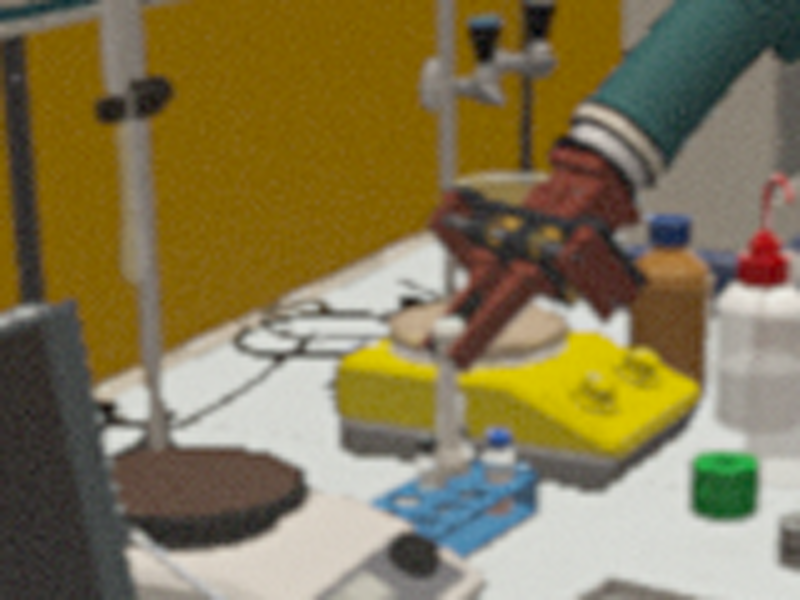

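The pestle is out of the rack, hanging upright in the jaws at a 22 mm opening. Next I lift further and plan the 180° roll over the tray.

```bash
python3 -m jog '[{"x":-1.6,"y":0,"z":-1.9,"ax":0,"ay":0,"az":0,"grip":1},{"x":-2.2,"y":0,"z":-2.6,"ax":0,"ay":0,"az":0,"grip":1},{"x":-2.2,"y":0,"z":-2.6,"ax":0,"ay":0,"az":0,"grip":1},{"x":-2,"y":-0.5,"z":-2.2,"ax":0,"ay":0,"az":0,"grip":1},{"x":-1,"y":-3,"z":-0.3,"ax":0,"ay":0,"az":0,"grip":1},{"x":-1,"y":-4,"z":0.8,"ax":0,"ay":0,"az":0,"grip":1},{"x":-1,"y":-4,"z":0.8,"ax":0,"ay":0,"az":0,"grip":1},{"x":-1,"y":-4,"z":0.8,"ax":0,"ay":0,"az":0,"grip":1},{"x":-0.5,"y":-2,"z":0.4,"ax":0,"ay":0,"az":0,"grip":1},{"x":0,"y":0,"z":0,"ax":0,"ay":0,"az":0,"grip":1}]'
python3 -c "
from plan import *
g=GG(81,40,0);held=np.array([.439,-.147,.0145]);c=held+.008*g[:,0];print('tcp goal',c)
s,M=st()
# roll +180 about x then to g
rv1=R.from_matrix((M@R.from_rotvec([np.pi,0,0]).as_matrix()).T@g).as_rotvec();print('after roll residual',np.degrees(rv1).round(1))
n=22;q=s['qpos'];x0=s['ee_pos'];x1=c+[0,0,.15];Mp=M
for i in range(1,n+1):
    t=i/n
    Mi=M@R.from_rotvec([np.pi*t,0,0]).as_matrix()@R.from_rotvec(rv1*t).as_matrix()
    tr=np.degrees(R.from_matrix(Mp.T@Mi).as_rotvec());sh=Mp.T@(x1-x0)/n*100
    q2,e=ik(x0+(x1-x0)*t,Mi,q);print(i,'sh',sh.round(2),'turn',tr.round(2),q2,e,np.abs(q2-q).max().round(2));q=q2;Mp=Mi
"
```

```text
clock: 24.05
ee_pos: [0.4493, -0.2083, 0.2938]
tcp_rot: [0.813, 0.469, -0.297, 0.177]
wrist_force: [0.8, -0.6, -0.9]
opening: 0.023
tcp goal [ 0.43980443 -0.14192101  0.00837164]
t 24.05 p [ 0.4493 -0.2083  0.2938] open 0.023 F [ 0.8 -0.6 -0.9] q [-1.11  0.35  1.69  0.69  1.65 -0.74] 
 [[0.384, 0.867, -0.317], [0.658, -0.497, -0.566], [-0.648, 0.009, -0.761]]
after roll residual [-14.4   9.4  15. ]
1 sh [ 0.58 -0.19  0.31] turn [7.52 0.38 0.71] [-1.12  0.35  1.71  0.7   1.63 -0.63] 0.0 0.11
2 sh [ 0.58 -0.16  0.34] turn [7.52 0.28 0.77] [-1.12  0.35  1.73  0.71  1.61 -0.51] 0.0 0.12
3 sh [ 0.57 -0.12  0.36] turn [7.52 0.18 0.83] [-1.13  0.35  1.76  0.72  1.58 -0.4 ] 0.0 0.11
4 sh [ 0.57 -0.08  0.37] turn [7.52 0.08 0.89] [-1.13  0.35  1.78  0.72  1.55 -0.28] 0.0 0.12
5 sh [ 0.57 -0.04  0.38] turn [ 7.51 -0.02  0.95] [-1.13  0.34  1.8   0.72  1.53 -0.16] 0.0 0.12
6 sh [0.57 0.   0.39] turn [ 7.5  -0.12  1.  ] [-1.12  0.33  1.82  0.73  1.5  -0.04] 0.0 0.12
7 sh [0.57 0.04 0.38] turn [ 7.49 -0.22  1.05] [-1.12  0.33  1.84  0.72  1.47  0.09] 0.0 0.13
8 sh [0.57 0.08 0.37] turn [ 7.48 -0.
[... 697 characters left out ...]
1  1.32  1.24] 0.0 0.15
16 sh [0.63 0.25 0.12] turn [ 7.33 -1.15  1.48] [-0.97  0.33  1.86  0.59  1.32  1.39] 0.0 0.15
17 sh [0.64 0.24 0.07] turn [ 7.31 -1.26  1.52] [-0.95  0.34  1.85  0.57  1.33  1.53] 0.0 0.14
18 sh [0.65 0.23 0.03] turn [ 7.28 -1.36  1.56] [-0.93  0.36  1.83  0.55  1.34  1.68] 0.0 0.15
19 sh [ 0.65  0.22 -0.02] turn [ 7.25 -1.47  1.6 ] [-0.91  0.39  1.81  0.53  1.36  1.82] 0.0 0.14
20 sh [ 0.66  0.19 -0.06] turn [ 7.22 -1.57  1.63] [-0.9   0.42  1.8   0.52  1.38  1.95] 0.0 0.13
21 sh [ 0.66  0.16 -0.1 ] turn [ 7.19 -1.68  1.67] [-0.89  0.45  1.78  0.51  1.4   2.08] 0.0 0.13
22 sh [ 0.66  0.13 -0.14] turn [ 7.16 -1.78  1.7 ] [-0.89  0.48  1.76  0.5   1.43  2.2 ] 0.0 0.12
```

Feasible throughout. I'll do the first ten rows of the roll, then the next ten.

```bash
python3 -m jog '[{"x":0.4,"y":-0.2,"z":0.2,"ax":8,"ay":0.3,"az":0.8,"grip":1},{"x":0.4,"y":-0.1,"z":0.2,"ax":8,"ay":0.2,"az":0.9,"grip":1},{"x":0.4,"y":-0.1,"z":0.3,"ax":8,"ay":0.1,"az":0.9,"grip":1},{"x":0.4,"y":0,"z":0.3,"ax":8,"ay":0,"az":1,"grip":1},{"x":0.4,"y":0,"z":0.3,"ax":8,"ay":0,"az":1,"grip":1},{"x":0.4,"y":0,"z":0.3,"ax":8,"ay":-0.2,"az":1.1,"grip":1},{"x":0.4,"y":0,"z":0.3,"ax":8,"ay":-0.3,"az":1.1,"grip":1},{"x":0.4,"y":0,"z":0.3,"ax":8,"ay":-0.4,"az":1.2,"grip":1},{"x":0.4,"y":0.1,"z":0.3,"ax":8,"ay":-0.5,"az":1.2,"grip":1},{"x":0.4,"y":0.1,"z":0.3,"ax":8,"ay":-0.6,"az":1.3,"grip":1}]'
python3 -c "
from plan import *
g=GG(81,40,0);held=np.array([.439,-.147,.0145]);c=held+.008*g[:,0]
path(c+[0,0,.12],g,11)
"
```

```text
clock: 25.05
ee_pos: [0.4511, -0.1904, 0.2541]
tcp_rot: [0.758, 0.084, -0.528, -0.374]
wrist_force: [-0.3, 0.9, -1.5]
opening: 0.0226
t 25.05 p [ 0.4511 -0.1904  0.2541] open 0.0226 F [-0.3  0.9 -1.5] q [-1.08  0.27  1.84  0.68  1.41  0.69] 
 [[0.428, -0.268, -0.863], [0.522, -0.706, 0.478], [-0.738, -0.655, -0.162]]
rv [ 80.  -15.4  15.3]
1 sh [1.03 0.46 0.48] turn [ 7.27 -1.4   1.39] [-1.05  0.28  1.83  0.66  1.39  0.84] 0.0 dq 0.15
2 sh [1.05 0.5  0.4 ] turn [ 7.27 -1.4   1.39] [-1.03  0.29  1.84  0.64  1.38  0.98] 0.0 dq 0.14
3 sh [1.07 0.51 0.31] turn [ 7.27 -1.4   1.39] [-1.    0.31  1.83  0.61  1.36  1.12] 0.0 dq 0.14
4 sh [1.09 0.52 0.22] turn [ 7.27 -1.4   1.39] [-0.98  0.33  1.83  0.59  1.35  1.26] 0.0 dq 0.14
5 sh [1.11 0.52 0.12] turn [ 7.27 -1.4   1.39] [-0.96  0.35  1.82  0.57  1.35  1.4 ] 0.0 dq 0.14
6 sh [1.12 0.5  0.03] turn [ 7.27 -1.4   1.39] [-0.94  0.37  1.82  0.55  1.35  1.54] 0.0 dq 0.14
7 sh [ 1.13  0.47 -0.06] turn [ 7.27 -1.4   1.39] [-0.93  0.4   1.81  0.54  1.35  1.67] 0.0 dq 0.13
8 sh [ 1.14  0.43 -0.14] turn [ 7.27 -1.4   1.39] [-0.91  0.43  1.8   0.53  1.35  1.8 ] 0.0 dq 0.13
9 sh [ 1.15  0.38 -0.22] turn [ 7.27 -1.4   1.39] [-0.9   0.46  1.8   0.52  1.36  1.93] 0.0 dq 0.13
10 sh [ 1.15  0.32 -0.29] turn [ 7.27 -1.4   1.39] [-0.89  0.49  1.79  0.51  1.37  2.05] 0.0 dq 0.12
11 sh [ 1.15  0.25 -0.36] turn [ 7.27 -1.4   1.39] [-0.89  0.52  1.78  0.51  1.37  2.17] 0.0 dq 0.12
```

```bash
python3 -m jog '[{"x":1,"y":0.4,"z":0.5,"ax":7.9,"ay":-1.5,"az":1.5,"grip":1},{"x":1,"y":0.5,"z":0.4,"ax":7.9,"ay":-1.5,"az":1.5,"grip":1},{"x":1,"y":0.5,"z":0.3,"ax":7.9,"ay":-1.5,"az":1.5,"grip":1},{"x":1,"y":0.5,"z":0.2,"ax":7.9,"ay":-1.5,"az":1.5,"grip":1},{"x":1,"y":0.5,"z":0.1,"ax":7.9,"ay":-1.5,"az":1.5,"grip":1},{"x":1,"y":0.5,"z":0,"ax":7.9,"ay":-1.5,"az":1.5,"grip":1},{"x":1,"y":0.5,"z":0,"ax":7.9,"ay":-1.5,"az":1.5,"grip":1},{"x":1,"y":0.4,"z":-0.1,"ax":7.9,"ay":-1.5,"az":1.5,"grip":1},{"x":1,"y":0.4,"z":-0.2,"ax":7.9,"ay":-1.5,"az":1.5,"grip":1},{"x":1,"y":0.3,"z":-0.3,"ax":7.9,"ay":-1.5,"az":1.5,"grip":1}]'
python3 -c "
from plan import *
g=GG(81,40,0);held=np.array([.439,-.147,.0145]);c=held+.008*g[:,0]
goto(c+[0,0,.06],g)
snap('scene','s11');snap('side','d11')
crop('s11',220,180,400,315,4);crop('d11',290,170,450,290,5)
"
```

```text
clock: 26.05
ee_pos: [0.448, -0.1507, 0.1536]
tcp_rot: [-0.268, 0.331, 0.579, 0.695]
wrist_force: [0.2, -0.3, -0.7]
opening: 0.0225
t 26.05 p [ 0.448  -0.1507  0.1536] open 0.0225 F [ 0.2 -0.3 -0.7] q [-0.89  0.49  1.75  0.51  1.42  2.23] 
 [[0.11, -0.982, 0.151], [0.627, 0.186, 0.756], [-0.771, 0.011, 0.637]]
shift [ 7.03  0.87 -4.89] turn [-1.74 -0.42  0.62] shift in goal axes [ 7.    0.95 -4.92]
```

View pics/s11_c220_180.png

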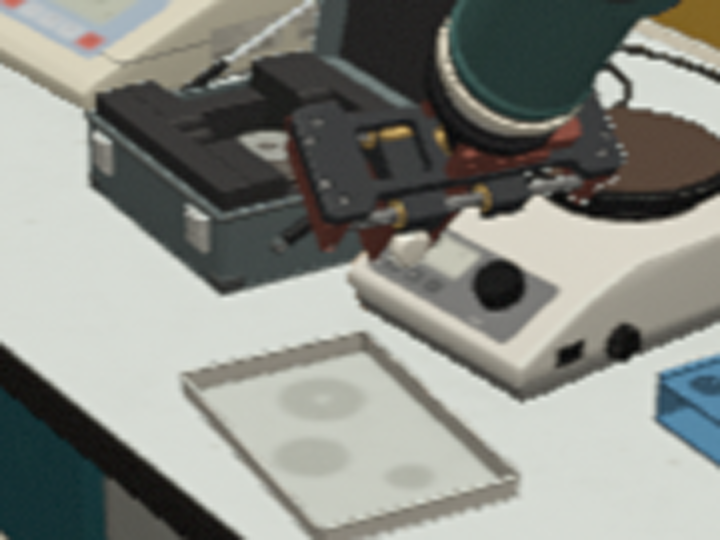

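View pics/d11_c290_170.png

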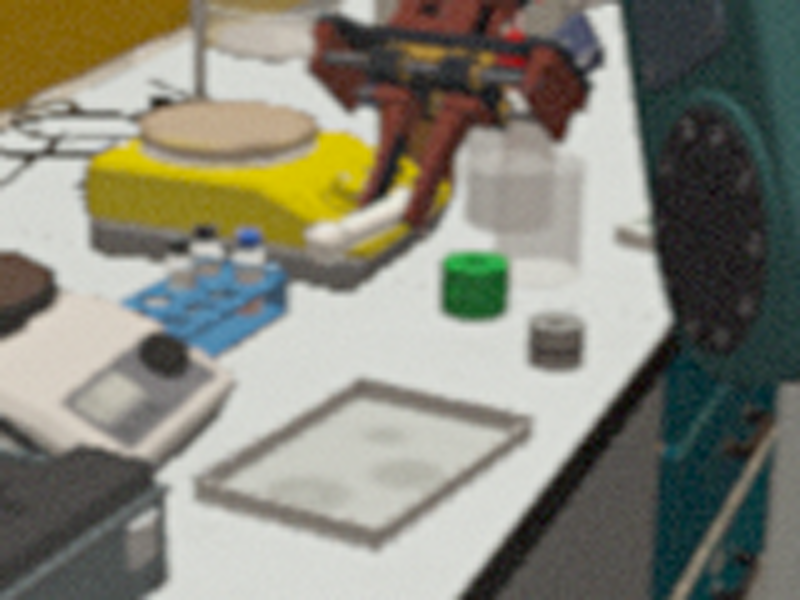

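The pestle lies about level, reaching out to the left of the jaws. I measure its axis with depth.

```bash
python3 -c "
from plan import *
snap('wrist','w11')
s,M=st()
m,p,d=load('side','d11');W=cloud(m,d);hsv=cv2.cvtColor(p,cv2.COLOR_RGB2HSV)
k=(np.linalg.norm(W-np.array([.449,-.13,.155]),axis=2)<.12)&(W[...,2]>.11)&(hsv[...,1]<50)&(hsv[...,2]>140)
P=W[k];print(k.sum())
v,u=np.nonzero(k);print(u.min(),u.max(),v.min(),v.max())
c=np.median(P,0);l=cv2.fitLine(P.astype(np.float32),cv2.DIST_HUBER,0,.01,.01).ravel();print(l.round(3),'depr deg',np.degrees(np.arcsin(l[2])).round(1)*-np.sign(l[1]))
t=(P-l[3:])@l[:3];print(t.min(),t.max(),l[3:]+t.min()*l[:3],l[3:]+t.max()*l[:3])
"
```

```text
t 26.2 p [ 0.4474 -0.1505  0.1532] open 0.0226 F [ 0.9 -0.2 -1.7] q [-0.89  0.49  1.75  0.51  1.42  2.22] 
 [[0.11, -0.984, 0.143], [0.628, 0.18, 0.757], [-0.771, 0.006, 0.637]]
128
351 394 187 221
[ 0.14   0.99  -0.017  0.454 -0.104  0.16 ] depr deg 1.0
-0.10690012497634355 0.04346352463917484 [ 0.43854844 -0.20946651  0.1621117 ] [ 0.45957914 -0.06060189  0.15960922]
```

View pics/w11.png

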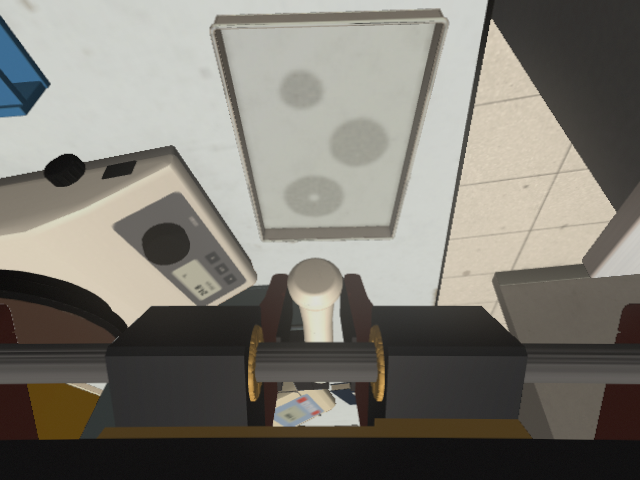

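The axis is level to within 1° at azimuth 82°. I descend toward the tray.

```bash
python3 -m jog '[{"x":1.5,"y":0.3,"z":-1,"ax":-1.5,"ay":0,"az":0.5,"grip":1},{"x":2,"y":0.3,"z":-1.5,"ax":0,"ay":0,"az":0,"grip":1},{"x":2,"y":0.3,"z":-1.5,"ax":0,"ay":0,"az":0,"grip":1},{"x":1.5,"y":0,"z":-1.2,"ax":0,"ay":0,"az":0,"grip":1},{"x":1,"y":0,"z":-0.8,"ax":0,"ay":0,"az":0,"grip":1},{"x":0.5,"y":0,"z":-0.3,"ax":0,"ay":0,"az":0,"grip":1},{"x":0,"y":0,"z":0,"ax":0,"ay":0,"az":0,"grip":1},{"x":0,"y":0,"z":0,"ax":0,"ay":0,"az":0,"grip":1},{"x":0,"y":0,"z":0,"ax":0,"ay":0,"az":0,"grip":1},{"x":0,"y":0,"z":0,"ax":0,"ay":0,"az":0,"grip":1}]'
python3 -c "
from plan import *
g=GG(81,40,0);held=np.array([.439,-.147,.0145]);c=held+.008*g[:,0]
goto(c,g)
snap('scene','s12');snap('side','d12')
m,p,d=load('side','d12');W=cloud(m,d);hsv=cv2.cvtColor(p,cv2.COLOR_RGB2HSV)
k=(np.linalg.norm(W-np.array([.445,-.10,.065]),axis=2)<.09)&(W[...,2]>.03)&(hsv[...,1]<50)&(hsv[...,2]>140)
P=W[k];print(k.sum());l=cv2.fitLine(P.astype(np.float32),cv2.DIST_HUBER,0,.01,.01).ravel();print(l.round(3));t=(P-l[3:])@l[:3];print(t.min(),t.max(),l[3:]+t.min()*l[:3],l[3:]+t.max()*l[:3])
crop('d12',300,200,430,290,6);crop('s12',240,220,400,320,5)
"
```

```text
clock: 27.2
ee_pos: [0.4482, -0.1496, 0.051]
tcp_rot: [-0.297, 0.315, 0.586, 0.686]
wrist_force: [-0.0, -1.1, -1.0]
opening: 0.0227
t 27.2 p [ 0.4482 -0.1496  0.051 ] open 0.0227 F [-0.  -1.1 -1. ] q [-0.88  0.64  1.81  0.54  1.21  2.05] 
 [[0.116, -0.99, 0.084], [0.616, 0.138, 0.775], [-0.779, -0.038, 0.626]]
shift [ 3.7   1.1  -2.14] turn [ 2.21 -1.19  1.02] shift in goal axes [ 3.67  0.95 -2.26]
159
[ 0.111  0.992 -0.062  0.449 -0.116  0.063]
-0.06528347423939984 0.05625333702482035 [ 0.44224482 -0.18123897  0.06743858] [ 0.45571883 -0.06068993  0.0598507 ]
```

View pics/d12_c300_200.png

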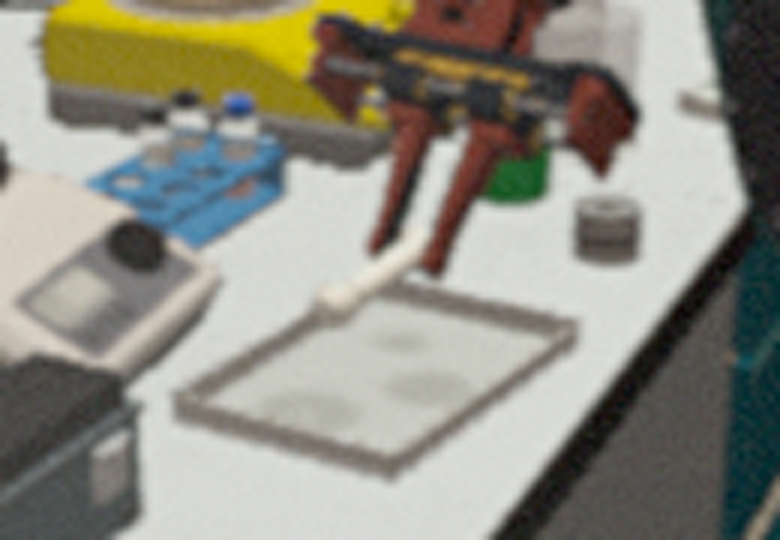

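View pics/s12_c240_220.png

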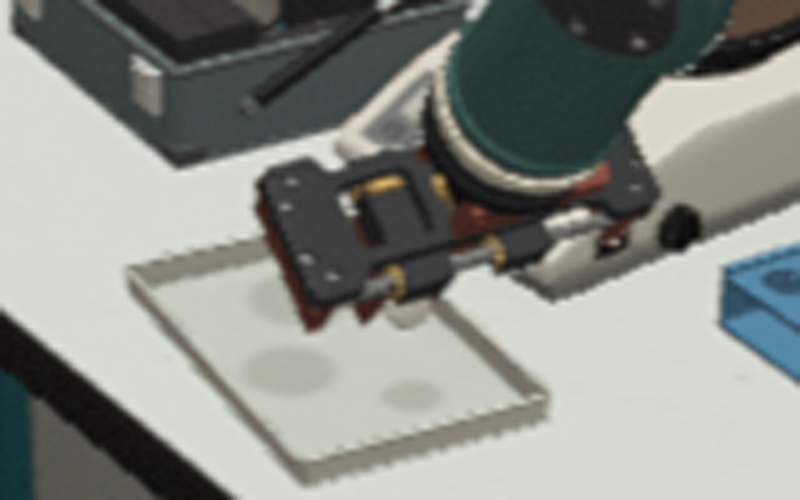

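```bash
python3 -m jog '[{"x":0.6,"y":0.5,"z":-0.3,"ax":2.2,"ay":-1.2,"az":1,"grip":1},{"x":0.9,"y":0.5,"z":-0.5,"ax":0,"ay":0,"az":0,"grip":1},{"x":0.7,"y":0,"z":-0.4,"ax":0,"ay":0,"az":0,"grip":1},{"x":0.3,"y":0,"z":-0.2,"ax":0,"ay":0,"az":0,"grip":1},{"x":0,"y":0,"z":0,"ax":0,"ay":0,"az":0,"grip":1},{"x":0,"y":0,"z":0,"ax":0,"ay":0,"az":0,"grip":1},{"x":0,"y":0,"z":0,"ax":0,"ay":0,"az":0,"grip":1},{"x":0,"y":0,"z":0,"ax":0,"ay":0,"az":0,"grip":1},{"x":0,"y":0,"z":0,"ax":0,"ay":0,"az":0,"grip":1},{"x":0,"y":0,"z":0,"ax":0,"ay":0,"az":0,"grip":1}]'
python3 -c "
from plan import *
g=GG(81,40,0);held=np.array([.439,-.147,.0145]);c=held+.008*g[:,0]
goto(c,g)
snap('side','d13')
m,p,d=load('side','d13');W=cloud(m,d);hsv=cv2.cvtColor(p,cv2.COLOR_RGB2HSV)
k=(np.linalg.norm(W-np.array([.445,-.10,.03]),axis=2)<.09)&(W[...,2]>.018)&(hsv[...,1]<50)&(hsv[...,2]>140)
P=W[k];print(k.sum());l=cv2.fitLine(P.astype(np.float32),cv2.DIST_HUBER,0,.01,.01).ravel();print(l.round(3));t=(P-l[3:])@l[:3];print(t.min(),t.max(),l[3:]+t.min()*l[:3],l[3:]+t.max()*l[:3])
crop('d13',300,200,430,290,6)
"
```

```text
clock: 28.3
ee_pos: [0.4386, -0.1425, 0.02]
tcp_rot: [-0.272, 0.322, 0.589, 0.69]
wrist_force: [-0.0, 0.4, -1.8]
opening: 0.0227
t 28.3 p [ 0.4386 -0.1425  0.02  ] open 0.0227 F [-0.   0.4 -1.8] q [-0.89  0.71  1.83  0.54  1.18  2.05] 
 [[0.1, -0.987, 0.123], [0.637, 0.158, 0.755], [-0.765, 0.003, 0.644]]
shift [ 0.94 -0.12 -0.69] turn [-0.2   0.12 -0.06] shift in goal axes [ 0.94 -0.11 -0.69]
162
[ 0.149  0.983 -0.104  0.442 -0.103  0.03 ]
-0.0776015908348511 0.050766044784138244 [ 0.43020115 -0.17923432  0.03786358] [ 0.44932625 -0.0530031   0.02451594]
```

View pics/d13_c300_200.png

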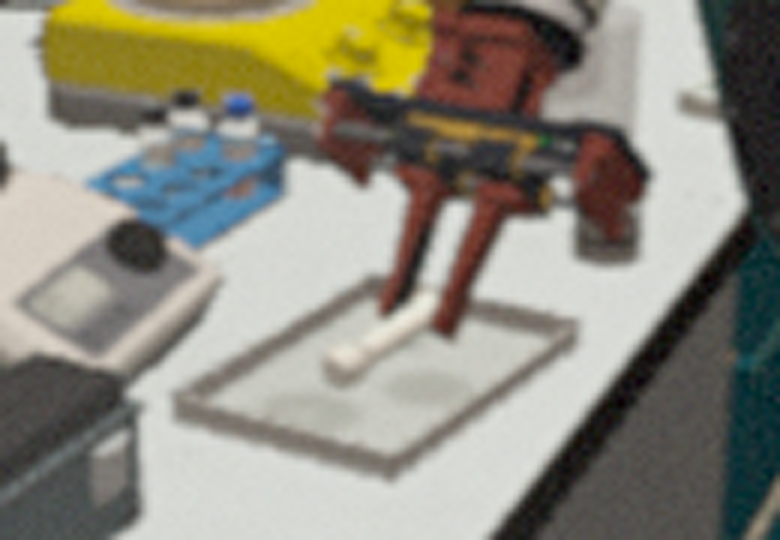

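The pestle is just above the tray with its foot a few degrees low. I level it slightly and lower in small steps.

```bash
python3 -m jog '[{"x":0.15,"y":0,"z":-0.13,"ax":0,"ay":-3,"az":0,"grip":1},{"x":0.15,"y":0,"z":-0.13,"ax":0,"ay":0,"az":0,"grip":1},{"x":0.15,"y":0,"z":-0.13,"ax":0,"ay":0,"az":0,"grip":1},{"x":0.1,"y":0,"z":-0.1,"ax":0,"ay":0,"az":0,"grip":1},{"x":0,"y":0,"z":0,"ax":0,"ay":0,"az":0,"grip":1},{"x":0,"y":0,"z":0,"ax":0,"ay":0,"az":0,"grip":1},{"x":0,"y":0,"z":0,"ax":0,"ay":0,"az":0,"grip":1},{"x":0,"y":0,"z":0,"ax":0,"ay":0,"az":0,"grip":1},{"x":0,"y":0,"z":0,"ax":0,"ay":0,"az":0,"grip":1},{"x":0,"y":0,"z":0,"ax":0,"ay":0,"az":0,"grip":1}]'
python3 -c "
from plan import *
st()
snap('side','d14')
m,p,d=load('side','d14');W=cloud(m,d);hsv=cv2.cvtColor(p,cv2.COLOR_RGB2HSV)
k=(np.linalg.norm(W-np.array([.445,-.09,.022]),axis=2)<.05)&(W[...,2]>.012)&(hsv[...,1]<50)&(hsv[...,2]>140)
P=W[k];print(k.sum());l=cv2.fitLine(P.astype(np.float32),cv2.DIST_HUBER,0,.01,.01).ravel();print(l.round(3))
for y in np.arange(-.13,-.04,.01):
  r=abs(P[:,1]-y)<.005
  if r.sum()>3: print(y.round(2),r.sum(),P[r].mean(0).round(4),np.percentile(P[r][:,2],95).round(4))
"
```

```text
clock: 29.35
ee_pos: [0.4389, -0.1419, 0.0134]
tcp_rot: [-0.258, 0.304, 0.595, 0.697]
wrist_force: [-0.7, 0.1, -0.8]
opening: 0.0227
t 29.35 p [ 0.4389 -0.1419  0.0134] open 0.0227 F [-0.7  0.1 -0.8] q [-0.91  0.74  1.81  0.56  1.21  2.02] 
 [[0.106, -0.988, 0.116], [0.673, 0.157, 0.723], [-0.732, 0.002, 0.681]]
108
[ 0.127  0.989  0.07   0.444 -0.087  0.024]
-0.13 13 [ 0.4375 -0.131   0.0208] 0.0259
-0.12 8 [ 0.4388 -0.1202  0.0213] 0.0246
-0.11 5 [ 0.4412 -0.1119  0.023 ] 0.0265
-0.1 11 [ 0.441  -0.1007  0.0233] 0.0279
-0.09 6 [ 0.4427 -0.0905  0.0241] 0.0288
-0.08 9 [ 0.4426 -0.0817  0.0254] 0.0303
-0.07 11 [ 0.4454 -0.0667  0.0296] 0.0346
-0.06 33 [ 0.448  -0.0589  0.0252] 0.0331
-0.05 6 [ 0.4506 -0.054   0.0268] 0.0316
```

```bash
python3 -m jog '[{"x":0,"y":0,"z":0,"ax":0,"ay":3.3,"az":0,"grip":1},{"x":0.1,"y":0,"z":-0.1,"ax":0,"ay":0,"az":0,"grip":1},{"x":0.1,"y":0,"z":-0.08,"ax":0,"ay":0,"az":0,"grip":1},{"x":0.05,"y":0,"z":-0.04,"ax":0,"ay":0,"az":0,"grip":1},{"x":0,"y":0,"z":0,"ax":0,"ay":0,"az":0,"grip":1},{"x":0,"y":0,"z":0,"ax":0,"ay":0,"az":0,"grip":1},{"x":0,"y":0,"z":0,"ax":0,"ay":0,"az":0,"grip":1},{"x":0,"y":0,"z":0,"ax":0,"ay":0,"az":0,"grip":1},{"x":0,"y":0,"z":0,"ax":0,"ay":0,"az":0,"grip":1},{"x":0,"y":0,"z":0,"ax":0,"ay":0,"az":0,"grip":1}]'
cat > pz.py <<'E'
from plan import *
import sys
st();t=sys.argv[1];snap('side',t)
m,p,d=load('side',t);W=cloud(m,d);hsv=cv2.cvtColor(p,cv2.COLOR_RGB2HSV)
k=(abs(W[...,0]-.445)<.03)&(W[...,1]>-.2)&(W[...,1]<-.03)&(W[...,2]>.008)&(W[...,2]<.06)&(hsv[...,1]<50)&(hsv[...,2]>140)
P=W[k]
for y in np.arange(-.19,-.03,.01):
  r=abs(P[:,1]-y)<.005
  if r.sum()>3: print(y.round(2),r.sum(),P[r].mean(0).round(4),np.percentile(P[r][:,2],95).round(4))
E
python3 pz.py d15
```

```text
clock: 30.4
ee_pos: [0.4389, -0.1428, 0.0089]
tcp_rot: [-0.274, 0.324, 0.588, 0.689]
wrist_force: [-0.4, 0.0, -1.3]
opening: 0.0228
t 30.4 p [ 0.4389 -0.1428  0.0089] open 0.0228 F [-0.4  0.  -1.3] q [-0.89  0.72  1.83  0.55  1.16  2.04] 
 [[0.1, -0.987, 0.123], [0.633, 0.159, 0.758], [-0.768, 0.003, 0.64]]
-0.17 7 [ 0.4493 -0.17    0.0525] 0.0574
-0.16 14 [ 0.4383 -0.1603  0.0362] 0.0524
-0.15 11 [ 0.4383 -0.1493  0.0229] 0.0369
-0.14 21 [ 0.441  -0.1399  0.0186] 0.0283
-0.13 7 [ 0.4365 -0.1286  0.0164] 0.0217
-0.12 11 [ 0.4394 -0.1206  0.0164] 0.021
-0.11 7 [ 0.4401 -0.1091  0.0171] 0.0204
-0.1 12 [ 0.4423 -0.0997  0.0175] 0.0222
-0.09 6 [ 0.4417 -0.0896  0.018 ] 0.0212
-0.08 9 [ 0.4438 -0.0822  0.0179] 0.022
-0.07 7 [ 0.4449 -0.0691  0.0207] 0.0239
-0.06 32 [ 0.4483 -0.0597  0.0182] 0.0257
-0.05 6 [ 0.4478 -0.0526  0.0174] 0.0208
```

The pestle is level, with its axis at about 0.014, so it rests on the tray floor. I release and retreat along the fingers.

```bash
python3 -m jog '[{"x":0,"y":0,"z":0,"ax":0,"ay":0,"az":0,"grip":0.3},{"x":0,"y":0,"z":0,"ax":0,"ay":0,"az":0,"grip":0.1},{"x":0,"y":0,"z":0,"ax":0,"ay":0,"az":0,"grip":-0.1},{"x":0,"y":0,"z":0,"ax":0,"ay":0,"az":0,"grip":-0.1},{"x":0,"y":0,"z":0,"ax":0,"ay":0,"az":0,"grip":-0.1},{"x":-2,"y":0,"z":0,"ax":0,"ay":0,"az":0,"grip":-0.1},{"x":-4,"y":0,"z":0,"ax":0,"ay":0,"az":0,"grip":-0.1},{"x":-4,"y":0,"z":0,"ax":0,"ay":0,"az":0,"grip":-0.1},{"x":-4,"y":0,"z":0,"ax":0,"ay":0,"az":0,"grip":-0.3},{"x":-2,"y":0,"z":0,"ax":0,"ay":0,"az":0,"grip":-0.3}]'
python3 pz.py d16; python3 -c "
from h import *
snap('scene','s16');crop('s16',240,220,400,320,5)"
```

```text
clock: 31.45
ee_pos: [0.4204, -0.243, 0.1347]
tcp_rot: [-0.27, 0.323, 0.591, 0.688]
wrist_force: [-0.4, -0.4, -0.5]
opening: 0.0567
t 31.45 p [ 0.4204 -0.243   0.1347] open 0.0567 F [-0.4 -0.4 -0.5] q [-1.01  0.58  1.63  0.43  1.51  2.13] 
 [[0.093, -0.988, 0.125], [0.639, 0.156, 0.753], [-0.764, 0.01, 0.646]]
-0.16 14 [ 0.4379 -0.1602  0.0191] 0.0234
-0.15 13 [ 0.4372 -0.1501  0.0165] 0.0202
-0.14 7 [ 0.4386 -0.1394  0.0143] 0.0173
-0.13 6 [ 0.4416 -0.1299  0.0174] 0.0193
-0.12 10 [ 0.442  -0.1213  0.0151] 0.0187
-0.11 10 [ 0.4436 -0.1097  0.0156] 0.0189
-0.1 6 [ 0.4428 -0.0996  0.016 ] 0.0194
-0.09 11 [ 0.4471 -0.091   0.0172] 0.0206
-0.08 8 [ 0.4455 -0.0796  0.016 ] 0.0208
-0.07 12 [ 0.4481 -0.0688  0.0177] 0.0222
-0.06 28 [ 0.453  -0.0593  0.0154] 0.022
```

View pics/s16_c240_220.png

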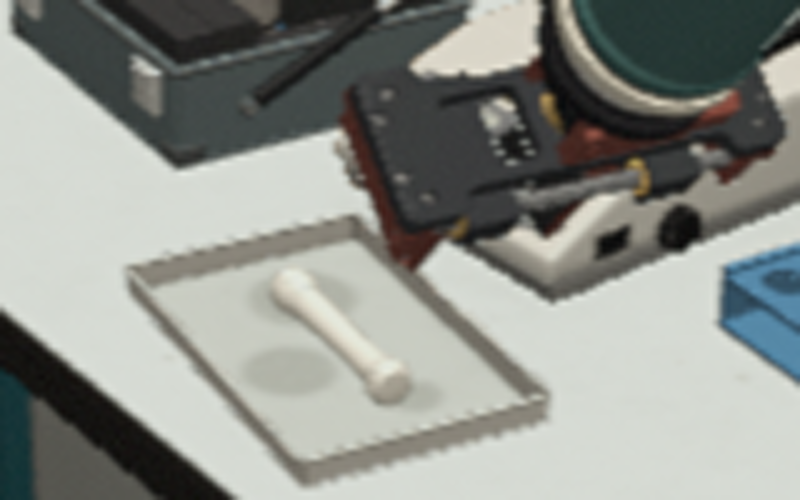

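The pestle lies on the tray, let go, with its ends at about (292,285) and (388,380) in the crop. I measure its centre and plan the vertical regrasp.

```bash
python3 -c "
from plan import *
for n,t in (('scene','s16'),('side','d16')):
    m,p,d=load(n,t);W=cloud(m,d);hsv=cv2.cvtColor(p,cv2.COLOR_RGB2HSV)
    k=((W[...,2]>.0085)&(abs(W[...,0]-.445)<.04)&(W[...,1]>-.19)&(W[...,1]<-.03)).astype(np.uint8)
    nn,lab,stt,ce=cv2.connectedComponentsWithStats(k);i=1+np.argmax(stt[1:,4]);k=lab==i
    print(n,stt[i],ce[i])
    v,u=np.nonzero(k);px=np.c_[u,v].astype(np.float32)
    P=W[k];l=cv2.fitLine(P[:,:2].astype(np.float32),cv2.DIST_HUBER,0,.01,.01).ravel();tt=(P[:,:2]-l[2:])@l[:2]
    print('len',np.ptp(tt),'az',np.degrees(np.arctan2(l[1],l[0])),'mid',l[2:]+l[:2]*(tt.min()+tt.max())/2, 'centroid ray at z.014',plane(m,[ce[i]],.014)[0].round(4))
g=GG(81,0,0)@np.diag([1,-1,-1]);print(g.round(2))
s,M=st()
print(ik([.443,-.112,.15],g,np.array([-.36,.3,1.7,0,1.2,-.2])))
n=17;print(np.degrees(R.from_matrix(M.T@g).as_rotvec()))
rv=R.from_matrix(M.T@g).as_rotvec()
q=s['qpos'];x0=s['ee_pos'];x1=np.array([.443,-.112,.16])
# roll -X about tool x then remainder
a=np.radians(-165);rv1=R.from_matrix((M@R.from_rotvec([a,0,0]).as_matrix()).T@g).as_rotvec();print(np.degrees(rv1))
Mp=M;n=20
for i in range(1,n+1):
    t=i/n;Mi=M@R.from_rotvec([a*t,0,0]).as_matrix()@R.from_rotvec(rv1*t).as_matrix()
    tr=np.degrees(R.from_matrix(Mp.T@Mi).as_rotvec());sh=Mp.T@(x1-x0)/n*100
    q2,e=ik(x0+(x1-x0)*t,Mi,q);print(i,'sh',sh.round(2),'turn',tr.round(2),q2,e,np.abs(q2-q).max().round(2));q=q2;Mp=Mi
"
```

```text
scene [295 274  28  27 246] [308.19105691 286.89837398]
len 0.11275051307424341 az 83.077576 mid [ 0.44320361 -0.11647235] centroid ray at z.014 [ 0.4483 -0.1163  0.014 ]
side [352 251  22  17 125] [362.432 259.368]
len 0.11332263113962375 az 80.56193 mid [ 0.44365978 -0.10802256] centroid ray at z.014 [ 0.4469 -0.1083  0.014 ]
[[ 0.    0.99 -0.16]
 [ 0.   -0.16 -0.99]
 [-1.    0.    0.  ]]
t 31.55 p [ 0.4209 -0.2434  0.1341] open 0.0573 F [ 0.7 -0.7 -0.2] q [-1.01  0.58  1.63  0.43  1.5   2.13] 
 [[0.094, -0.988, 0.125], [0.638, 0.156, 0.754], [-0.765, 0.009, 0.644]]
(array([-0.4 ,  0.24,  1.89, -0.  ,  1.01, -0.24]), np.float64(0.0))
[168.92396045  -0.73836527 -61.69539432]
[-14.54435992 -39.83314703   5.72988107]
1 sh [ 0.33 -0.01  0.59] turn [-8.98 -1.97  0.43] [-1.01  0.6   1.62  0.44  1.53  1.97] 0.0 0.16
2 sh [ 0.35 -0.1   0.57] turn [-8.97 -1.93  0.72] [-1.    0.61  1.61  0.45  1.56  1.82] 0.0 0.15
3 sh [ 0.37 -0.19  0.54] turn [-8.95 -1.9   1.  ] [-0.99  0.63  1.59  0.44  1.59  1.67] 0.0 0.15
4 sh [ 0.38 -0.28  0.49] turn [-8.92 -1.87  1.29] [-0.97  0.64  1.58  0.43  1.62  1
[... 874 characters left out ...]
  0.43] 0.0 0.11
14 sh [ 0.16 -0.53 -0.39] turn [-8.07 -1.78  4.04] [-0.61  0.53  1.56  0.15  1.57  0.32] 0.0 0.11
15 sh [ 0.11 -0.48 -0.46] turn [-7.93 -1.79  4.3 ] [-0.57  0.49  1.59  0.11  1.51  0.22] 0.0 0.1
16 sh [ 0.06 -0.42 -0.53] turn [-7.79 -1.81  4.55] [-0.53  0.44  1.63  0.09  1.43  0.13] 0.0 0.09
17 sh [ 0.02 -0.35 -0.58] turn [-7.64 -1.83  4.79] [-0.49  0.39  1.69  0.06  1.35  0.03] 0.0 0.1
18 sh [-0.03 -0.27 -0.62] turn [-7.47 -1.85  5.03] [-0.45  0.34  1.74  0.03  1.26 -0.06] 0.0 0.09
19 sh [-0.07 -0.18 -0.65] turn [-7.3  -1.88  5.27] [-0.42  0.28  1.81  0.01  1.15 -0.15] 0.0 0.11
20 sh [-0.1  -0.09 -0.66] turn [-7.13 -1.91  5.49] [-0.4   0.23  1.88 -0.    1.03 -0.24] 0.0 0.12
```

```bash
python3 -m jog '[{"x":0,"y":0,"z":0.5,"ax":-8.2,"ay":-1.8,"az":0.4,"grip":-0.3},{"x":0,"y":0,"z":0.5,"ax":-8.2,"ay":-1.8,"az":0.7,"grip":-0.3},{"x":0.2,"y":-0.2,"z":0.5,"ax":-8.2,"ay":-1.8,"az":0.9,"grip":-0.3},{"x":0.2,"y":-0.3,"z":0.5,"ax":-8.2,"ay":-1.7,"az":1.2,"grip":-0.3},{"x":0.2,"y":-0.3,"z":0.4,"ax":-8.2,"ay":-1.7,"az":1.4,"grip":-0.3},{"x":0.2,"y":-0.4,"z":0.4,"ax":-8.1,"ay":-1.7,"az":1.7,"grip":-0.3},{"x":0.2,"y":-0.4,"z":0.3,"ax":-8.1,"ay":-1.7,"az":1.9,"grip":-0.3},{"x":0.2,"y":-0.5,"z":0.2,"ax":-8,"ay":-1.6,"az":2.2,"grip":-0.3},{"x":0.2,"y":-0.5,"z":0.1,"ax":-8,"ay":-1.6,"az":2.4,"grip":-0.3},{"x":0.2,"y":-0.5,"z":0,"ax":-8,"ay":-1.6,"az":2.7,"grip":-0.3}]'
python3 -c "
from plan import *
g=GG(81.5,0,0)@np.diag([1,-1,-1])
path([.4435,-.112,.15],g,11)
"
```

```text
clock: 32.55
ee_pos: [0.4248, -0.1802, 0.1489]
tcp_rot: [-0.539, -0.204, 0.762, 0.295]
wrist_force: [-0.3, -0.5, -0.0]
opening: 0.0569
t 32.55 p [ 0.4248 -0.1802  0.1489] open 0.0569 F [-0.3 -0.5 -0. ] q [-0.8   0.66  1.5   0.3   1.73  0.84] 
 [[-0.243, -0.23, -0.942], [0.67, -0.742, 0.008], [-0.701, -0.63, 0.335]]
rv [-84.4 -14.5  48.1]
1 sh [ 0.37 -0.51 -0.15] turn [-7.67 -1.32  4.37] [-0.76  0.63  1.51  0.26  1.7   0.74] 0.0 dq 0.1
2 sh [ 0.32 -0.51 -0.23] turn [-7.67 -1.32  4.37] [-0.71  0.6   1.52  0.22  1.66  0.64] 0.0 dq 0.1
3 sh [ 0.28 -0.49 -0.3 ] turn [-7.67 -1.32  4.37] [-0.67  0.57  1.54  0.18  1.62  0.54] 0.0 dq 0.1
4 sh [ 0.24 -0.47 -0.37] turn [-7.67 -1.32  4.37] [-0.62  0.53  1.57  0.15  1.56  0.44] 0.0 dq 0.1
5 sh [ 0.19 -0.43 -0.44] turn [-7.67 -1.32  4.37] [-0.58  0.49  1.6   0.12  1.5   0.35] 0.0 dq 0.09
6 sh [ 0.15 -0.38 -0.5 ] turn [-7.67 -1.32  4.37] [-0.54  0.45  1.64  0.09  1.43  0.25] 0.0 dq 0.1
7 sh [ 0.11 -0.32 -0.55] turn [-7.67 -1.32  4.37] [-0.51  0.41  1.68  0.06  1.36  0.16] 0.0 dq 0.09
8 sh [ 0.08 -0.25 -0.59] turn [-7.67 -1.32  4.37] [-0.47  0.37  1.73  0.04  1.28  0.06] 0.0 dq 0.1
9 sh [ 0.05 -0.18 -0.62] turn [-7.67 -1.32  4.37] [-0.44  0.33  1.78  0.02  1.19 -0.04] 0.0 dq 0.1
10 sh [ 0.02 -0.09 -0.64] turn [-7.67 -1.32  4.37] [-0.42  0.28  1.83  0.01  1.1  -0.14] 0.0 dq 0.1
11 sh [ 0.   -0.01 -0.64] turn [-7.67 -1.32  4.37] [-0.4   0.24  1.89 -0.    1.01 -0.25] 0.0 dq 0.11
```

```bash
python3 -m jog '[{"x":0.3,"y":-0.5,"z":-0.15,"ax":-7.3,"ay":-1.2,"az":4.2,"grip":-0.3},{"x":0.3,"y":-0.5,"z":-0.2,"ax":-7.3,"ay":-1.2,"az":4.2,"grip":-0.3},{"x":0.2,"y":-0.5,"z":-0.3,"ax":-7.3,"ay":-1.2,"az":4.2,"grip":-0.3},{"x":0.2,"y":-0.5,"z":-0.4,"ax":-7.3,"ay":-1.2,"az":4.2,"grip":-0.3},{"x":0.2,"y":-0.4,"z":-0.4,"ax":-7.3,"ay":-1.2,"az":4.2,"grip":-0.3},{"x":0.1,"y":-0.4,"z":-0.5,"ax":-7.3,"ay":-1.2,"az":4.2,"grip":-0.3},{"x":0.1,"y":-0.3,"z":-0.5,"ax":-7.3,"ay":-1.2,"az":4.2,"grip":-0.3},{"x":0,"y":-0.2,"z":-0.6,"ax":-7.3,"ay":-1.2,"az":4.2,"grip":-0.3},{"x":0,"y":-0.2,"z":-0.6,"ax":-7.3,"ay":-1.2,"az":4.2,"grip":-0.3},{"x":0,"y":0,"z":-0.6,"ax":-7.3,"ay":-1.2,"az":4.2,"grip":-0.3}]'
python3 -c "
from plan import *
g=GG(81.5,0,0)@np.diag([1,-1,-1])
goto([.4435,-.112,.15],g)
"
```

```text
clock: 33.55
ee_pos: [0.4372, -0.1046, 0.1396]
tcp_rot: [-0.557, -0.456, 0.587, -0.371]
wrist_force: [-0.8, -0.3, -0.7]
opening: 0.0571
t 33.55 p [ 0.4372 -0.1046  0.1396] open 0.0571 F [-0.8 -0.3 -0.7] q [-0.41  0.31  1.83  0.03  1.12 -0.1 ] 
 [[-0.104, 0.943, -0.316], [0.073, -0.31, -0.948], [-0.992, -0.122, -0.036]]
shift [-1.15  0.7   0.46] turn [-9.8  -2.68  6.81] shift in goal axes [-1.04  0.73  0.63]
```

```bash
python3 -m jog '[{"x":0,"y":0,"z":0,"ax":-4.9,"ay":-1.4,"az":3.4,"grip":-0.3},{"x":0,"y":0,"z":0,"ax":-4.9,"ay":-1.3,"az":3.4,"grip":-0.3},{"x":0,"y":0.7,"z":0.6,"ax":0,"ay":0,"az":0,"grip":-0.3},{"x":0,"y":0,"z":0,"ax":0,"ay":0,"az":0,"grip":-0.3},{"x":2,"y":0,"z":0,"ax":0,"ay":0,"az":0,"grip":-0.3},{"x":2,"y":0,"z":0,"ax":0,"ay":0,"az":0,"grip":-0.3},{"x":2,"y":0,"z":0,"ax":0,"ay":0,"az":0,"grip":-0.3},{"x":0,"y":0,"z":0,"ax":0,"ay":0,"az":0,"grip":-0.3},{"x":0,"y":0,"z":0,"ax":0,"ay":0,"az":0,"grip":-0.3},{"x":0,"y":0,"z":0,"ax":0,"ay":0,"az":0,"grip":-0.3}]'
python3 -c "
from plan import *
g=GG(81.5,0,0)@np.diag([1,-1,-1])
goto([.4435,-.112,.007],g);snap('side','d17');snap('wrist','w17');crop('d17',300,190,440,290,5)
"
```

```text
clock: 34.55
ee_pos: [0.4397, -0.1063, 0.0719]
tcp_rot: [-0.534, -0.467, 0.536, -0.458]
wrist_force: [0.3, -0.3, 0.6]
opening: 0.057
t 34.55 p [ 0.4397 -0.1063  0.0719] open 0.057 F [ 0.3 -0.3  0.6] q [-0.39  0.37  1.98  0.    0.81 -0.25] 
 [[-0.01, 0.989, -0.145], [0.007, -0.145, -0.989], [-1.0, -0.011, -0.005]]
shift [6.48 0.53 0.55] turn [ 0.18 -0.3   0.64] shift in goal axes [6.49 0.46 0.51]
```

View pics/d17_c300_190.png

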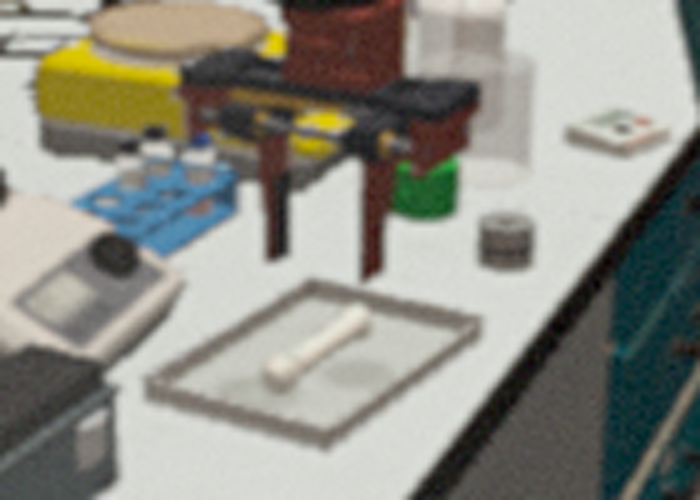

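View pics/w17.png

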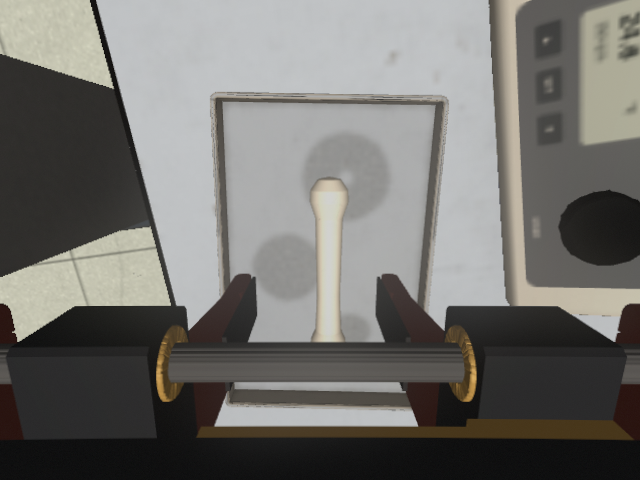

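The wrist view shows the pestle along the image's vertical, its far end at (329,178) and its near bulge from (327,335). I measure the far end and the centreline.

```bash
python3 -c "
from plan import *
m,p,d=load('wrist','w17')
E=plane(m,[(329,178),(328.5,250),(328,310)],.014);print(E.round(4))
dirv=E[0]-E[2];dirv/=np.linalg.norm(dirv);print('az',np.degrees(np.arctan2(dirv[1],dirv[0])));print('centre', (E[0]-.058*dirv).round(4))
W=cloud(m,d);print(W[182,329],W[250,328])
"
```

```text
[[ 0.454  -0.0566  0.014 ]
 [ 0.4477 -0.1006  0.014 ]
 [ 0.4419 -0.1407  0.014 ]]
az 81.82760988056994
centre [ 0.4458 -0.114   0.014 ]
[ 0.45362188 -0.05841391  0.02003665] [ 0.44754309 -0.09842735  0.02169719]
```

```bash
python3 -m jog '[{"x":0,"y":0.7,"z":0.6,"ax":0.2,"ay":-0.3,"az":0.6,"grip":-0.2},{"x":0,"y":0,"z":0,"ax":0,"ay":0,"az":0,"grip":-0.2},{"x":2,"y":0,"z":0,"ax":0,"ay":0,"az":0,"grip":-0.2},{"x":2,"y":0,"z":0,"ax":0,"ay":0,"az":0,"grip":-0.2},{"x":1.5,"y":0,"z":0,"ax":0,"ay":0,"az":0,"grip":-0.2},{"x":0.6,"y":0,"z":0,"ax":0,"ay":0,"az":0,"grip":-0.2},{"x":0,"y":0,"z":0,"ax":0,"ay":0,"az":0,"grip":-0.2},{"x":0,"y":0,"z":0,"ax":0,"ay":0,"az":0,"grip":-0.2},{"x":0,"y":0,"z":0,"ax":0,"ay":0,"az":0,"grip":-0.2},{"x":0,"y":0,"z":0,"ax":0,"ay":0,"az":0,"grip":-0.2}]'
python3 -c "
from plan import *
g=GG(81.5,0,0)@np.diag([1,-1,-1])
goto([.4455,-.1135,.005],g)
"
```

```text
clock: 35.65
ee_pos: [0.4526, -0.1167, 0.015]
tcp_rot: [0.538, 0.456, -0.534, 0.466]
wrist_force: [0.4, -0.3, 0.6]
opening: 0.0527
t 35.65 p [ 0.4526 -0.1167  0.015 ] open 0.0527 F [ 0.4 -0.3  0.6] q [-0.4   0.48  2.01 -0.    0.64 -0.25] 
 [[0.014, 0.989, -0.149], [-0.006, -0.149, -0.989], [-1.0, 0.014, 0.004]]
shift [ 0.99 -0.77 -0.22] turn [-0.07  0.23 -0.82] shift in goal axes [ 1.   -0.75 -0.22]
```

```bash
python3 -m jog '[{"x":0.3,"y":-0.6,"z":-0.2,"ax":0,"ay":0.2,"az":-0.6,"grip":-0.2},{"x":0.4,"y":0,"z":0,"ax":0,"ay":0,"az":0,"grip":-0.2},{"x":0.2,"y":0,"z":0,"ax":0,"ay":0,"az":0,"grip":-0.2},{"x":0,"y":0,"z":0,"ax":0,"ay":0,"az":0,"grip":-0.2},{"x":0,"y":0,"z":0,"ax":0,"ay":0,"az":0,"grip":0.5},{"x":0,"y":0,"z":0,"ax":0,"ay":0,"az":0,"grip":1},{"x":0,"y":0,"z":0,"ax":0,"ay":0,"az":0,"grip":1},{"x":0,"y":0,"z":0,"ax":0,"ay":0,"az":0,"grip":1},{"x":0,"y":0,"z":0,"ax":0,"ay":0,"az":0,"grip":1},{"x":0,"y":0,"z":0,"ax":0,"ay":0,"az":0,"grip":1}]'
python3 -c "
from plan import *
g=GG(81.5,0,0)@np.diag([1,-1,-1])
goto([.4455,-.1135,.005],g)
"
```

```text
clock: 36.65
ee_pos: [0.4471, -0.1138, 0.006]
tcp_rot: [0.537, 0.46, -0.535, 0.463]
wrist_force: [-0.7, 0.5, -0.9]
opening: 0.0224
t 36.65 p [ 0.4471 -0.1138  0.006 ] open 0.0224 F [-0.7  0.5 -0.9] q [-0.4   0.5   2.02  0.    0.62 -0.25] 
 [[0.004, 0.989, -0.149], [-0.001, -0.149, -0.989], [-1.0, 0.004, 0.001]]
shift [ 0.1  -0.16 -0.01] turn [-0.07  0.04 -0.26] shift in goal axes [ 0.1  -0.16 -0.01]
```

The pestle is gripped across its middle (22.4 mm). I lift and turn about 93° toward chest alignment.

```bash
python3 -m jog '[{"x":-1,"y":0,"z":0,"ax":0,"ay":0,"az":0,"grip":1},{"x":-2.5,"y":0,"z":0,"ax":0,"ay":0,"az":0,"grip":1},{"x":-3,"y":0,"z":0,"ax":-6,"ay":0,"az":0,"grip":1},{"x":-3,"y":0,"z":0,"ax":-8.5,"ay":0,"az":0,"grip":1},{"x":-3,"y":0,"z":0,"ax":-8.5,"ay":0,"az":0,"grip":1},{"x":-3,"y":0,"z":0,"ax":-8.5,"ay":0,"az":0,"grip":1},{"x":-2,"y":0,"z":0,"ax":-8.5,"ay":0,"az":0,"grip":1},{"x":-1.5,"y":0,"z":0,"ax":-8.5,"ay":0,"az":0,"grip":1},{"x":-1,"y":0,"z":0,"ax":-8.5,"ay":0,"az":0,"grip":1},{"x":0,"y":0,"z":0,"ax":-8.5,"ay":0,"az":0,"grip":1}]'
python3 -c "
from plan import *
g=np.c_[[0,0,-1],[.0906,.996,0],[.996,-.0906,0]]
goto([.590,.1865,.2],g)
snap('side','d18');snap('scene','s18');crop('d18',290,150,450,270,5)
"
```

```text
clock: 37.65
ee_pos: [0.4434, -0.1123, 0.2196]
tcp_rot: [0.195, 0.678, -0.195, 0.681]
wrist_force: [-0.1, -0.1, -1.3]
opening: 0.0226
t 37.65 p [ 0.4434 -0.1123  0.2196] open 0.0226 F [-0.1 -0.1 -1.3] q [-0.4   0.15  1.81  0.    1.17 -1.41] 
 [[0.004, 0.531, 0.847], [-0.001, 0.847, -0.531], [-1.0, 0.001, 0.003]]
shift [ 1.98 33.1  -3.45] turn [-2.688e+01  2.100e-01 -1.000e-02] shift in goal axes [ 1.96 31.09 11.9 ]
```

View pics/d18_c290_150.png

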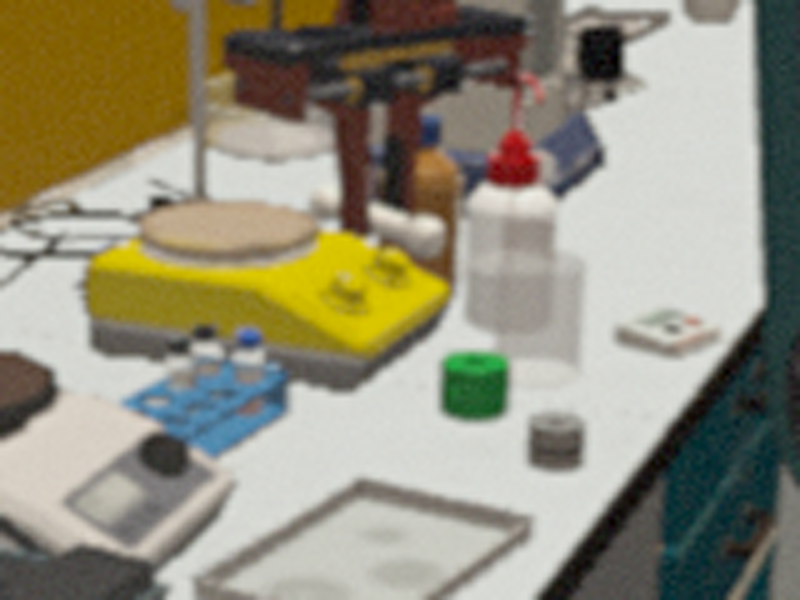

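```bash
python3 -m jog '[{"x":0,"y":0,"z":0,"ax":-6.5,"ay":0,"az":0,"grip":1},{"x":0,"y":0,"z":0,"ax":-8,"ay":0,"az":0,"grip":1},{"x":0,"y":1.5,"z":-0.3,"ax":-8,"ay":0,"az":0,"grip":1},{"x":0,"y":2,"z":0.5,"ax":-4,"ay":0,"az":0,"grip":1},{"x":0,"y":4,"z":1.5,"ax":0,"ay":0,"az":0,"grip":1},{"x":0,"y":4.5,"z":1.8,"ax":0,"ay":0,"az":0,"grip":1},{"x":0,"y":4.5,"z":1.8,"ax":0,"ay":0,"az":0,"grip":1},{"x":0,"y":4.5,"z":1.8,"ax":0,"ay":0,"az":0,"grip":1},{"x":0,"y":4.5,"z":1.8,"ax":0,"ay":0,"az":0,"grip":1},{"x":0,"y":3,"z":1.2,"ax":0,"ay":0,"az":0,"grip":1}]'
python3 -c "
from plan import *
g=np.c_[[0,0,-1],[.0906,.996,0],[.996,-.0906,0]]
goto([.590,.1865,.15],g)
"
```

```text
clock: 38.75
ee_pos: [0.5774, 0.166, 0.2162]
tcp_rot: [0.049, 0.708, -0.05, 0.703]
wrist_force: [1.4, -0.7, -1.5]
opening: 0.0225
t 38.75 p [0.5774 0.166  0.2162] open 0.0225 F [ 1.4 -0.7 -1.5] q [ 0.16  0.37  1.51  0.    1.27 -1.27] 
 [[-0.007, 0.139, 0.99], [-0.001, 0.99, -0.139], [-1.0, -0.002, -0.007]]
shift [6.61 2.22 1.01] turn [-2.79 -0.42  0.11] shift in goal axes [6.62 2.16 1.07]
```

```bash
python3 -m jog '[{"x":0,"y":2,"z":1,"ax":-2.5,"ay":-0.4,"az":0.1,"grip":1},{"x":0,"y":0,"z":0,"ax":0,"ay":0,"az":0,"grip":1},{"x":2,"y":0,"z":0,"ax":0,"ay":0,"az":0,"grip":1},{"x":2.5,"y":0,"z":0,"ax":0,"ay":0,"az":0,"grip":1},{"x":2,"y":0,"z":0,"ax":0,"ay":0,"az":0,"grip":1},{"x":1,"y":0,"z":0,"ax":0,"ay":0,"az":0,"grip":1},{"x":0,"y":0,"z":0,"ax":0,"ay":0,"az":0,"grip":1},{"x":0,"y":0,"z":0,"ax":0,"ay":0,"az":0,"grip":1},{"x":0,"y":0,"z":0,"ax":0,"ay":0,"az":0,"grip":1},{"x":0,"y":0,"z":0,"ax":0,"ay":0,"az":0,"grip":1}]'
python3 -c "
from plan import *
g=np.c_[[0,0,-1],[.0906,.996,0],[.996,-.0906,0]]
goto([.590,.1865,.07],g)
snap('side','d19');snap('scene','s19');snap('wrist','w19');crop('d19',200,210,340,315,5);crop('s19',230,160,370,250,5)
"
```

```text
clock: 39.75
ee_pos: [0.5879, 0.1861, 0.139]
tcp_rot: [0.042, 0.708, -0.043, 0.704]
wrist_force: [0.0, -0.5, -0.9]
opening: 0.0225
t 39.75 p [0.5879 0.1861 0.139 ] open 0.0225 F [ 0.  -0.5 -0.9] q [ 0.2   0.47  1.56 -0.    1.12 -1.25] 
 [[-0.005, 0.12, 0.993], [-0.002, 0.993, -0.12], [-1.0, -0.002, -0.005]]
shift [6.9  0.08 0.24] turn [-1.71 -0.27  0.13] shift in goal axes [6.9  0.06 0.21]
```

View pics/d19_c200_210.png

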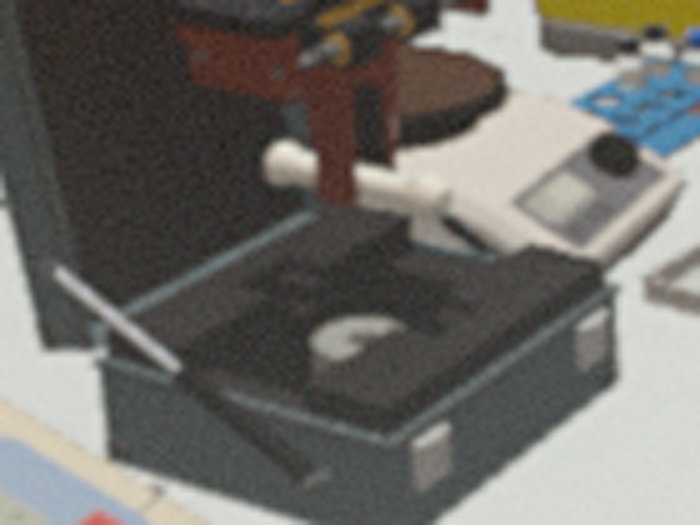

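View pics/s19_c230_160.png

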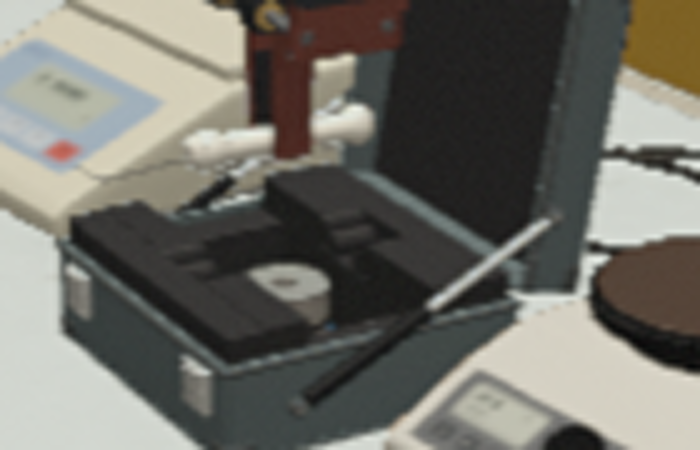

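View pics/w19.png

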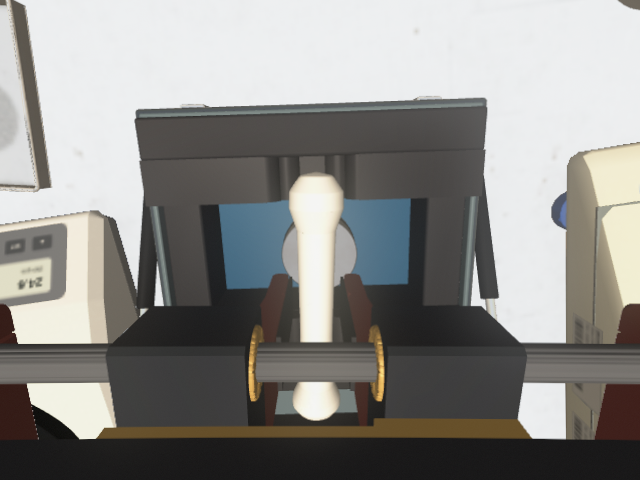

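The wrist view looks right into the chest: the front trough is at (278–346,180), the pestle's front end at (316,173), and the die on the blue floor at (320,250). I measure the trough centre and block edge against the pestle.

```bash
crop=1; python3 -c "
from plan import *
crop('w19',230,140,410,230,4)
m,p,d=load('wrist','w19');W=cloud(m,d)
c=np.array([.590,.1865]);ex=np.array([.996,-.0906]);ey=np.array([.0906,.996])
def cc(P): return ((P[:,:2]-c)@np.c_[ex,ey]).round(4)
print('trough L,R',cc(plane(m,[(279,178),(346,178)],.082)))
print('front block inner edge',cc(plane(m,[(200,205),(430,198)],.082)))
print('pestle front end',cc(plane(m,[(316,174)],.147)),W[190,316],'pestle rear',cc(plane(m,[(317,419)],.147)))
k=np.zeros((480,640),bool)
X=(W[...,:2]-c)@ex;Y=(W[...,:2]-c)@ey;Z=W[...,2]
q=(X<-.045)&(X>-.062)&(abs(Y)<.05)&(Z<.1)
for y in np.arange(-.04,.045,.004):
    r=q&(abs(Y-y)<.002);print(y.round(3),r.sum(),np.round(np.median(Z[r]),4) if r.sum() else '')
"
```

```text
trough L,R [[-0.0546 -0.0209]
 [-0.0535  0.0188]]
front block inner edge [[-0.0399 -0.0694]
 [-0.0402  0.0689]]
pestle front end [[-0.0602  0.0013]] [0.53574162 0.19258857 0.15667298] pestle rear [[ 0.0589 -0.0016]]
-0.04 187 0.0814
-0.036 197 0.0816
-0.032 196 0.0814
-0.028 202 0.0812
-0.024 216 0.0789
-0.02 189 0.0732
-0.016 165 0.0732
-0.012 108 0.0712
-0.008 69 0.0596
-0.004 55 0.0593
-0.0 47 0.0596
0.004 56 0.0595
0.008 69 0.0703
0.012 96 0.0732
0.016 144 0.073
0.02 224 0.0781
0.024 200 0.0811
0.028 185 0.0815
0.032 196 0.0814
0.036 202 0.0815
0.04 195 0.0815
0.044 192 0.0815
```

View pics/w19_c230_140.png

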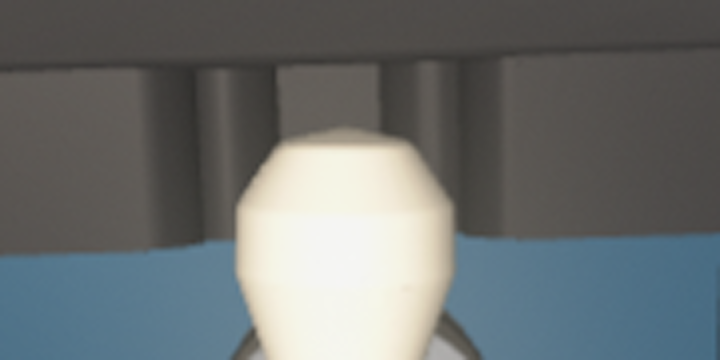

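All aligned: block edge at x'=−40 mm, trough centre at y'≈0, pestle from −60 to +59 mm. I descend.

```bash
python3 -m jog '[{"x":0,"y":0,"z":0.15,"ax":-1.5,"ay":-0.3,"az":0.1,"grip":1},{"x":0,"y":0,"z":0,"ax":0,"ay":0,"az":0,"grip":1},{"x":1,"y":0,"z":0,"ax":0,"ay":0,"az":0,"grip":1},{"x":1.5,"y":0,"z":0,"ax":0,"ay":0,"az":0,"grip":1},{"x":1.2,"y":0,"z":0,"ax":0,"ay":0,"az":0,"grip":1},{"x":1,"y":0,"z":0,"ax":0,"ay":0,"az":0,"grip":1},{"x":0.5,"y":0,"z":0,"ax":0,"ay":0,"az":0,"grip":1},{"x":0,"y":0,"z":0,"ax":0,"ay":0,"az":0,"grip":1},{"x":0,"y":0,"z":0,"ax":0,"ay":0,"az":0,"grip":1},{"x":0,"y":0,"z":0,"ax":0,"ay":0,"az":0,"grip":1}]'
python3 -c "
from plan import *
g=np.c_[[0,0,-1],[.0906,.996,0],[.996,-.0906,0]]
goto([.590,.1865,.07],g)
"
```

```text
clock: 40.9
ee_pos: [0.5899, 0.1863, 0.0831]
tcp_rot: [0.032, 0.706, -0.032, 0.707]
wrist_force: [-0.0, 0.8, -1.6]
opening: 0.0227
t 40.9 p [0.5899 0.1863 0.0831] open 0.0227 F [-0.   0.8 -1.6] q [ 0.19  0.53  1.61 -0.    1.   -1.28] 
 [[0.001, 0.091, 0.996], [-0.0, 0.996, -0.091], [-1.0, -0.0, 0.001]]
shift [1.31 0.02 0.01] turn [-0.03  0.08  0.01] shift in goal axes [1.31 0.02 0.01]
```

```bash
python3 -m jog '[{"x":0.4,"y":0,"z":0,"ax":0,"ay":0,"az":0,"grip":1},{"x":0.4,"y":0,"z":0,"ax":0,"ay":0,"az":0,"grip":1},{"x":0.2,"y":0,"z":0,"ax":0,"ay":0,"az":0,"grip":1},{"x":0.1,"y":0,"z":0,"ax":0,"ay":0,"az":0,"grip":1},{"x":0.1,"y":0,"z":0,"ax":0,"ay":0,"az":0,"grip":1},{"x":0,"y":0,"z":0,"ax":0,"ay":0,"az":0,"grip":1},{"x":0,"y":0,"z":0,"ax":0,"ay":0,"az":0,"grip":1},{"x":0,"y":0,"z":0,"ax":0,"ay":0,"az":0,"grip":1},{"x":0,"y":0,"z":0,"ax":0,"ay":0,"az":0,"grip":1},{"x":0,"y":0,"z":0,"ax":0,"ay":0,"az":0,"grip":1}]'
python3 -c "
from plan import *
g=np.c_[[0,0,-1],[.0906,.996,0],[.996,-.0906,0]]
goto([.590,.1865,.07],g)
"
```

```text
clock: 41.9
ee_pos: [0.5912, 0.1865, 0.0718]
tcp_rot: [0.032, 0.705, -0.032, 0.708]
wrist_force: [0.1, -1.5, -2.3]
opening: 0.0225
t 41.9 p [0.5912 0.1865 0.0718] open 0.0225 F [ 0.1 -1.5 -2.3] q [ 0.19  0.55  1.62 -0.    0.97 -1.28] 
 [[0.005, 0.091, 0.996], [0.0, 0.996, -0.091], [-1.0, 0.001, 0.004]]
shift [ 0.18 -0.01 -0.12] turn [-0.03  0.26 -0.03] shift in goal axes [ 0.18 -0.01 -0.12]
```

```bash
python3 -m jog '[{"x":0.1,"y":0,"z":-0.1,"ax":0,"ay":0.2,"az":0,"grip":1},{"x":0.1,"y":0,"z":0,"ax":0,"ay":0,"az":0,"grip":1},{"x":0.05,"y":0,"z":0,"ax":0,"ay":0,"az":0,"grip":1},{"x":0,"y":0,"z":0,"ax":0,"ay":0,"az":0,"grip":1},{"x":0,"y":0,"z":0,"ax":0,"ay":0,"az":0,"grip":1},{"x":0,"y":0,"z":0,"ax":0,"ay":0,"az":0,"grip":1},{"x":0,"y":0,"z":0,"ax":0,"ay":0,"az":0,"grip":1},{"x":0,"y":0,"z":0,"ax":0,"ay":0,"az":0,"grip":1},{"x":0,"y":0,"z":0,"ax":0,"ay":0,"az":0,"grip":1},{"x":0,"y":0,"z":0,"ax":0,"ay":0,"az":0,"grip":1}]'
python3 -c "
from plan import *
st();snap('wrist','w20')"
```

```text
clock: 42.9
ee_pos: [0.5909, 0.1854, 0.0706]
tcp_rot: [0.032, 0.706, -0.032, 0.707]
wrist_force: [-0.7, -2.6, -0.1]
opening: 0.0226
t 42.9 p [0.5909 0.1854 0.0706] open 0.0226 F [-0.7 -2.6 -0.1] q [ 0.19  0.55  1.62 -0.    0.97 -1.29] 
 [[0.002, 0.09, 0.996], [-0.001, 0.996, -0.09], [-1.0, -0.001, 0.002]]
```

View pics/w20.png

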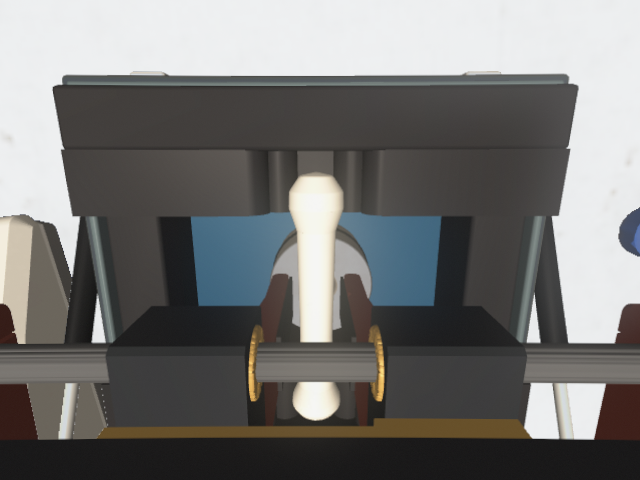

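The pestle sits in the front trough, and the contact forces (−2.6 N sideways, weight relieved) show it is seated. I release and rise.

```bash
python3 -m jog '[{"x":0,"y":0,"z":0,"ax":0,"ay":0,"az":0,"grip":0.4},{"x":0,"y":0,"z":0,"ax":0,"ay":0,"az":0,"grip":0.2},{"x":0,"y":0,"z":0,"ax":0,"ay":0,"az":0,"grip":0},{"x":0,"y":0,"z":0,"ax":0,"ay":0,"az":0,"grip":0},{"x":0,"y":0,"z":0,"ax":0,"ay":0,"az":0,"grip":0},{"x":-1,"y":0,"z":0,"ax":0,"ay":0,"az":0,"grip":0},{"x":-3,"y":0,"z":0,"ax":0,"ay":0,"az":0,"grip":0},{"x":-4,"y":0,"z":0,"ax":0,"ay":0,"az":0,"grip":0},{"x":-4,"y":0,"z":0,"ax":0,"ay":0,"az":0,"grip":0},{"x":-2,"y":0,"z":0,"ax":0,"ay":0,"az":0,"grip":0}]'
python3 -c "
from plan import *
st();snap('wrist','w21');snap('scene','s21');snap('side','d21')
c=np.array([.590,.1865]);ex=np.array([.996,-.0906]);ey=np.array([.0906,.996])
for n,t in (('wrist','w21'),('scene','s21'),('side','d21')):
    m,p,d=load(n,t);W=cloud(m,d);hsv=cv2.cvtColor(p,cv2.COLOR_RGB2HSV)
    X=(W[...,:2]-c)@ex;Y=(W[...,:2]-c)@ey;Z=W[...,2]
    k=(abs(X)<.07)&(abs(Y)<.03)&(Z>.065)&(Z<.13)&(hsv[...,2]>120)
    if k.sum()>20:
        P=np.c_[X[k],Y[k],Z[k]];l=cv2.fitLine(P.astype(np.float32),cv2.DIST_HUBER,0,.01,.01).ravel();print(n,k.sum(),'x',P[:,0].min().round(4),P[:,0].max().round(4),'y',P[:,1].mean().round(4),'ztop front/mid/back',[np.percentile(P[(P[:,0]>a)&(P[:,0]<b)][:,2],95).round(4) if ((P[:,0]>a)&(P[:,0]<b)).any() else '' for a,b in ((-.06,-.045),(-.02,.02),(.045,.06))],'dir',l[:3].round(3))
crop('s21',230,160,370,250,5)
"
```

```text
clock: 43.95
ee_pos: [0.5879, 0.1859, 0.2135]
tcp_rot: [0.032, 0.708, -0.033, 0.704]
wrist_force: [0.6, -0.7, 0.5]
opening: 0.0438
t 43.95 p [0.5879 0.1859 0.2135] open 0.0438 F [ 0.6 -0.7  0.5] q [ 0.19  0.39  1.48 -0.    1.27 -1.29] 
 [[-0.006, 0.091, 0.996], [-0.001, 0.996, -0.091], [-1.0, -0.002, -0.005]]
wrist 2847 x -0.0583 0.0569 y -0.0016 ztop front/mid/back [np.float64(0.0884), np.float64(0.0853), np.float64(0.0886)] dir [ 1.     0.005 -0.004]
scene 207 x -0.0578 0.0645 y -0.0059 ztop front/mid/back [np.float64(0.0893), np.float64(0.0876), np.float64(0.09)] dir [ 1.     0.012 -0.003]
side 251 x -0.0582 0.0698 y 0.0018 ztop front/mid/back [np.float64(0.0865), np.float64(0.0837), np.float64(0.0876)] dir [1.    0.012 0.012]
```

View pics/s21_c230_160.png

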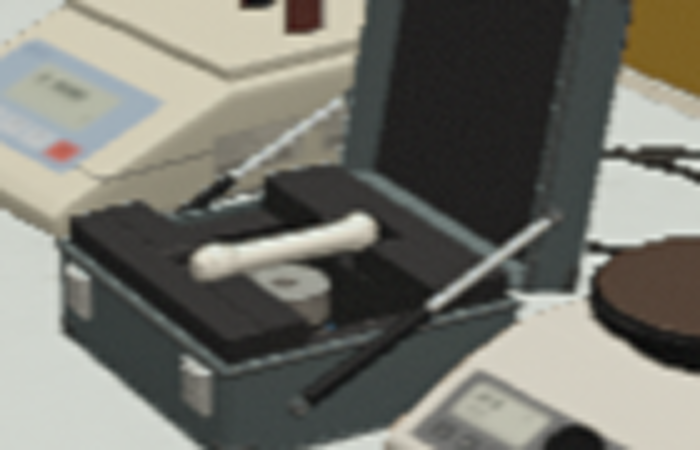

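View pics/w21.png

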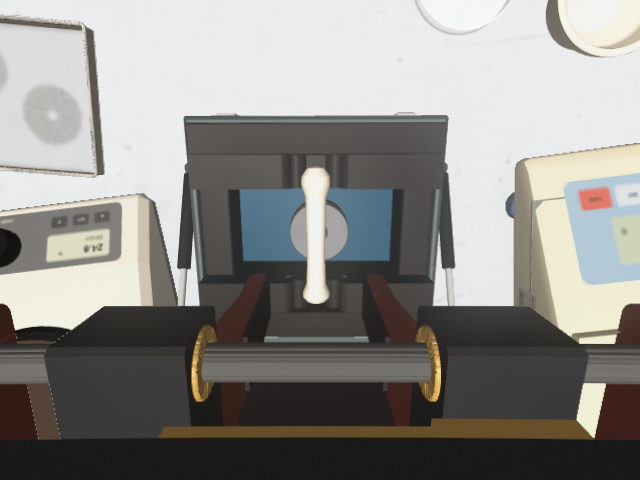

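The pestle lies level in both cradles (top ≈0.0885, so centre ≈0.077; x' −58…+57 mm, y' ≈ −1.6 mm) above the upright die. The lid is open and the gripper is clear, so I hand in.

```bash
python3 -c "
from cell import *
print(job_done())"
```

```text
the job is handed in; nothing more can be done
None
```

The kit is packed and handed in after about 44 s of the 72 s allowed; the hand-in gives no verdict, so the results below are my own camera readings.

- **Lid:** I gripped the bow handle and swung the lid to about 0.9 rad. The struts then took it fully open, and it was still open in the last pictures.
- **Die:** The larger grey die stands upright on the well floor. Its top measured about 55 mm high right after release, where 56 mm is expected.
- **Pestle:** I took it from the rack, laid it level on the tray and let go. I then gripped it again across its middle and set it in both cradles. In the last wrist view it is level, its centre about 77 mm high against the 78 mm target. It lies about 1–2 mm off centre across the chest, and its ends are 58 and 57 mm from the centre along it.
- **Robot:** At hand-in the gripper was about 14 cm above the pestle, open and with no contact force.

**Checks that fell short or disagreed:**
- The first jog call was refused because some rows lacked keys.
- The first die grasp was too high, so I let go and took it again lower.
- A forward tilt at the rack ran into the wrist limits, so I used a sideways tilt and a half roll instead.
- The side and scene cameras put the pestle's sideways offset at +2 and −6 mm, against −1.6 mm from the wrist camera. All are within the 14 mm allowed.
- I did not re-measure the beaker, mortar and vials at the end. I felt no contact with them.

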